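# Punch-mark a test coupon through its template

## Robot

A 6-joint arm with a two-finger parallel gripper is mounted at the origin on the work surface. World frame = base frame: x ahead of the robot, y to its left, z up, the work surface at z = 0. Lengths are in m, angles in rad, forces in N, time in s.
With the tool pointing down it reaches from about 0.25 to 0.725 m from the base axis. Payload 4 kg.
Tool frame: the origin (TCP) lies at the very end of the fingers, on their centre line; the grasp point (between the pads) lies 19 mm behind it; x points along the fingers, y is the direction in which the jaws open and shut, and the axes are right-handed (so a half turn about x gives the same grasp; the last joint's range is limited). The gripper opens to 85 mm and grips with 20 to 120 N. Pads are 22 mm wide; open, the fingers measure 114 mm over their backs; the gripper's body (76 mm by 85 mm) begins 54 mm behind the grasp point. The pads swing forward as they close: fully open they stand 13 mm farther back than shut.
Start: joints at [-1.197, 0.241, 0.005, 1.335, 0, 1.571], TCP at [0.183, -0.465, 0.231] pointing down, gripper open.
Joint ranges: [-2.72, 2.72], [-1.05, 1.87], [-1.09, 1.28], [-1.99, 2.15], [-1.42, 1.44], [-3.14, 3.14]. Speed limits (rad/s): [2.79, 2.79, 3.14, 3.14, 3.14, 3.14].

## Interface

Orientations are given as a unit quaternion [x, y, z, w].
In Python, from workcell import get_obs, camera, job_done gives the robot as it stands. The module is installed in compiled form; this text tells all that it offers.
- The arm moves only by the tool arm_command, never from a script. Its argument "motion" is a list of rows, each an object of numbers: "x", "y", "z": the shift along the tool's x, y, z in m; "roll": the turn about the tool's x in rad; "fingers": the opening, from 0 (shut) to 1 (fully open). A call has 1 to 20 rows; each row shifts and turns the pose as measured when the row begins, along the tool's axes as they then stand; what a row does not reach is not made up. A row lasts 1/12 s, in which the tool goes at most 41.7 mm and 7.16 degrees, less where a joint would pass 70% of its speed; a pose out of reach is approached as far as the arm can. A call is refused whole if a number of a shift passes 0.0417 or a number of a turn 0.125, either way. A call with a gripper value outside its range is refused whole. The fingers move at their own pace and stop on an object; the grip force is fixed at half the most. Time passes only in rows, so rows that do not move let the fingers close. It gives the time, the measured TCP pose, the force and the opening at its end, in the units of the state.
- get_obs(): the state, without advancing time (a new reading comes with each control period).
- camera(name): name is "side" or "top"; returns a dict with "frame" (480x640x3 uint8, red, green, blue), "intrinsics" (3x3 intrinsics, pixels), "k1" (the pictures are not rectified: a ray, as slopes to the right and down, at radius r is drawn at 1 + k1 r^2 times it, then the intrinsics apply), "rvec" (rotation vector, rad) and "tvec" (3), from world to camera coordinates, as OpenCV has them. Camera axes: x right, y down, z forward; pixel columns grow to the right and rows downward; lengths in m; the calibration is good to about 2 mm. A picture is of the moment at which its call begins. There is no depth.
- job_done(): hands the job in, once; it reports no verdict.
The state is a dict: "clock": time; "joint_pos": joint angles; "joint_vel": joint speeds; "tau": joint torques, N m; "eef_pos": TCP position; "tool_rot": TCP orientation; "ft_force": force on the tool from outside, world axes, zero at the start; "ft_torque": the same for the moment, N m; "grip_width": finger opening in m.
Only numpy, scipy, OpenCV 4.12 (cv2) and the standard library are available. Lean on these libraries where they do the work, as an engineer would, in place of code of your own. Each camera call takes 0.05 s, during which the arm holds its last target.

## Task

Lower the marking template over the fixture's two locating pins, marking hole over the scribed cross on the coupon, until it lies flush, and let go of it. Then take the automatic punch out of its slanted holder, stand its point on the coupon through the marking hole and, holding it upright, press straight down until its spring trips with a snap. Finally put the punch back in its holder, down to its flange, and leave the template seated; do not knock over or push away the glassware and other things on the bench.

Things in the scene. Friction and masses are not known exactly. Their poses are not given: they have to be found in the camera images.
- fixture: Dark steel marking fixture, fixed: block 120 (x) by 150 (y) by 30 mm high, origin at the centre of its underside, z up. On its flat top two steel locating pins, 10 mm diameter, stand at x = +12, y = -50 and +50 mm; they rise 21 mm above the top, tapering over the last 7 mm. A bare steel coupon (60 by 56 mm) is let in level with the top on the -x side.
- mark_spot (a point): The scribed cross on the coupon where the punch mark belongs: on the fixture's top face, at x = -26, y = 0, z = 30 mm in the fixture's frame. Axes as the fixture's.
- template_bar (a point): Grip centre of the loose aluminium template (about 0.25 kg): a plate 84 (x) by 130 (y) by 8 mm with an upright grip bar on top, 14 mm thick (x), 44 mm long (y), its top 53 mm above the plate's underside. This point is in the bar, 34 mm above the underside, 12 mm towards +x from the plate's centre. Axes: x across the bar (away from the marking hole), y along it, z up.
- marking_hole (a point): Centre of the template's 17 mm marking hole, at the plate's underside, 38 mm from the bar towards the template's -x; axes as the template's. The two locating holes (13.5 mm) are 50 mm to either side of the bar's centre, along its y. Seated, the template's axes match the fixture's, and this point lies on the cross.
- rest_tube: Slanted steel tube of the fixed punch holder (foot 110 by 90 mm), leaning 35 degrees from vertical with its mouth towards the robot's side. Origin at the centre of the mouth, 88 mm above the bench; z along the tube, up and out of the mouth; y level; x in the vertical plane of the lean. Bore 23 mm, outside 31 mm, 46 mm long, open below.
- punch_grip (a point): Grip centre of the loose automatic punch (about 0.2 kg), on its axis, 103 mm from its point; z from point to blunt end. Dark ribbed barrel, 18 mm diameter, 76 to 140 mm from the point; below it a 33 mm flange, 6 mm thick, underside 70 mm from the point. In the holder the flange rests on the rim: this point is 33 mm out of the mouth along the tube's z.
- punch_tip (a point): The punch's point (4 mm across), end of its 7 mm spring plunger; axes as the punch's. Above the plunger the nose widens from 11 mm (30 mm from the point) to 18 mm (46 mm from the point, up to the flange). While pressing, the gripper may bear down on the flange.
- punch_plunger (a joint): How far the plunger is pushed into the punch: 0 to 9 mm (m, 0 = fully out). Resistance rises from 3 N to about 14 N near 6 mm, then gives way with a snap to a few newtons as it runs to the stop at 9 mm: that is the trip. Beyond that it is rigid. It springs back when lifted.
- beaker: Bystander: glass beaker, 68 mm wide, 85 mm tall, origin under its centre.
- vial_a: Bystander: stoppered glass vial, 27 mm wide, 64 mm tall, origin under its centre.
- vial_b: Bystander: another such vial.
- dish: Bystander: low white porcelain dish, 72 mm wide, 12 mm high, origin under its centre.
- spatula: Bystander: thin steel lab spatula, 153 mm long, 5 mm thick, lying flat along its x; origin under its middle.
- wash_bottle: Bystander: white wash bottle, 72 mm wide, about 205 mm tall with its spout, origin under its centre.
Not all that is in view belongs to the job. What is shaped like the fixture but green is not meant.

How it is judged:
On the way, in this order (a step that is already met when the one before it is completed fails the run):
1. the template lies flush over both pins, marking hole over the cross, released (z of template_bar in the frame of fixture between 0.0615 and 0.0665 m and horizontal distance between marking_hole and mark_spot below 0.004 m and angle between template_bar's own z axis and vertical below 0.03 rad and contact force between the fingers and template below 0.2 N), for 0.2 s.
2. the held punch, upright within 10 degrees and its point on the coupon within 7 mm of the cross, is pressed until it trips (value of joint punch_plunger above 0.008 m and distance between punch_tip and mark_spot below 0.007 m and angle between punch_grip's own z axis and vertical below 0.175 rad and contact force between the fingers and punch above 1 N), for 0.02 s.
At the end, for the whole second after the job is handed in: The template lies flush on the fixture (within 2.5 mm of its seated height, level within 2 degrees, marking hole within 4 mm of the cross) and the punch is back in its holder, flange on or within 9 mm of the rim, its axis within 11 degrees of the tube's; both at rest (z of template_bar in the frame of fixture between 0.0615 and 0.0665 m and horizontal distance between marking_hole and mark_spot below 0.004 m and angle between template_bar's own z axis and vertical below 0.03 rad and distance between punch_grip and rest_tube below 0.042 m and z of punch_grip in the frame of rest_tube above 0.025 m and angle between the z axis of punch_grip and the z axis of rest_tube, either way round below 0.2 rad and linear speed of each of punch, template below 0.02 m/s); the robot touches nothing.
It fails at once if a bystander on the bench is pushed more than 30 mm or knocked over (distance of any of beaker, vial_a, vial_b, dish, spatula, wash_bottle from where it was at the start of the episode above 0.03 m or angle between any of beaker, vial_a, vial_b, wash_bottle's own z axis and vertical above 0.6 rad).
It also fails if it takes over 64 s, if anything falls off the work surface, if the arm or the gripper's body presses on something with over 40 N, if the wrist force passes 120 N, or if a joint passes its speed limit or range.

## Working session

There is one attempt and no reset: what is moved stays moved. The work goes in short steps, Python scripts to look and compute and a tool call to move; the robot and the scene stay as the last step left them, time stands still between calls to the robot, and variables do not carry over. Pictures are saved under pics/ and viewed, and the job is handed in when it is done.

Besides the shell and the picture viewer there is one more tool, called after "Call:" by a JSON object that holds its "api" and its "payload", one argument or row to a line. arm_command: Moves the arm, as the interface text tells. Its arguments: {"type":"object","properties":{"motion":{"type":"array","items":{"type":"object","properties":{"x":{"type":"number"},"y":{"type":"number"},"z":{"type":"number"},"roll":{"type":"number"},"fingers":{"type":"number"}}}}},"required":["motion"]}

```bash
mkdir -p pics; python3 - <<'E'
from workcell import get_obs, camera
import cv2
o=get_obs(); print(o)
for n in("side","top"):
    c=camera(n); cv2.imwrite(f"pics/{n}0.png",c["frame"][:,:,::-1]); print(n,c["intrinsics"],c["k1"],c["rvec"],c["tvec"])
E
```

```text
{'clock': 0.0, 'joint_pos': array([-1.19703062e+00,  2.41472867e-01,  3.74179224e-03,  1.33518437e+00,
       -3.73692675e-05,  1.57078260e+00]), 'joint_vel': array([-2.18646138e-03, -6.34875401e-05,  9.77934846e-04,  2.63355351e-04,
        4.89711146e-04, -1.21421308e-03]), 'tau': array([ 7.27703191e-04, -3.72315431e+01,  2.52409494e+01,  1.69637357e-02,
        4.37878623e-05, -2.59064245e-05]), 'eef_pos': array([ 0.18232561, -0.46490818,  0.23038974]), 'tool_rot': array([-0.69464128, -0.1321167 ,  0.69494564, -0.13064926]), 'ft_force': array([-0.21725575, -0.13712877,  0.38622921]), 'ft_torque': array([-0.032509  ,  0.02510492,  0.02637019]), 'grip_width': 0.0854243911719908}
side [[521.55987355   0.         312.39848305]
 [  0.         521.55987355 239.78107436]
 [  0.           0.           1.        ]] -0.01507511685426697 [ 0.26542441 -2.73259406  1.30709021] [0.54091328 0.1612342  1.31888319]
top [[533.31253848   0.         324.05151048]
 [  0.         533.31253848 237.15839155]
 [  0.           0.           1.        ]] 0.005047819846301535 [ 2.17877759 -2.13292583  0.16893135] [-0.04449702  0.53678852  1.28611135]
```

View pics/side0.png

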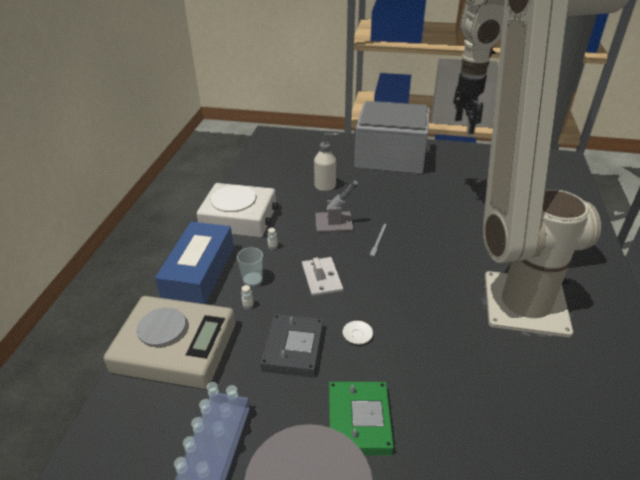

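View pics/top0.png

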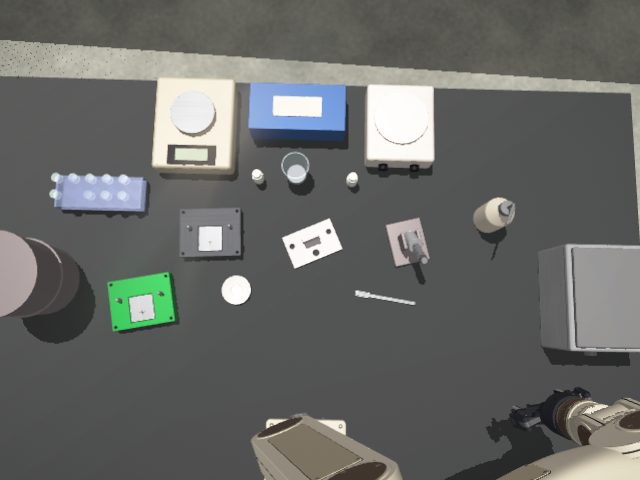

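```bash
cat > h.py <<'E'
import numpy as np, cv2
from workcell import get_obs, camera
from scipy.spatial.transform import Rotation as R
def grab(n,save=None):
    c=camera(n)
    if save: cv2.imwrite(f"pics/{save}.png",c["frame"][:,:,::-1])
    return c
def dist(c): return np.array([c["k1"],0,0,0,0.])
def ray(c,uv):
    Rm=cv2.Rodrigues(np.array(c["rvec"],float))[0]; t=np.array(c["tvec"],float)
    # k1 acts on radius of the slope: matches OpenCV's model
    p=cv2.undistortPoints(np.array(uv,float).reshape(-1,1,2),np.array(c["intrinsics"]),dist(c)).reshape(-1,2)
    d=np.c_[p,np.ones(len(p))]@Rm; return -Rm.T@t, d/np.linalg.norm(d,axis=1)[:,None]
def onplane(c,uv,z):
    o,d=ray(c,uv); return o+d*((z-o[2])/d[:,2])[:,None]
def proj(c,P):
    return cv2.projectPoints(np.array(P,float).reshape(-1,1,3),np.array(c["rvec"],float),np.array(c["tvec"],float),np.array(c["intrinsics"]),dist(c))[0].reshape(-1,2)
def tri(c1,u1,c2,u2):
    o1,d1=ray(c1,u1);o2,d2=ray(c2,u2);d1=d1[0];d2=d2[0]
    A=np.c_[d1,-d2];s=np.linalg.lstsq(A,o2-o1,rcond=None)[0]
    a=o1+s[0]*d1;b=o2+s[1]*d2
    return (a+b)/2,np.linalg.norm(a-b)
def crop(c,x0,y0,x1,y1,k,name):
    im=c["frame"][y0:y1,x0:x1,::-1]
    im=cv2.resize(im,None,fx=k,fy=k,interpolation=cv2.INTER_CUBIC)
    for x in range((x0//10+1)*10,x1,10): cv2.putText(im,str(x),((x-x0)*k,8),0,0.3,(0,255,255),1); cv2.line(im,((x-x0)*k,10),((x-x0)*k,14),(0,255,255),1)
    for y in range((y0//10+1)*10,y1,10): cv2.putText(im,str(y),(0,(y-y0)*k),0,0.3,(0,255,255),1)
    cv2.imwrite(f"pics/{name}.png",im)
E
python3 - <<'E'
from h import *
c=grab("top");s=grab("side")
import pickle;pickle.dump((c,s),open("c0.pkl","wb"))
crop(c,170,190,350,280,4,"t_a")
crop(c,370,200,450,290,6,"t_p")
crop(s,250,240,350,380,4,"s_a")
crop(s,300,170,370,240,8,"s_p")
print(get_obs()["clock"])
E
```

```text
0.2
```

View pics/t_a.png

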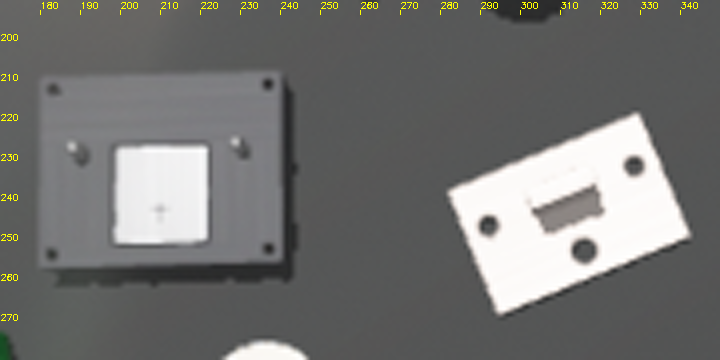

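View pics/t_p.png

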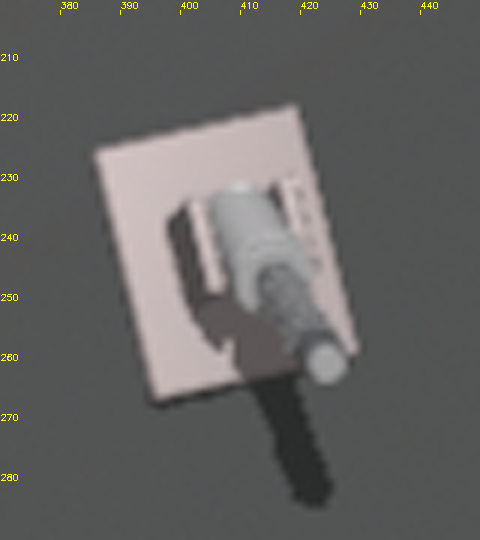

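View pics/s_a.png

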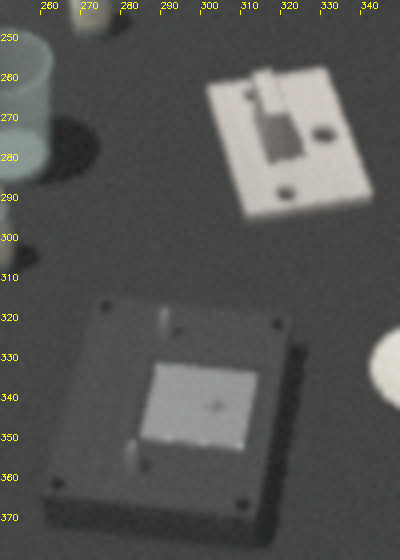

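View pics/s_p.png

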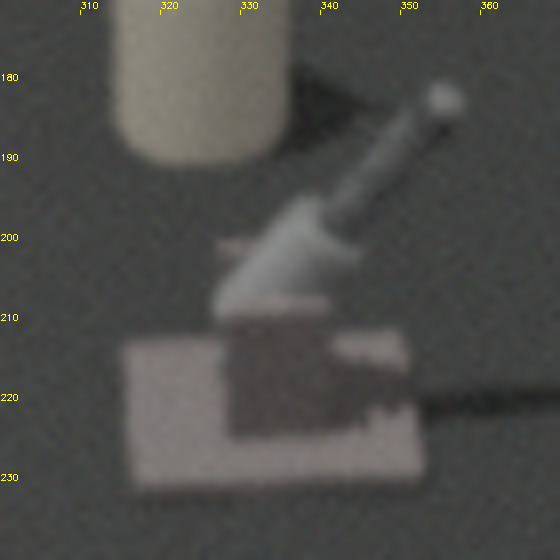

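```bash
python3 - <<'E'
from h import *
import pickle
c,s=pickle.load(open("c0.pkl","rb"))
def quad(c,x0,y0,x1,y1,th,z):
    g=cv2.cvtColor(c["frame"],cv2.COLOR_RGB2GRAY)[y0:y1,x0:x1]
    k=8;g=cv2.resize(g,None,fx=k,fy=k,interpolation=cv2.INTER_CUBIC)
    m=(g>th).astype(np.uint8)
    cs,_=cv2.findContours(m,cv2.RETR_EXTERNAL,cv2.CHAIN_APPROX_NONE)
    ct=max(cs,key=cv2.contourArea)
    uv=(ct.reshape(-1,2)+.5)/k-.5+[x0,y0]
    P=onplane(c,uv,z)[:,:2]
    r=cv2.minAreaRect((P*1000).astype(np.float32))
    return r
for nm,cam,bx in(("top",c,(275,210,350,275)),("side",s,(295,248,350,300))):
    print("plate",nm,quad(cam,*bx,170 if nm=="top" else 120,0.008))
for nm,cam,bx in(("top",c,(190,215,230,256)),("side",s,(275,325,322,356))):
    print("coupon",nm,quad(cam,*bx,150 if nm=="top" else 115,0.03))
# features
T={"hA":(292,246.2),"hB":(328.5,231.5),"hM":(316,252.5)}
S={"hA":(250+286/4,240+193/4),"hM":(250+323/4,240+134/4),"hB":(312.3,264)}
for k in T: print(k,onplane(c,[T[k]],.008)[0],onplane(s,[S[k]],.008)[0],tri(c,[T[k]],s,[S[k]]))
print("cross",onplane(c,[(210,242.5)],.03)[0],onplane(s,[(250+217/4,240+405/4)],.03)[0],tri(c,[(210,242.5)],s,[(250+217/4,240+405/4)]))
# pin tops
print("pins",tri(c,[(170+72/4,190+147/4)],s,[(250+131/4,240+441/4)]),tri(c,[(170+236/4,190+142/4)],s,[(250+165/4,240+309/4)]))
# fixture corner screw holes
ft=[(53,88),(268,84),(268,248),(52,254)];fs=[(57,483),(106,307),(278,324),(242,503)]
for a,b in zip(ft,fs): print("screw",tri(c,[(170+a[0]/4,190+a[1]/4)],s,[(250+b[0]/4,240+b[1]/4)]),onplane(c,[(170+a[0]/4,190+a[1]/4)],.03)[0])
# punch end and foot
print("punch end",tri(c,[(370+327/6,200+362/6)],s,[(300+446/8,170+100/8)]))
foot=[(97,152),(297,106),(357,352),(157,402)];
for a in foot: print("foot",onplane(c,[(370+a[0]/6,200+a[1]/6)],.01)[0])
E
```

```text
plate top ((526.7538452148438, -2.597686767578125), (86.2002944946289, 132.30223083496094), 23.687772750854492)
plate side ((529.3221435546875, -6.103523254394531), (87.48812866210938, 142.03863525390625), 23.61937141418457)
coupon top ((530.1541748046875, 250.91015625), (62.40279769897461, 58.47224807739258), 1.7355705499649048)
coupon side ((531.3006591796875, 250.62973022460938), (60.38145065307617, 58.05952072143555), 3.1372764110565186)
hA [0.51693791 0.04714514 0.008     ] [0.51772159 0.04902776 0.008     ] (array([0.51761098, 0.0472597 , 0.00622899]), np.float64(0.0009060956445144678))
hB [ 0.55666264 -0.04453716  0.008     ] [ 0.56047178 -0.04026545  0.008     ] (array([ 0.5593329 , -0.04446776,  0.00404905]), np.float64(0.004101334460450137))
hM [ 0.50223785 -0.01393678  0.008     ] [ 0.5038253 -0.0114638  0.008    ] (array([ 0.50336513, -0.01388056,  0.00571095]), np.float64(0.0017348040722543563))
cross [0.51897789 0.24991387 0.03      ] [0.51982109 0.24958604 0.03      ] (array([0.51934016, 0.24988625, 0.03034584]), np.float64(0.0008079869537917823))
pins (array([0.555234
[... 195 characters left out ...]
), np.float64(0.0007415526699690534)) [0.59439626 0.32039276 0.03      ]
screw (array([0.60116804, 0.18675318, 0.02868737]), np.float64(0.001643432261502612)) [0.6000892 0.186449  0.03     ]
screw (array([0.49696924, 0.1820463 , 0.0299966 ]), np.float64(0.0005026894401350915)) [0.49671659 0.18202465 0.03      ]
screw (array([0.49081283, 0.31501563, 0.0305916 ]), np.float64(0.0016257795514964153)) [0.49005943 0.31508309 0.03      ]
punch end (array([ 0.47489591, -0.26120075,  0.14366065]), np.float64(0.0006775338034061891))
foot [ 0.57559078 -0.19120251  0.01      ]
foot [ 0.59740755 -0.2765141   0.01      ]
foot [ 0.49264784 -0.30135163  0.01      ]
foot [ 0.46969106 -0.21686292  0.01      ]
```

```bash
cat >> h.py <<'E'
def st():
    o=get_obs(); M=R.from_quat(o["tool_rot"]).as_matrix()
    az=np.degrees(np.arctan2(M[1,1],M[0,1]))
    print("t%.2f tcp"%o["clock"],np.round(o["eef_pos"],4),"jaw az %.2f"%az,"down",np.round(M[:,0],3),"q",np.round(o["joint_pos"],3),"F",np.round(o["ft_force"],1),"w %.4f"%o["grip_width"])
    return o,M,az
def to(target,jaw=None):
    o,M,az=st()
    if jaw is not None:
        d=(jaw-az+90)%180-90      # world yaw turn, deg
        print("roll (rad) %.4f"%(-np.radians(d)), "alt %.4f"%(-np.radians(d-180*np.sign(d))))
        M=R.from_euler("z",np.radians(d)).as_matrix()@M
    d=M.T@(np.array(target)-o["eef_pos"])
    print("after roll, tool dx %.4f dy %.4f dz %.4f"%tuple(d))
E
python3 - <<'E'
from h import *
to([0.537,0.0016,0.10],23.6)
E
```

```text
t0.20 tcp [ 0.1824 -0.4651  0.2308] jaw az -68.58 down [-0.     0.001 -1.   ] q [-1.197  0.241  0.004  1.335 -0.     1.571] F [ 0.7 -0.1  0.6] w 0.0852
roll (rad) 1.5327 alt -1.6089
after roll, tool dx 0.1314 dy -0.5116 dz 0.2857
```

Call:
{"api": "arm_command", "payload": {
  "motion": [
    {"roll": -0.124},
    {"roll": -0.124},
    {"roll": -0.124},
    {"roll": -0.124},
    {"roll": -0.124},
    {"roll": -0.124},
    {"roll": -0.124},
    {"roll": -0.124},
    {"roll": -0.124},
    {"roll": -0.124},
    {"roll": -0.124},
    {"roll": -0.124},
    {"roll": -0.12},
    {"fingers": 1}
  ]
}}

```text
schema error: expected keys x, y, z, roll, fingers
```

Call:
{"api": "arm_command", "payload": {
  "motion": [
    {"y": 0.032, "z": -0.018},
    {"y": 0.032, "z": -0.018},
    {"y": 0.032, "z": -0.018},
    {"y": 0.032, "z": -0.018},
    {"y": 0.032, "z": -0.018},
    {"y": 0.032, "z": -0.018},
    {"y": 0.032, "z": -0.018},
    {"y": 0.032, "z": -0.018},
    {"y": 0.032, "z": -0.018},
    {"y": 0.032, "z": -0.018},
    {"y": 0.032, "z": -0.018},
    {"y": 0.032, "z": -0.018},
    {"y": 0.032, "z": -0.018},
    {"y": 0.032, "z": -0.018},
    {"y": 0.032, "z": -0.018}
  ]
}}

```text
schema error: expected keys x, y, z, roll, fingers
```

```bash
python3 - <<'E'
from h import *
to([0.537,0.0016,0.10],23.6)
E
```

```text
t0.20 tcp [ 0.1824 -0.4651  0.2308] jaw az -68.58 down [-0.     0.001 -1.   ] q [-1.197  0.241  0.004  1.335 -0.     1.571] F [ 0.7 -0.1  0.6] w 0.0852
roll (rad) 1.5327 alt -1.6089
after roll, tool dx 0.1314 dy -0.5116 dz 0.2857
```

All keys are required in each row.

Call:
{"api": "arm_command", "payload": {
  "motion": [
    {"x": 0, "y": 0, "z": 0, "roll": -0.124, "fingers": 1},
    {"x": 0, "y": 0, "z": 0, "roll": -0.124, "fingers": 1},
    {"x": 0, "y": 0, "z": 0, "roll": -0.124, "fingers": 1},
    {"x": 0, "y": 0, "z": 0, "roll": -0.124, "fingers": 1},
    {"x": 0, "y": 0, "z": 0, "roll": -0.124, "fingers": 1},
    {"x": 0, "y": 0, "z": 0, "roll": -0.124, "fingers": 1},
    {"x": 0, "y": 0, "z": 0, "roll": -0.124, "fingers": 1},
    {"x": 0, "y": 0, "z": 0, "roll": -0.124, "fingers": 1},
    {"x": 0, "y": 0, "z": 0, "roll": -0.124, "fingers": 1},
    {"x": 0, "y": 0, "z": 0, "roll": -0.124, "fingers": 1},
    {"x": 0, "y": 0, "z": 0, "roll": -0.124, "fingers": 1},
    {"x": 0, "y": 0, "z": 0, "roll": -0.124, "fingers": 1},
    {"x": 0, "y": 0, "z": 0, "roll": -0.12, "fingers": 1}
  ]
}}

```text
clock: 1.28
eef_pos: [0.1815, -0.4627, 0.227]
tool_rot: [0.383, 0.599, -0.379, 0.593]
ft_force: [1.1, 0.2, -0.1]
grip_width: 0.0854
```

```bash
python3 - <<'E'
from h import *
to([0.537,0.0016,0.10],23.6)
E
```

```text
t1.28 tcp [ 0.1815 -0.4627  0.227 ] jaw az 24.82 down [-0.004  0.009 -1.   ] q [-1.197e+00  2.440e-01 -1.000e-03  1.335e+00  0.000e+00 -5.900e-02] F [ 1.1  0.2 -0.1] w 0.0854
roll (rad) 0.0212 alt -3.1203
after roll, tool dx 0.1300 dy 0.5116 dz -0.2819
```

Call:
{"api": "arm_command", "payload": {
  "motion": [
    {"x": 0, "y": 0.036, "z": -0.02, "roll": 0, "fingers": 1},
    {"x": 0, "y": 0.036, "z": -0.02, "roll": 0, "fingers": 1},
    {"x": 0, "y": 0.036, "z": -0.02, "roll": 0, "fingers": 1},
    {"x": 0, "y": 0.036, "z": -0.02, "roll": 0, "fingers": 1},
    {"x": 0, "y": 0.036, "z": -0.02, "roll": 0, "fingers": 1},
    {"x": 0, "y": 0.036, "z": -0.02, "roll": 0, "fingers": 1}
  ]
}}

```text
clock: 1.78
eef_pos: [0.3262, -0.2641, 0.2256]
tool_rot: [0.386, 0.596, -0.383, 0.59]
ft_force: [0.2, -0.7, 0.6]
grip_width: 0.0853
```

```bash
python3 - <<'E'
from h import *
to([0.537,0.0016,0.10],23.6)
E
```

```text
t1.78 tcp [ 0.3262 -0.2641  0.2256] jaw az 24.09 down [-0.005  0.008 -1.   ] q [-0.683  0.092 -0.191  1.297  0.003  0.468] F [ 0.2 -0.7  0.6] w 0.0853
roll (rad) 0.0085 alt -3.1331
after roll, tool dx 0.1266 dy 0.2997 dz -0.1580
```

Call:
{"api": "arm_command", "payload": {
  "motion": [
    {"x": 0, "y": 0.034, "z": -0.018, "roll": 0, "fingers": 1},
    {"x": 0, "y": 0.034, "z": -0.018, "roll": 0, "fingers": 1},
    {"x": 0, "y": 0.034, "z": -0.018, "roll": 0, "fingers": 1},
    {"x": 0, "y": 0.034, "z": -0.018, "roll": 0, "fingers": 1},
    {"x": 0, "y": 0.034, "z": -0.018, "roll": 0, "fingers": 1},
    {"x": 0, "y": 0.034, "z": -0.018, "roll": 0, "fingers": 1},
    {"x": 0, "y": 0.034, "z": -0.018, "roll": 0, "fingers": 1},
    {"x": 0, "y": 0.034, "z": -0.018, "roll": 0, "fingers": 1},
    {"x": 0, "y": 0.028, "z": -0.014, "roll": 0.0, "fingers": 1}
  ]
}}

```text
clock: 2.53
eef_pos: [0.5423, 0.0204, 0.2264]
tool_rot: [0.385, 0.596, -0.383, 0.591]
ft_force: [0.8, -0.3, 0.5]
grip_width: 0.0854
```

```bash
python3 - <<'E'
from h import *
to([0.537,0.0016,0.10],23.6)
c=grab("top");st()
crop(c,270,190,360,280,6,"t_b")
E
```

```text
t2.53 tcp [0.5423 0.0204 0.2264] jaw az 24.23 down [-0.004  0.007 -1.   ] q [0.034 0.331 0.115 1.359 0.007 1.182] F [ 0.8 -0.3  0.5] w 0.0854
roll (rad) 0.0110 alt -3.1306
after roll, tool dx 0.1263 dy -0.0123 dz 0.0160
t2.58 tcp [0.5457 0.0245 0.2258] jaw az 24.47 down [-0.001  0.01  -1.   ] q [0.039 0.336 0.12  1.356 0.01  1.183] F [4.9 1.8 1.2] w 0.0853
```

View pics/t_b.png

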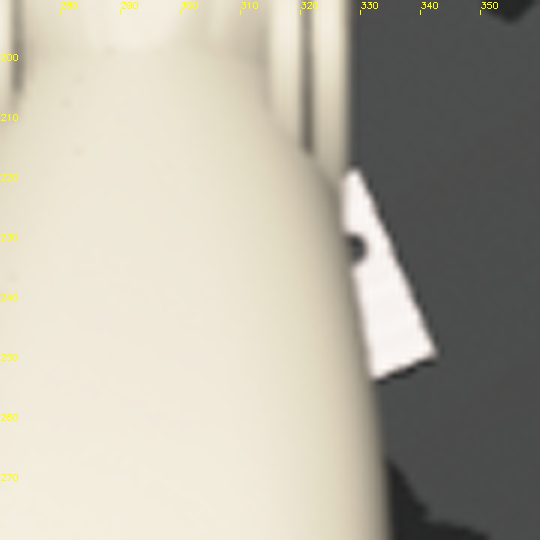

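```bash
python3 - <<'E'
from h import *
to([0.537,0.0016,0.10],23.6)
E
```

```text
t2.58 tcp [0.5457 0.0245 0.2258] jaw az 24.47 down [-0.001  0.01  -1.   ] q [0.039 0.336 0.12  1.356 0.01  1.183] F [4.9 1.8 1.2] w 0.0853
roll (rad) 0.0152 alt -3.1264
after roll, tool dx 0.1256 dy -0.0175 dz 0.0187
```

Call:
{"api": "arm_command", "payload": {
  "motion": [
    {"x": 0.03, "y": -0.009, "z": 0.009, "roll": 0.015, "fingers": 1},
    {"x": 0.03, "y": -0.008, "z": 0.009, "roll": 0, "fingers": 1},
    {"x": 0.03, "y": 0, "z": 0, "roll": 0, "fingers": 1},
    {"x": 0.02, "y": 0, "z": 0, "roll": 0, "fingers": 1},
    {"x": 0, "y": 0, "z": 0, "roll": 0, "fingers": 1},
    {"x": 0, "y": 0, "z": 0, "roll": 0, "fingers": 1}
  ]
}}

```text
clock: 3.08
eef_pos: [0.5403, 0.0063, 0.1111]
tool_rot: [0.388, 0.595, -0.381, 0.592]
ft_force: [0.9, 0.6, 0.9]
grip_width: 0.0854
```

```bash
python3 - <<'E'
from h import *
s=grab("side");to([0.537,0.0016,0.015],23.6)
crop(s,260,200,380,310,6,"s_b")
E
```

```text
t3.13 tcp [0.5402 0.0063 0.1113] jaw az 24.16 down [ 0.001  0.01  -1.   ] q [ 0.006  0.399 -0.096  1.074  0.01   1.155] F [ 0.3  0.7 -1.2] w 0.0855
roll (rad) 0.0097 alt -3.1319
after roll, tool dx 0.0962 dy -0.0053 dz 0.0039
```

View pics/s_b.png

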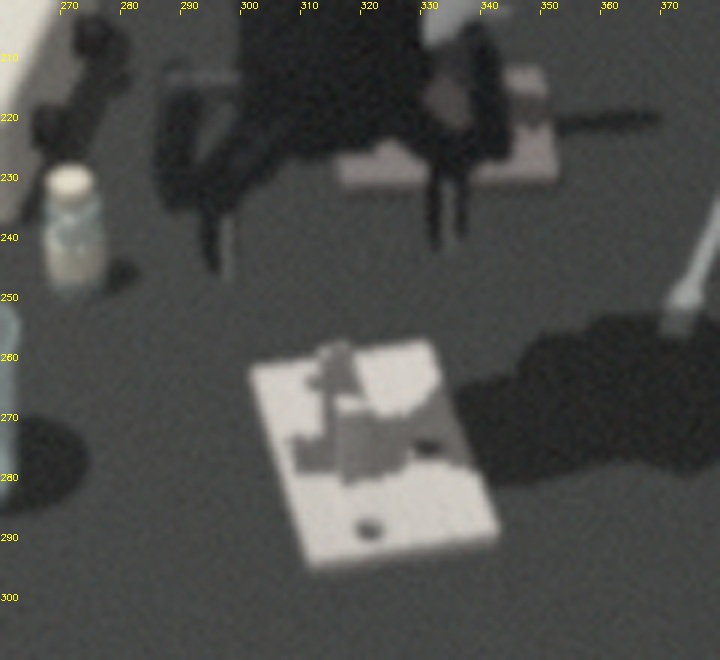

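Call:
{"api": "arm_command", "payload": {
  "motion": [
    {"x": 0.03, "y": -0.0055, "z": 0.004, "roll": 0.01, "fingers": 1},
    {"x": 0.025, "y": 0, "z": 0, "roll": 0, "fingers": 1},
    {"x": 0.018, "y": 0, "z": 0, "roll": 0, "fingers": 1},
    {"x": 0, "y": 0, "z": 0, "roll": 0, "fingers": 1}
  ]
}}

```text
clock: 3.47
eef_pos: [0.5444, 0.0005, 0.0448]
tool_rot: [0.394, 0.588, -0.381, 0.595]
ft_force: [-0.5, -0.4, 0.1]
grip_width: 0.0858
```

```bash
python3 - <<'E'
from h import *
to([0.537,0.0016,0.017],23.6)
E
```

```text
t3.47 tcp [5.444e-01 5.000e-04 4.480e-02] jaw az 23.55 down [ 0.018  0.01  -1.   ] q [-0.005  0.466 -0.188  0.899  0.01   1.155] F [-0.5 -0.4  0.1] w 0.0858
roll (rad) -0.0009 alt 3.1407
after roll, tool dx 0.0277 dy -0.0069 dz -0.0039
```

Call:
{"api": "arm_command", "payload": {
  "motion": [
    {"x": 0.0, "y": -0.007, "z": -0.004, "roll": 0, "fingers": 1},
    {"x": 0.01, "y": 0, "z": 0, "roll": 0, "fingers": 1},
    {"x": 0.01, "y": 0, "z": 0, "roll": 0, "fingers": 1},
    {"x": 0, "y": 0, "z": 0, "roll": 0, "fingers": 1}
  ]
}}

```text
clock: 3.8
eef_pos: [0.5409, 0.0015, 0.0299]
tool_rot: [0.396, 0.585, -0.379, 0.598]
ft_force: [-0.7, -1.0, -0.4]
grip_width: 0.0853
```

```bash
python3 - <<'E'
from h import *
to([0.537,0.0016,0.017],23.6)
E
```

```text
t3.80 tcp [0.5409 0.0015 0.0299] jaw az 23.54 down [ 0.028  0.01  -1.   ] q [-0.003  0.472 -0.225  0.845  0.01   1.157] F [-0.7 -1.  -0.4] w 0.0853
roll (rad) -0.0010 alt 3.1406
after roll, tool dx 0.0128 dy -0.0039 dz -0.0017
```

Call:
{"api": "arm_command", "payload": {
  "motion": [
    {"x": 0.0, "y": 0, "z": 0, "roll": 0, "fingers": 1},
    {"x": 0, "y": 0, "z": 0, "roll": 0, "fingers": 1},
    {"x": 0, "y": 0, "z": 0, "roll": 0, "fingers": 1}
  ]
}}

```text
clock: 4.05
eef_pos: [0.5422, 0.0016, 0.0313]
tool_rot: [0.396, 0.584, -0.378, 0.599]
ft_force: [-0.1, 0.3, 0.1]
grip_width: 0.0853
```

```bash
python3 - <<'E'
from h import *
to([0.537,0.0016,0.017],23.6)
E
```

```text
t4.05 tcp [0.5422 0.0016 0.0313] jaw az 23.56 down [ 0.031  0.01  -0.999] q [-0.003  0.471 -0.224  0.845  0.01   1.157] F [-0.1  0.3  0.1] w 0.0853
roll (rad) -0.0007 alt 3.1409
after roll, tool dx 0.0142 dy -0.0053 dz -0.0021
```

Call:
{"api": "arm_command", "payload": {
  "motion": [
    {"x": 0.015, "y": -0.0055, "z": -0.002, "roll": 0, "fingers": 1},
    {"x": 0, "y": 0, "z": 0, "roll": 0, "fingers": 1}
  ]
}}

```text
clock: 4.22
eef_pos: [0.5383, 0.0015, 0.0173]
tool_rot: [0.397, 0.583, -0.378, 0.6]
ft_force: [-1.5, 0.8, -0.8]
grip_width: 0.0853
```

```bash
python3 - <<'E'
from h import *
to([0.537,0.0016,0.017],23.6)
E
```

```text
t4.22 tcp [0.5383 0.0015 0.0173] jaw az 23.57 down [ 0.034  0.01  -0.999] q [-0.003  0.481 -0.252  0.803  0.011  1.156] F [-1.5  0.8 -0.8] w 0.0853
roll (rad) -0.0006 alt 3.1410
after roll, tool dx 0.0003 dy -0.0012 dz -0.0007
```

Call:
{"api": "arm_command", "payload": {
  "motion": [
    {"x": 0, "y": -0.001, "z": -0.0005, "roll": 0, "fingers": 0},
    {"x": 0, "y": 0, "z": 0, "roll": 0, "fingers": 0},
    {"x": 0, "y": 0, "z": 0, "roll": 0, "fingers": 0},
    {"x": 0, "y": 0, "z": 0, "roll": 0, "fingers": 0},
    {"x": 0, "y": 0, "z": 0, "roll": 0, "fingers": 0}
  ]
}}

```text
clock: 4.63
eef_pos: [0.5394, 0.0016, 0.0198]
tool_rot: [0.398, 0.582, -0.377, 0.601]
ft_force: [1.4, -1.0, 0.0]
grip_width: 0.0256
```

```bash
python3 - <<'E'
from h import *
to([0.537,0.0016,0.017],23.6)
E
```

```text
t4.63 tcp [0.5394 0.0016 0.0198] jaw az 23.57 down [ 0.038  0.01  -0.999] q [-0.003  0.477 -0.251  0.805  0.011  1.157] F [ 1.4 -1.   0. ] w 0.0256
roll (rad) -0.0005 alt 3.1411
after roll, tool dx 0.0027 dy -0.0023 dz -0.0010
```

Call:
{"api": "arm_command", "payload": {
  "motion": [
    {"x": 0.002, "y": -0.001, "z": -0.0005, "roll": 0, "fingers": 0},
    {"x": 0.0005, "y": 0, "z": 0, "roll": 0, "fingers": 0},
    {"x": 0, "y": 0, "z": 0, "roll": 0, "fingers": 0}
  ]
}}

```text
clock: 4.88
eef_pos: [0.5386, 0.0012, 0.0206]
tool_rot: [0.397, 0.582, -0.377, 0.601]
ft_force: [0.6, -0.8, -2.6]
grip_width: 0.0128
```

Call:
{"api": "arm_command", "payload": {
  "motion": [
    {"x": -0.015, "y": 0, "z": 0, "roll": 0, "fingers": 0},
    {"x": -0.03, "y": 0, "z": 0, "roll": 0, "fingers": 0},
    {"x": -0.03, "y": 0, "z": 0, "roll": 0, "fingers": 0},
    {"x": -0.03, "y": 0, "z": 0, "roll": 0, "fingers": 0}
  ]
}}

```text
clock: 5.22
eef_pos: [0.526, 0.0004, 0.1189]
tool_rot: [0.393, 0.588, -0.381, 0.595]
ft_force: [1.4, -0.2, -2.2]
grip_width: 0.0132
```

```bash
python3 - <<'E'
from h import *
s=grab("side")
to([0.5575,0.2517,0.13],2.7)
crop(s,240,190,390,300,5,"s_c")
E
```

```text
t5.27 tcp [5.299e-01 3.000e-04 1.256e-01] jaw az 23.58 down [ 0.027  0.009 -1.   ] q [-0.005  0.348 -0.133  1.062  0.009  1.155] F [1.7 0.7 1.2] w 0.0134
roll (rad) 0.3643 alt -2.7773
after roll, tool dx -0.0039 dy 0.0396 dz -0.2498
```

View pics/s_c.png

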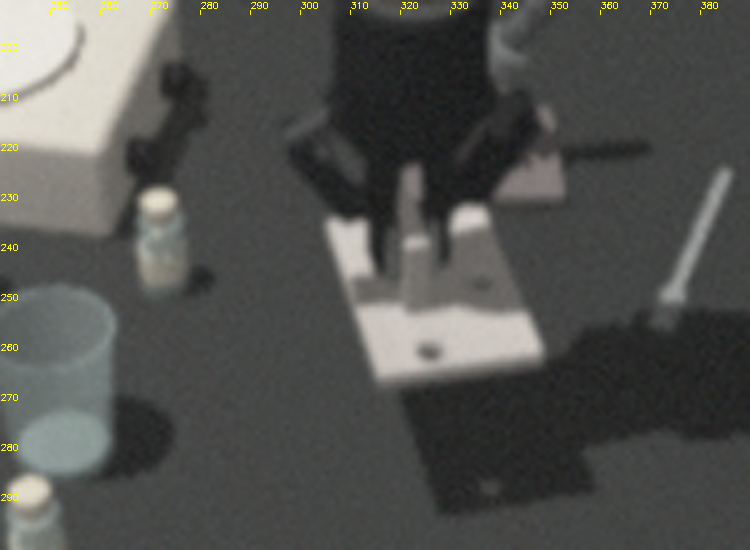

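Call:
{"api": "arm_command", "payload": {
  "motion": [
    {"x": 0, "y": 0, "z": 0, "roll": 0.12, "fingers": 0},
    {"x": 0, "y": 0, "z": 0, "roll": 0.12, "fingers": 0},
    {"x": 0, "y": 0, "z": 0, "roll": 0.12, "fingers": 0},
    {"x": -0.002, "y": 0.006, "z": -0.036, "roll": 0, "fingers": 0},
    {"x": -0.002, "y": 0.006, "z": -0.036, "roll": 0, "fingers": 0},
    {"x": -0.002, "y": 0.006, "z": -0.036, "roll": 0, "fingers": 0},
    {"x": -0.002, "y": 0.006, "z": -0.036, "roll": 0, "fingers": 0},
    {"x": -0.002, "y": 0.006, "z": -0.036, "roll": 0, "fingers": 0},
    {"x": 0, "y": 0.006, "z": -0.036, "roll": 0, "fingers": 0},
    {"x": 0, "y": 0, "z": 0, "roll": 0, "fingers": 0},
    {"x": 0, "y": 0, "z": 0, "roll": 0, "fingers": 0}
  ]
}}

```text
clock: 6.18
eef_pos: [0.5603, 0.2239, 0.1352]
tool_rot: [0.502, 0.501, -0.485, 0.512]
ft_force: [-0.5, 0.1, -2.7]
grip_width: 0.0132
```

```bash
python3 - <<'E'
from h import *
s=grab("side")
to([0.5575,0.2517,0.13],2.7)
crop(s,220,240,370,380,5,"s_d")
E
```

```text
t6.23 tcp [0.5601 0.2241 0.1351] jaw az 1.45 down [ 0.028  0.008 -1.   ] q [ 0.382  0.475  0.091  1.157 -0.003  1.927] F [-0.2  0.8 -2.2] w 0.0130
roll (rad) -0.0218 alt 3.1198
after roll, tool dx 0.0052 dy -0.0015 dz -0.0276
```

View pics/s_d.png

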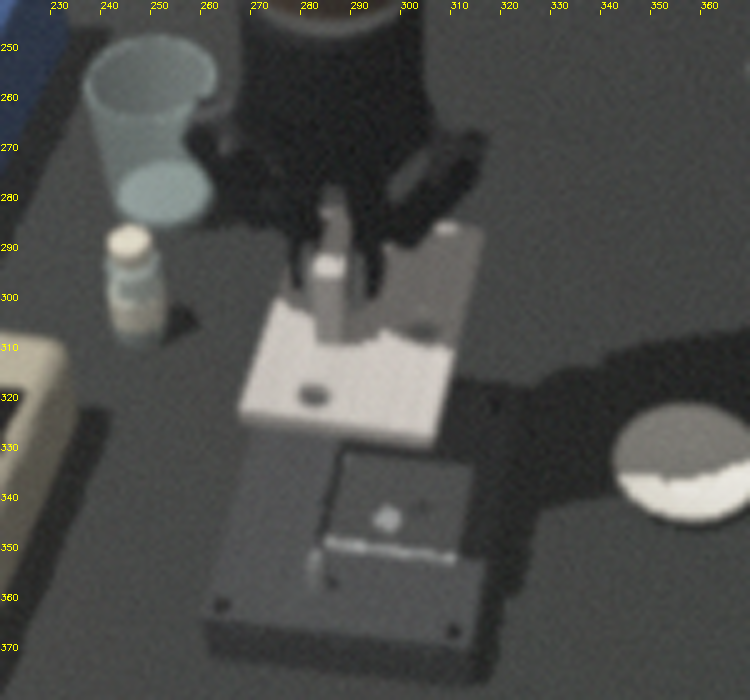

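```bash
python3 - <<'E'
from h import *
c=grab("top");o,M,az=st()
crop(c,150,180,290,280,5,"t_d")
s=grab("side")
g=cv2.cvtColor(s["frame"],cv2.COLOR_RGB2GRAY)[310:328,272:294]
m=(cv2.resize(g,None,fx=8,fy=8,interpolation=cv2.INTER_CUBIC)<140).astype(np.uint8)
n,l,stt,ce=cv2.connectedComponentsWithStats(m)
for i in range(n): print(stt[i],ce[i]/8+[272,310]-.5*7/8)
E
```

```text
t6.28 tcp [0.5601 0.2227 0.1353] jaw az 1.35 down [ 0.028  0.007 -1.   ] q [ 0.38   0.475  0.09   1.158 -0.004  1.927] F [ 0.8 -0.6 -3.5] w 0.0133
[    0     0   176   125 19068] [282.92766022 316.57528975]
[  66   57   44   31 1067] [282.41547563 318.53040066]
[   0  101  176   43 5209] [280.95182617 325.53934296]
```

View pics/t_d.png

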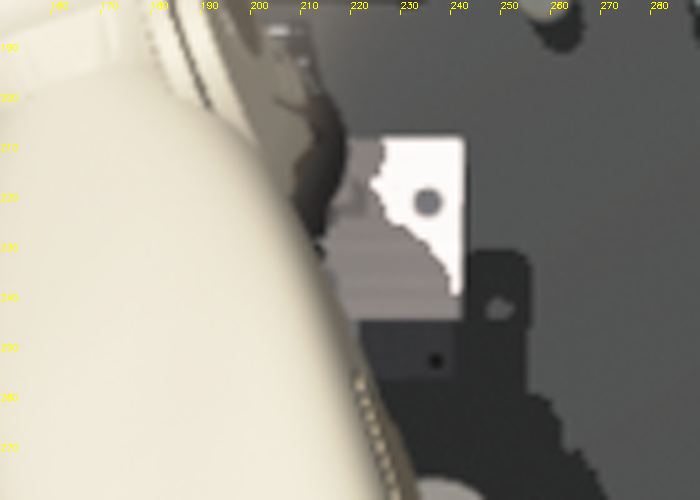

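```bash
python3 - <<'E'
from h import *
c=grab("top");s=grab("side");o,M,az=st()
for z in(.115,.119,.1225,.126):
    a=onplane(c,[(235.4,220.4)],z)[0];b=onplane(s,[(282.4,318.5)],z)[0]
    d=b-a; print(z,a,b,"len %.4f yaw %.2f"%(np.hypot(d[0],d[1]),np.degrees(np.arctan2(-d[0],d[1]))),"mid",(a+b)/2)
    # plate corners from top: right edge
    e=onplane(c,[(242.6,207.6),(242.3,243.6)],z); d=e[0]-e[1]; print("  edge len %.4f yaw %.2f"%(np.hypot(*d[:2]),np.degrees(np.arctan2(d[1],d[0]))))
g=o["eef_pos"]-0.019*M[:,0];print("grasp",g)
E
```

```text
t6.43 tcp [0.5606 0.2209 0.1361] jaw az 1.18 down [ 0.029  0.007 -1.   ] q [ 0.377  0.473  0.09   1.158 -0.004  1.927] F [-0.7  0.6 -3.3] w 0.0129
0.115 [0.56166306 0.17631656 0.115     ] [0.56285223 0.26590472 0.115     ] len 0.0896 yaw -0.76 mid [0.56225764 0.22111064 0.115     ]
  edge len 0.0853 yaw 1.90
0.119 [0.56098374 0.17570007 0.119     ] [0.56175072 0.26944307 0.119     ] len 0.0937 yaw -0.47 mid [0.56136723 0.22257157 0.119     ]
  edge len 0.0850 yaw 1.90
0.1225 [0.56038933 0.17516064 0.1225    ] [0.5607869  0.27253912 0.1225    ] len 0.0974 yaw -0.23 mid [0.56058811 0.22384988 0.1225    ]
  edge len 0.0847 yaw 1.90
0.126 [0.55979492 0.17462121 0.126     ] [0.55982308 0.27563518 0.126     ] len 0.1010 yaw -0.02 mid [0.559809   0.22512819 0.126     ]
  edge len 0.0845 yaw 1.90
grasp [0.56004    0.22075605 0.155114  ]
```

```bash
python3 - <<'E'
from h import *
to([0.5575,0.2507,0.10],2.7)
E
```

```text
t6.43 tcp [0.5606 0.2209 0.1361] jaw az 1.18 down [ 0.029  0.007 -1.   ] q [ 0.377  0.473  0.09   1.158 -0.004  1.927] F [-0.7  0.6 -3.3] w 0.0129
roll (rad) -0.0265 alt 3.1151
after roll, tool dx 0.0363 dy -0.0027 dz -0.0297
```

Call:
{"api": "arm_command", "payload": {
  "motion": [
    {"x": 0.018, "y": -0.002, "z": -0.016, "roll": -0.028, "fingers": 0},
    {"x": 0.018, "y": -0.001, "z": -0.015, "roll": 0, "fingers": 0},
    {"x": 0, "y": 0, "z": 0, "roll": 0, "fingers": 0},
    {"x": 0, "y": 0, "z": 0, "roll": 0, "fingers": 0}
  ]
}}

```text
clock: 6.77
eef_pos: [0.5597, 0.2467, 0.1014]
tool_rot: [0.499, 0.503, -0.48, 0.516]
ft_force: [0.9, 0.8, -3.1]
grip_width: 0.0133
```

```bash
python3 - <<'E'
from h import *
st()
s=grab("side");st();c=grab("top")
to([0.5575,0.2507,0.10],2.7)
crop(s,240,270,340,380,6,"s_e");crop(c,170,190,260,270,6,"t_e")
E
```

```text
t6.77 tcp [0.5597 0.2467 0.1014] jaw az 2.29 down [ 0.032  0.007 -0.999] q [ 0.419  0.515  0.063  1.086 -0.007  1.949] F [ 0.9  0.8 -3.1] w 0.0133
t6.82 tcp [0.5594 0.2466 0.1012] jaw az 2.28 down [ 0.031  0.007 -0.999] q [ 0.418  0.515  0.063  1.086 -0.007  1.949] F [-0.7 -0.3 -3.1] w 0.0131
t6.87 tcp [0.5597 0.2467 0.1017] jaw az 2.28 down [ 0.032  0.007 -0.999] q [ 0.418  0.515  0.063  1.087 -0.007  1.949] F [-0.5  0.3 -3.2] w 0.0137
roll (rad) -0.0074 alt 3.1342
after roll, tool dx 0.0016 dy -0.0021 dz -0.0041
```

View pics/s_e.png

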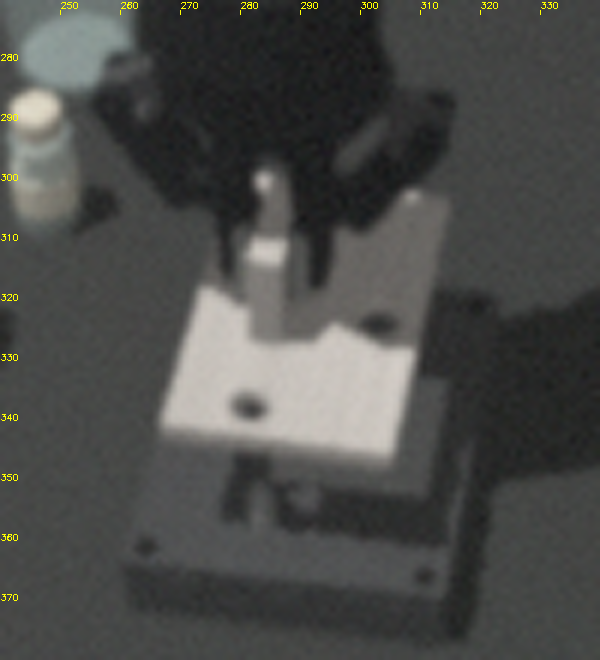

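View pics/t_e.png

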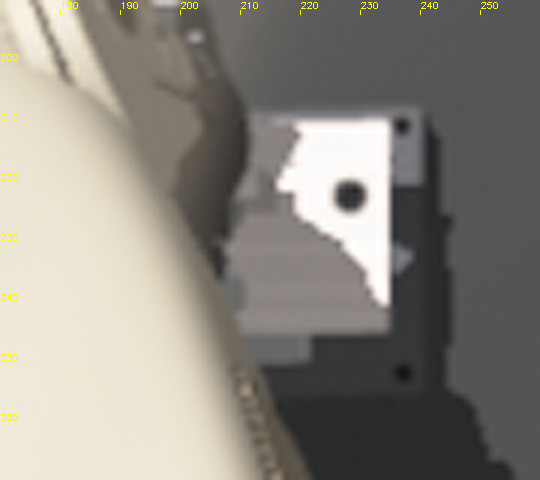

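```bash
python3 - <<'E'
from h import *
import pickle
c,s=pickle.load(open("c0.pkl","rb"))
# corrected fixture
k=4
f=lambda X,Y,k,x0,y0:((X+.5)/k-.5+x0,(Y+.5)/k-.5+y0)
ft=[(53,88),(268,84),(268,248),(52,254)];fs=[(57,483),(106,307),(278,324),(242,503)]
a=onplane(c,[f(*p,4,170,190) for p in ft],.03);b=onplane(s,[f(*p,4,250,240) for p in fs],.03)
print("fixture centre top",a.mean(0),"side",b.mean(0))
print("cross",onplane(c,[f(160,211,4,170,190)],.03)[0],onplane(s,[f(217,405,4,250,240)],.03)[0])
p1=tri(c,[f(72,147,4,170,190)],s,[f(131,441,4,250,240)]);p2=tri(c,[f(236,142,4,170,190)],s,[f(165,309,4,250,240)]);print(p1,p2)
T=f(350,196,6,170,190);S=f(250,406,6,240,270)
for z in(.086,.0886,.091,.0935):
    a=onplane(c,[T],z)[0];b=onplane(s,[S],z)[0];d=b-a
    print(z,a,b,"len %.4f yaw %.2f"%(np.hypot(d[0],d[1]),np.degrees(np.arctan2(-d[0],d[1]))),"mid",(a+b)/2)
print("edge",[np.degrees(np.arctan2(*(lambda e:((e[0]-e[1])[1],(e[0]-e[1])[0]))(onplane(c,[f(391,119,6,170,190),f(388,331,6,170,190)],.089))))])
E
```

```text
fixture centre top [0.54623844 0.2519648  0.03      ] side [0.54753824 0.25031779 0.03      ]
cross [0.51927016 0.2508573  0.03      ] [0.52090185 0.24866418 0.03      ]
(array([0.55586192, 0.30190723, 0.05356944]), np.float64(0.0025710650193795552)) (array([0.56089319, 0.20208893, 0.05263121]), np.float64(0.0015470031141906248))
0.086 [0.56168644 0.19844517 0.086     ] [0.55993228 0.29400163 0.086     ] len 0.0956 yaw 1.05 mid [0.56080936 0.2462234  0.086     ]
0.0886 [0.56125497 0.1980081  0.0886    ] [0.55924874 0.29614168 0.0886    ] len 0.0982 yaw 1.17 mid [0.56025185 0.24707489 0.0886    ]
0.091 [0.56085668 0.19760465 0.091     ] [0.55861778 0.29811712 0.091     ] len 0.1005 yaw 1.28 mid [0.55973723 0.24786088 0.091     ]
0.0935 [0.56044181 0.19718439 0.0935    ] [0.55796053 0.30017486 0.0935    ] len 0.1030 yaw 1.38 mid [0.55920117 0.24867963 0.0935    ]
edge [np.float64(1.6891930177219707)]
```

```bash
python3 - <<'E'
from h import *
to([0.5583,0.2513,0.078],2.85)
E
```

```text
t6.87 tcp [0.5597 0.2467 0.1017] jaw az 2.28 down [ 0.032  0.007 -0.999] q [ 0.418  0.515  0.063  1.087 -0.007  1.949] F [-0.5  0.3 -3.2] w 0.0137
roll (rad) -0.0100 alt 3.1316
after roll, tool dx 0.0236 dy -0.0020 dz -0.0045
```

Call:
{"api": "arm_command", "payload": {
  "motion": [
    {"x": 0.012, "y": -0.002, "z": -0.0045, "roll": -0.01, "fingers": 0},
    {"x": 0.011, "y": 0, "z": 0, "roll": 0, "fingers": 0},
    {"x": 0, "y": 0, "z": 0, "roll": 0, "fingers": 0}
  ]
}}

```text
clock: 7.12
eef_pos: [0.561, 0.2491, 0.0814]
tool_rot: [0.5, 0.504, -0.477, 0.519]
ft_force: [-0.4, -0.5, -2.7]
grip_width: 0.0128
```

```bash
python3 - <<'E'
from h import *
s=grab("side");
to([0.5583,0.2513,0.074],2.85)
crop(s,240,270,340,380,6,"s_f")
E
```

```text
t7.17 tcp [0.5614 0.2492 0.0824] jaw az 2.61 down [ 0.039  0.009 -0.999] q [ 0.422  0.532  0.037  1.037 -0.008  1.947] F [ 0.3 -0.1 -2.1] w 0.0129
roll (rad) -0.0041 alt 3.1375
after roll, tool dx 0.0083 dy -0.0033 dz -0.0022
```

View pics/s_f.png

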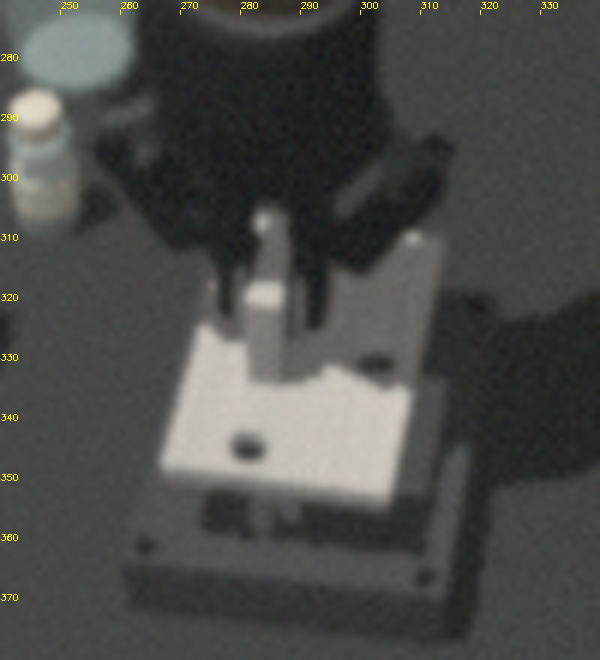

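Call:
{"api": "arm_command", "payload": {
  "motion": [
    {"x": 0.007, "y": -0.004, "z": -0.003, "roll": -0.004, "fingers": 0},
    {"x": 0, "y": -0.001, "z": -0.0005, "roll": 0, "fingers": 0}
  ]
}}

```text
clock: 7.33
eef_pos: [0.5573, 0.2519, 0.076]
tool_rot: [0.5, 0.504, -0.475, 0.52]
ft_force: [0.0, -1.0, -4.8]
grip_width: 0.0133
```

```bash
python3 - <<'E'
from h import *
to([0.5583,0.2513,0.06],2.85)
E
```

```text
t7.33 tcp [0.5573 0.2519 0.076 ] jaw az 2.74 down [ 0.041  0.01  -0.999] q [ 0.429  0.532  0.019  1.016 -0.008  1.951] F [ 0.  -1.  -4.8] w 0.0133
roll (rad) -0.0019 alt 3.1397
after roll, tool dx 0.0160 dy 0.0003 dz 0.0008
```

Call:
{"api": "arm_command", "payload": {
  "motion": [
    {"x": 0.008, "y": 0, "z": 0.0005, "roll": 0, "fingers": 0},
    {"x": 0.006, "y": -0.0005, "z": 0, "roll": 0, "fingers": 0}
  ]
}}

```text
clock: 7.5
eef_pos: [0.5587, 0.2521, 0.0633]
tool_rot: [0.501, 0.503, -0.474, 0.52]
ft_force: [-1.1, -0.3, -3.0]
grip_width: 0.0134
```

```bash
python3 - <<'E'
from h import *
s=grab("side");to([0.5583,0.2513,0.051],2.85)
crop(s,240,270,340,380,6,"s_g")
E
```

```text
t7.55 tcp [0.5581 0.252  0.0622] jaw az 2.75 down [ 0.043  0.011 -0.999] q [ 4.280e-01  5.450e-01  1.000e-03  9.830e-01 -8.000e-03  1.951e+00] F [ 0.9 -0.1 -3.1] w 0.0133
roll (rad) -0.0017 alt 3.1398
after roll, tool dx 0.0112 dy -0.0003 dz 0.0008
```

View pics/s_g.png

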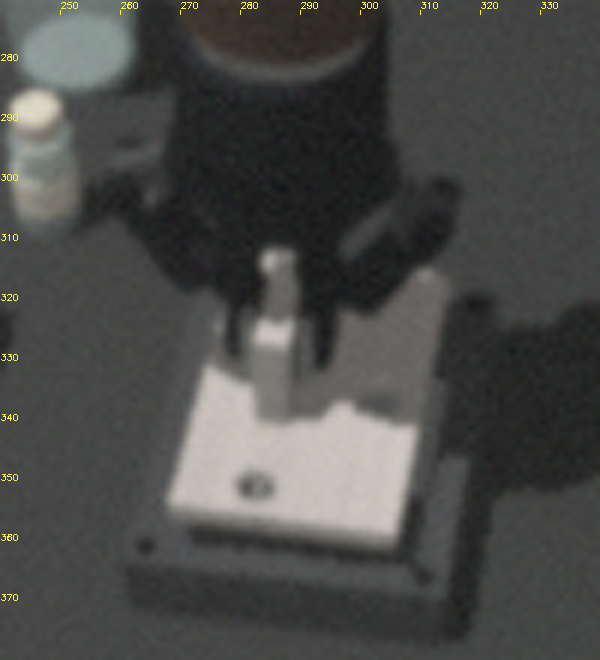

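Call:
{"api": "arm_command", "payload": {
  "motion": [
    {"x": 0.006, "y": -0.0005, "z": 0.0005, "roll": 0, "fingers": 0},
    {"x": 0.005, "y": -0.0003, "z": 0, "roll": 0, "fingers": 0}
  ]
}}

```text
clock: 7.72
eef_pos: [0.5584, 0.252, 0.0511]
tool_rot: [0.501, 0.503, -0.474, 0.52]
ft_force: [0.0, 2.7, 9.9]
grip_width: 0.013
```

```bash
python3 - <<'E'
from h import *
s=grab("side");to([0.5583,0.2513,0.051],2.85)
crop(s,240,270,340,380,6,"s_h")
E
```

```text
t7.77 tcp [0.5583 0.2521 0.0512] jaw az 2.76 down [ 0.044  0.012 -0.999] q [ 0.428  0.556 -0.013  0.957 -0.008  1.95 ] F [-1.4  0.1  4.1] w 0.0132
roll (rad) -0.0015 alt 3.1401
after roll, tool dx 0.0001 dy -0.0001 dz 0.0008
```

View pics/s_h.png

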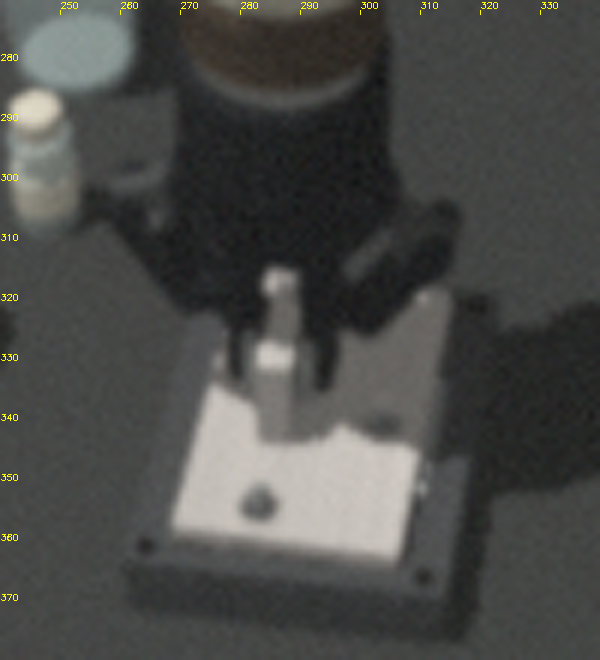

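Call:
{"api": "arm_command", "payload": {
  "motion": [
    {"x": 0, "y": 0, "z": 0, "roll": 0, "fingers": 0.6},
    {"x": 0, "y": 0, "z": 0, "roll": 0, "fingers": 0.6},
    {"x": 0, "y": 0, "z": 0, "roll": 0, "fingers": 0.6},
    {"x": 0, "y": 0, "z": 0, "roll": 0, "fingers": 0.6},
    {"x": -0.015, "y": 0, "z": 0, "roll": 0, "fingers": 0.6},
    {"x": -0.03, "y": 0, "z": 0, "roll": 0, "fingers": 0.6},
    {"x": -0.04, "y": 0, "z": 0, "roll": 0, "fingers": 0.6},
    {"x": -0.04, "y": 0, "z": 0, "roll": 0, "fingers": 0.6},
    {"x": -0.03, "y": 0, "z": 0, "roll": 0, "fingers": 0.6}
  ]
}}

```text
clock: 8.52
eef_pos: [0.5471, 0.2483, 0.2021]
tool_rot: [0.496, 0.506, -0.479, 0.518]
ft_force: [0.9, 0.6, 0.5]
grip_width: 0.0506
```

```bash
python3 - <<'E'
from h import *
s=grab("side");to([0.497,-0.2555,0.2],103.6)
crop(s,240,270,340,380,6,"s_i")
E
```

```text
t8.57 tcp [0.55   0.2496 0.2091] jaw az 2.76 down [ 0.039  0.009 -0.999] q [ 0.43   0.426  0.21   1.315 -0.008  1.952] F [1.5 0.4 5. ] w 0.0514
roll (rad) 1.3817 alt -1.7599
after roll, tool dx 0.0268 dy 0.4777 dz 0.1704
```

View pics/s_i.png

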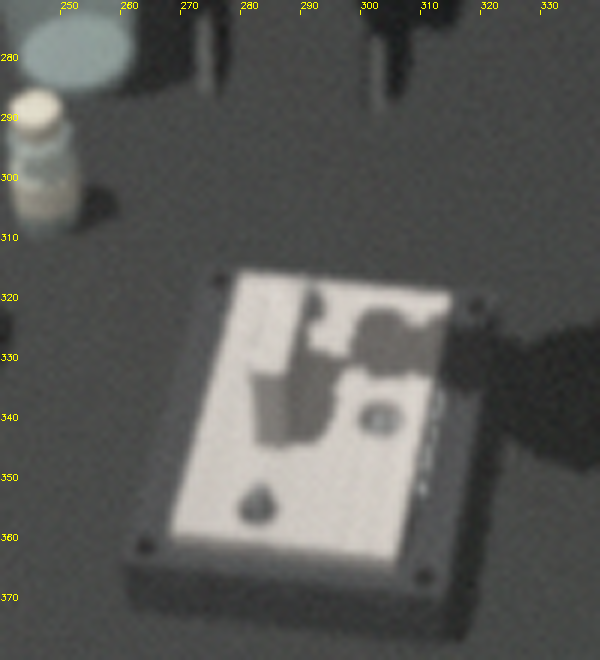

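Call:
{"api": "arm_command", "payload": {
  "motion": [
    {"x": 0, "y": 0, "z": 0, "roll": -0.12, "fingers": 0.6},
    {"x": 0, "y": 0, "z": 0, "roll": -0.12, "fingers": 0.6},
    {"x": 0, "y": 0, "z": 0, "roll": -0.12, "fingers": 0.6},
    {"x": 0, "y": 0, "z": 0, "roll": -0.12, "fingers": 0.6},
    {"x": 0, "y": 0, "z": 0, "roll": -0.12, "fingers": 0.6},
    {"x": 0, "y": 0, "z": 0, "roll": -0.12, "fingers": 0.6},
    {"x": 0, "y": 0, "z": 0, "roll": -0.12, "fingers": 0.6},
    {"x": 0, "y": 0, "z": 0, "roll": -0.12, "fingers": 0.6},
    {"x": 0, "y": 0, "z": 0, "roll": -0.12, "fingers": 0.6},
    {"x": 0, "y": 0, "z": 0, "roll": -0.12, "fingers": 0.6},
    {"x": 0, "y": 0, "z": 0, "roll": -0.12, "fingers": 0.6},
    {"x": 0, "y": 0, "z": 0, "roll": -0.12, "fingers": 0.6},
    {"x": 0, "y": 0, "z": 0, "roll": -0.12, "fingers": 0.6},
    {"x": 0, "y": 0, "z": 0, "roll": -0.12, "fingers": 0.6}
  ]
}}

```text
clock: 9.73
eef_pos: [0.5554, 0.2516, 0.2175]
tool_rot: [-0.075, 0.681, 0.084, 0.724]
ft_force: [0.9, -0.8, -0.9]
grip_width: 0.0511
```

```bash
python3 - <<'E'
from h import *
to([0.497,-0.2555,0.2],103.6)
E
```

```text
t9.73 tcp [0.5554 0.2516 0.2175] jaw az 102.92 down [ 0.059  0.018 -0.998] q [ 0.429  0.417  0.216  1.309 -0.008  0.204] F [ 0.9 -0.8 -0.9] w 0.0511
roll (rad) -0.0118 alt 3.1298
after roll, tool dx 0.0045 dy -0.4792 dz -0.1766
```

Call:
{"api": "arm_command", "payload": {
  "motion": [
    {"x": 0, "y": -0.038, "z": -0.014, "roll": -0.012, "fingers": 0.6},
    {"x": 0, "y": -0.038, "z": -0.014, "roll": 0, "fingers": 0.6},
    {"x": 0, "y": -0.038, "z": -0.014, "roll": 0, "fingers": 0.6},
    {"x": 0, "y": -0.038, "z": -0.014, "roll": 0, "fingers": 0.6},
    {"x": 0, "y": -0.038, "z": -0.014, "roll": 0, "fingers": 0.6},
    {"x": 0, "y": -0.038, "z": -0.014, "roll": 0, "fingers": 0.6},
    {"x": 0, "y": -0.038, "z": -0.014, "roll": 0, "fingers": 0.6},
    {"x": 0, "y": -0.038, "z": -0.014, "roll": 0, "fingers": 0.6},
    {"x": 0, "y": -0.038, "z": -0.014, "roll": 0, "fingers": 0.6},
    {"x": 0, "y": -0.038, "z": -0.014, "roll": 0, "fingers": 0.6},
    {"x": 0, "y": -0.038, "z": -0.014, "roll": 0, "fingers": 0.6},
    {"x": 0, "y": -0.015, "z": -0.005, "roll": 0, "fingers": 0.6},
    {"x": 0, "y": 0, "z": 0, "roll": 0, "fingers": 0.6}
  ]
}}

```text
clock: 10.82
eef_pos: [0.5081, -0.2206, 0.2036]
tool_rot: [-0.086, 0.675, 0.092, 0.727]
ft_force: [0.4, 0.8, 1.1]
grip_width: 0.0515
```

```bash
python3 - <<'E'
from h import *
c=grab("top");s=grab("side");to([0.497,-0.2555,0.2],103.6)
crop(c,360,190,460,300,6,"t_j");crop(s,290,150,390,250,6,"s_j")
E
```

```text
t10.92 tcp [ 0.5084 -0.2176  0.2036] jaw az 104.61 down [ 0.071  0.019 -0.997] q [-0.43   0.313  0.028  1.229  0.047 -0.684] F [-0.1  1.2  0. ] w 0.0510
roll (rad) 0.0176 alt -3.1240
after roll, tool dx 0.0021 dy -0.0342 dz -0.0202
```

View pics/t_j.png

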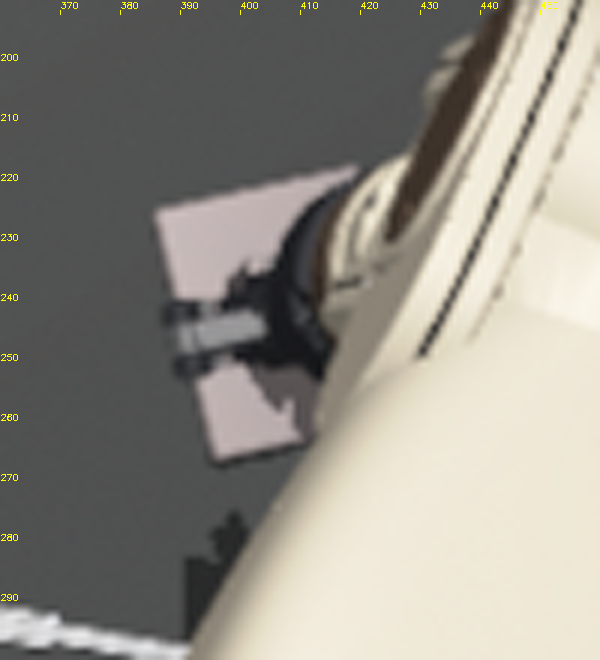

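View pics/s_j.png

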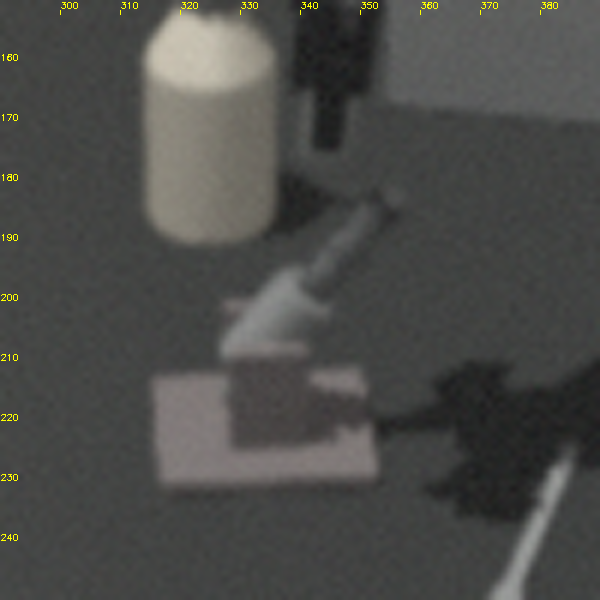

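```bash
python3 - <<'E'
from h import *
import pickle
c,s=pickle.load(open("c0.pkl","rb"))
f=lambda X,Y,k,x0,y0:((X+.5)/k-.5+x0,(Y+.5)/k-.5+y0)
T=f(327,362,6,370,200);S=f(446,100,8,300,170)
print(tri(c,[T],s,[S]), onplane(c,[T],.1453)[0],onplane(s,[S],.1453)[0])
foot=onplane(c,[f(*a,6,370,200) for a in [(97,152),(297,106),(357,352),(157,402)]],.01);print(foot,foot.mean(0))
sf=onplane(s,[f(*a,8,300,170) for a in [(122,345),(405,332),(425,480),(135,488)]],.01);print(sf,sf.mean(0))
for F in(foot,sf):
  d=F[0]-F[3]+F[1]-F[2];print(np.degrees(np.arctan2(d[1],d[0])),[np.linalg.norm(F[i]-F[(i+1)%4]) for i in range(4)])
E
```

```text
(array([ 0.47582733, -0.25979081,  0.14589158]), np.float64(0.001132229655915422)) [ 0.47531977 -0.25993327  0.1453    ] [ 0.47650569 -0.26076383  0.1453    ]
[[ 0.57664279 -0.19013426  0.01      ]
 [ 0.59846494 -0.27545103  0.01      ]
 [ 0.49368385 -0.30030238  0.01      ]
 [ 0.47072154 -0.21580869  0.01      ]] [ 0.53487828 -0.24542409  0.01      ]
[[ 0.60045404 -0.27543108  0.01      ]
 [ 0.49363139 -0.3036093   0.01      ]
 [ 0.47270857 -0.21152386  0.01      ]
 [ 0.57789327 -0.18733607  0.01      ]] [ 0.53617182 -0.24447508  0.01      ]
13.484733819041205 [np.float64(0.0880633756316494), np.float64(0.10768782278624749), np.float64(0.08755827232091189), np.float64(0.10898847860747274)]
-76.43204259540448 [np.float64(0.11047665277050074), np.float64(0.09443248587902768), np.float64(0.10792993058317865), np.float64(0.09093800413661456)]
```

```bash
python3 - <<'E'
from h import *
to([0.4973,-0.2546,0.2],103.5)
E
```

```text
t10.92 tcp [ 0.5084 -0.2176  0.2036] jaw az 104.61 down [ 0.071  0.019 -0.997] q [-0.43   0.313  0.028  1.229  0.047 -0.684] F [-0.1  1.2  0. ] w 0.0510
roll (rad) 0.0194 alt -3.1222
after roll, tool dx 0.0022 dy -0.0334 dz -0.0196
```

Call:
{"api": "arm_command", "payload": {
  "motion": [
    {"x": 0, "y": -0.018, "z": -0.011, "roll": 0.02, "fingers": 0.6},
    {"x": 0, "y": -0.016, "z": -0.009, "roll": 0, "fingers": 0.6},
    {"x": 0.02, "y": 0, "z": 0, "roll": 0, "fingers": 0.6},
    {"x": 0.02, "y": 0, "z": 0, "roll": 0, "fingers": 0.6},
    {"x": 0, "y": 0, "z": 0, "roll": 0, "fingers": 0.6}
  ]
}}

```text
clock: 11.33
eef_pos: [0.5032, -0.2483, 0.1632]
tool_rot: [-0.082, 0.674, 0.09, 0.729]
ft_force: [-1.4, 1.3, -0.5]
grip_width: 0.0512
```

```bash
python3 - <<'E'
from h import *
to([0.4973,-0.2546,0.097],103.5)
E
```

```text
t11.33 tcp [ 0.5032 -0.2483  0.1632] jaw az 104.04 down [ 0.076  0.021 -0.997] q [-0.488  0.354 -0.023  1.137  0.054 -0.731] F [-1.4  1.3 -0.5] w 0.0512
roll (rad) 0.0095 alt -3.1321
after roll, tool dx 0.0654 dy -0.0049 dz -0.0124
```

Call:
{"api": "arm_command", "payload": {
  "motion": [
    {"x": 0.015, "y": -0.005, "z": -0.008, "roll": 0.0095, "fingers": 0.6},
    {"x": 0.015, "y": -0.001, "z": -0.005, "roll": 0, "fingers": 0.6},
    {"x": 0.015, "y": 0, "z": -0.002, "roll": 0, "fingers": 0.6},
    {"x": 0.008, "y": 0, "z": 0, "roll": 0, "fingers": 0.6}
  ]
}}

```text
clock: 11.67
eef_pos: [0.4981, -0.2506, 0.1122]
tool_rot: [-0.083, 0.672, 0.09, 0.731]
ft_force: [-0.8, -0.2, 0.3]
grip_width: 0.0509
```

```bash
python3 - <<'E'
from h import *
s=grab("side")
to([0.4973,-0.2546,0.097],103.5)
crop(s,290,150,390,250,6,"s_k")
E
```

```text
t11.72 tcp [ 0.4979 -0.2502  0.1113] jaw az 104.12 down [ 0.08   0.022 -0.997] q [-0.497  0.387 -0.118  1.005  0.057 -0.742] F [-0.8  0.  -0.8] w 0.0510
roll (rad) 0.0108 alt -3.1308
after roll, tool dx 0.0141 dy -0.0042 dz -0.0028
```

View pics/s_k.png

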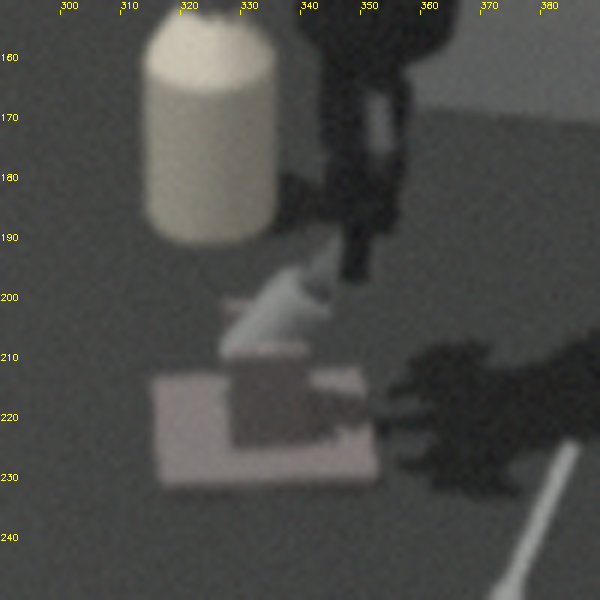

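Call:
{"api": "arm_command", "payload": {
  "motion": [
    {"x": 0.008, "y": -0.005, "z": -0.003, "roll": 0.011, "fingers": 0.6},
    {"x": 0.007, "y": -0.001, "z": -0.001, "roll": 0, "fingers": 0.6}
  ]
}}

```text
clock: 11.88
eef_pos: [0.4989, -0.2556, 0.0978]
tool_rot: [-0.08, 0.671, 0.088, 0.732]
ft_force: [-0.6, -0.5, 0.2]
grip_width: 0.0511
```

```bash
python3 - <<'E'
from h import *
to([0.4973,-0.2546,0.097],103.5)
E
```

```text
t11.88 tcp [ 0.4989 -0.2556  0.0978] jaw az 103.66 down [ 0.084  0.021 -0.996] q [-0.505  0.404 -0.131  0.972  0.059 -0.742] F [-0.6 -0.5  0.2] w 0.0511
roll (rad) 0.0028 alt -3.1388
after roll, tool dx 0.0007 dy 0.0014 dz -0.0014
```

Well within tolerance; close on the barrel.

Call:
{"api": "arm_command", "payload": {
  "motion": [
    {"x": 0, "y": 0.001, "z": -0.001, "roll": 0, "fingers": 0},
    {"x": 0, "y": 0, "z": 0, "roll": 0, "fingers": 0},
    {"x": 0, "y": 0, "z": 0, "roll": 0, "fingers": 0},
    {"x": 0, "y": 0, "z": 0, "roll": 0, "fingers": 0},
    {"x": 0, "y": 0, "z": 0, "roll": 0, "fingers": 0}
  ]
}}

```text
clock: 12.3
eef_pos: [0.4982, -0.2548, 0.098]
tool_rot: [-0.081, 0.671, 0.088, 0.732]
ft_force: [1.4, -0.4, -2.2]
grip_width: 0.0164
```

```bash
python3 - <<'E'
from h import *
s=grab("side")
to([0.4973,-0.2546,0.097],103.5)
crop(s,290,150,390,250,6,"s_l")
E
```

```text
t12.35 tcp [ 0.4981 -0.2549  0.098 ] jaw az 103.67 down [ 0.084  0.02  -0.996] q [-0.505  0.402 -0.135  0.971  0.058 -0.741] F [ 0.2  0.8 -2.2] w 0.0166
roll (rad) 0.0030 alt -3.1386
after roll, tool dx 0.0009 dy 0.0004 dz -0.0008
```

View pics/s_l.png

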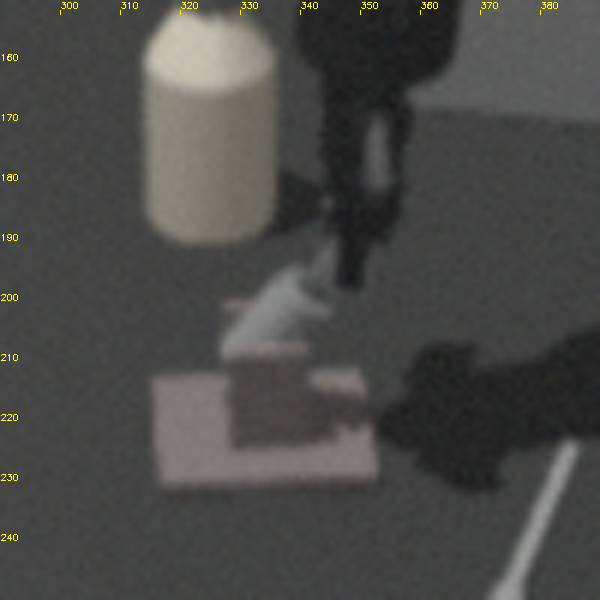

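Call:
{"api": "arm_command", "payload": {
  "motion": [
    {"x": -0.013, "y": 0, "z": -0.0075, "roll": 0, "fingers": 0},
    {"x": -0.0216, "y": 0, "z": -0.0125, "roll": 0, "fingers": 0}
  ]
}}

```text
clock: 12.52
eef_pos: [0.4763, -0.2592, 0.1282]
tool_rot: [-0.08, 0.672, 0.09, 0.731]
ft_force: [-0.5, -0.2, 0.0]
grip_width: 0.0166
```

```bash
python3 - <<'E'
from h import *
o,M,az=st()
p=np.array([0.4981,-0.2549,.098])
u=np.array([-.5577,-.1339,.819])
d=o["eef_pos"]-p; print(d@u, d-(d@u)*u)
E
```

```text
t12.52 tcp [ 0.4763 -0.2592  0.1282] jaw az 103.82 down [ 0.082  0.023 -0.996] q [-0.533  0.345 -0.133  1.034  0.062 -0.772] F [-0.5 -0.2  0. ] w 0.0166
0.037480207649002346 [-0.00087194  0.00072028 -0.00046316]
```

Call:
{"api": "arm_command", "payload": {
  "motion": [
    {"x": -0.0216, "y": 0, "z": -0.0125, "roll": 0, "fingers": 0},
    {"x": -0.025, "y": 0, "z": -0.0145, "roll": 0, "fingers": 0},
    {"x": -0.03, "y": 0, "z": -0.01, "roll": 0, "fingers": 0},
    {"x": 0, "y": 0, "z": 0, "roll": 0, "fingers": 0}
  ]
}}

```text
clock: 12.85
eef_pos: [0.4298, -0.2706, 0.2081]
tool_rot: [-0.081, 0.672, 0.089, 0.731]
ft_force: [1.8, -0.7, -2.5]
grip_width: 0.0164
```

```bash
python3 - <<'E'
from h import *
s=grab("side");c=grab("top")
st()
crop(s,290,120,410,240,6,"s_m");crop(c,360,190,460,300,6,"t_m")
E
```

```text
t12.95 tcp [ 0.4295 -0.2692  0.2037] jaw az 103.82 down [ 0.077  0.025 -0.997] q [-0.598  0.229 -0.087  1.206  0.064 -0.838] F [-0.  -0.5 -2. ] w 0.0168
```

View pics/s_m.png

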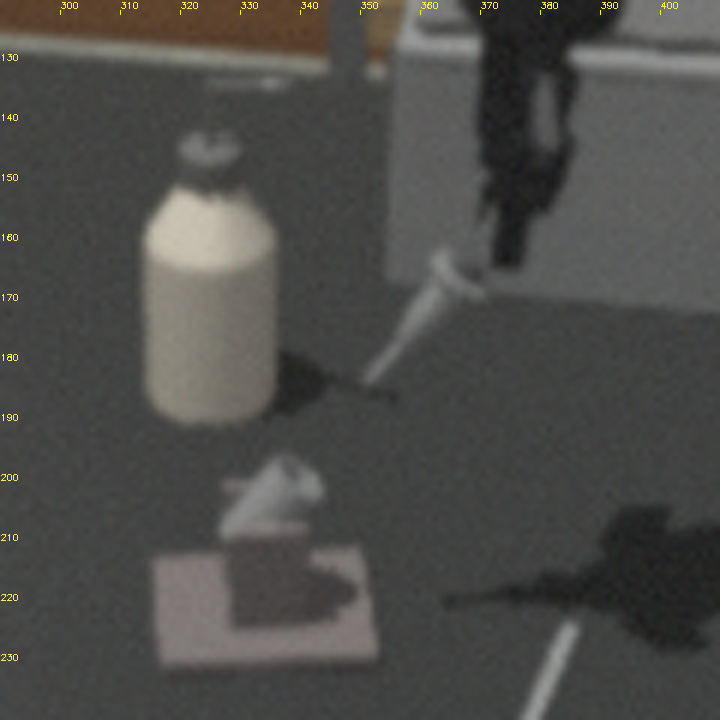

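View pics/t_m.png

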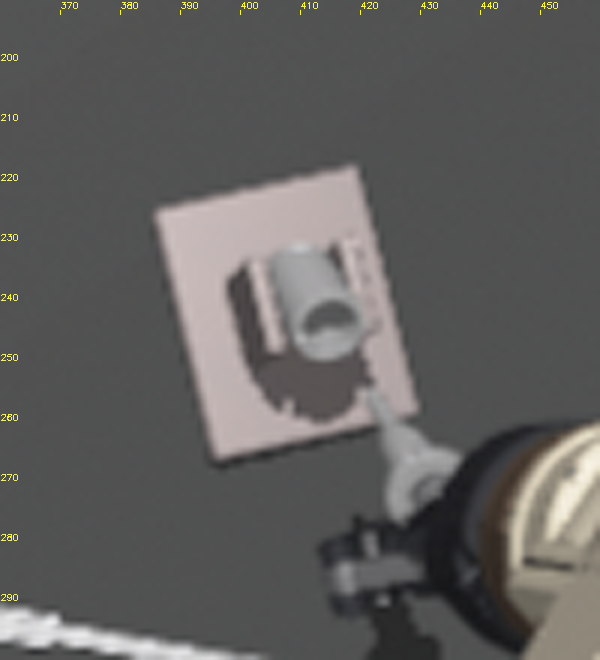

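```bash
cat >> h.py <<'E'
def f(X,Y,k,x0,y0): return ((X+.5)/k-.5+x0,(Y+.5)/k-.5+y0)
def tiltinfo(tip,o,M):
    g=o["eef_pos"]-.019*M[:,0]; a=g-tip; L=np.linalg.norm(a); a/=L
    print("tip",np.round(tip,4),"grip",np.round(g,4),"L %.4f"%L,"axis",np.round(a,3),"tilt deg %.1f az %.1f"%(np.degrees(np.arccos(a[2])),np.degrees(np.arctan2(a[1],a[0]))))
E
python3 - <<'E'
from h import *
c=grab("top");s=grab("side");o,M,az=st()
T=f(368,397,6,360,190);S=f(368,383,6,290,120)
p,e=tri(c,[T],s,[S]);print(p,e);tiltinfo(p,o,M)
print("mouth",onplane(c,[f(332,318,6,360,190)],.088)[0],onplane(s,[f(306,480,6,290,120)],.088)[0])
E
```

```text
t13.05 tcp [ 0.4291 -0.2682  0.2012] jaw az 103.88 down [ 0.074  0.028 -0.997] q [-0.597  0.232 -0.089  1.205  0.065 -0.838] F [ 0.3  0.2 -1.8] w 0.0167
[ 0.48647214 -0.25291058  0.1442233 ] 0.0033257504486257005
tip [ 0.4865 -0.2529  0.1442] grip [ 0.4277 -0.2687  0.2201] L 0.0973 axis [-0.604 -0.162  0.78 ] tilt deg 38.7 az -165.0
mouth [ 0.52234045 -0.24991923  0.088     ] [ 0.51640781 -0.24787989  0.088     ]
```

```bash
python3 - <<'E'
from h import *
to([0.4635,0.2375,0.2],103.5)
E
```

```text
t13.05 tcp [ 0.4291 -0.2682  0.2012] jaw az 103.88 down [ 0.074  0.028 -0.997] q [-0.597  0.232 -0.089  1.205  0.065 -0.838] F [ 0.3  0.2 -1.8] w 0.0167
roll (rad) 0.0066 alt -3.1349
after roll, tool dx 0.0176 dy 0.4836 dz 0.1506
```

Call:
{"api": "arm_command", "payload": {
  "motion": [
    {"x": 0.0, "y": 0.038, "z": 0.0118, "roll": 0, "fingers": 0},
    {"x": 0.0, "y": 0.038, "z": 0.0118, "roll": 0, "fingers": 0},
    {"x": 0.0, "y": 0.038, "z": 0.0118, "roll": 0, "fingers": 0},
    {"x": 0.0, "y": 0.038, "z": 0.0118, "roll": 0, "fingers": 0},
    {"x": 0.0, "y": 0.038, "z": 0.0118, "roll": 0, "fingers": 0},
    {"x": 0.0, "y": 0.038, "z": 0.0118, "roll": 0, "fingers": 0},
    {"x": 0.0, "y": 0.038, "z": 0.0118, "roll": 0, "fingers": 0},
    {"x": 0.0, "y": 0.038, "z": 0.0118, "roll": 0, "fingers": 0},
    {"x": 0.0, "y": 0.038, "z": 0.0118, "roll": 0, "fingers": 0},
    {"x": 0.0, "y": 0.038, "z": 0.0118, "roll": 0, "fingers": 0},
    {"x": 0.0, "y": 0.038, "z": 0.0118, "roll": 0, "fingers": 0},
    {"x": 0.0, "y": 0.025, "z": 0.008, "roll": 0, "fingers": 0},
    {"x": 0.0, "y": 0, "z": 0, "roll": 0, "fingers": 0},
    {"x": 0.0, "y": 0, "z": 0, "roll": 0, "fingers": 0}
  ]
}}

```text
clock: 14.22
eef_pos: [0.449, 0.2178, 0.1927]
tool_rot: [-0.078, 0.688, 0.094, 0.715]
ft_force: [-0.7, -0.8, -1.7]
grip_width: 0.0163
```

```bash
python3 - <<'E'
from h import *
c=grab("top");s=grab("side")
to([0.4635,0.2375,0.15],103.5)
crop(s,240,200,360,360,5,"s_n");crop(c,150,180,270,290,6,"t_n")
E
```

```text
t14.32 tcp [0.4491 0.2163 0.193 ] jaw az 103.90 down [ 0.036  0.027 -0.999] q [ 0.443  0.223 -0.12   1.183  0.009  0.201] F [ 0.4  0.4 -1.6] w 0.0167
roll (rad) 0.0070 alt -3.1346
after roll, tool dx 0.0440 dy 0.0165 dz 0.0172
```

View pics/s_n.png

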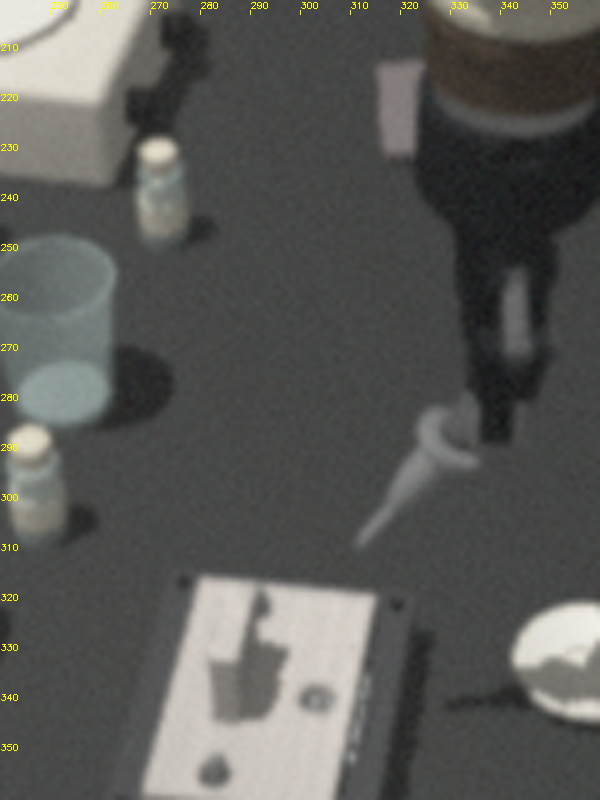

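View pics/t_n.png

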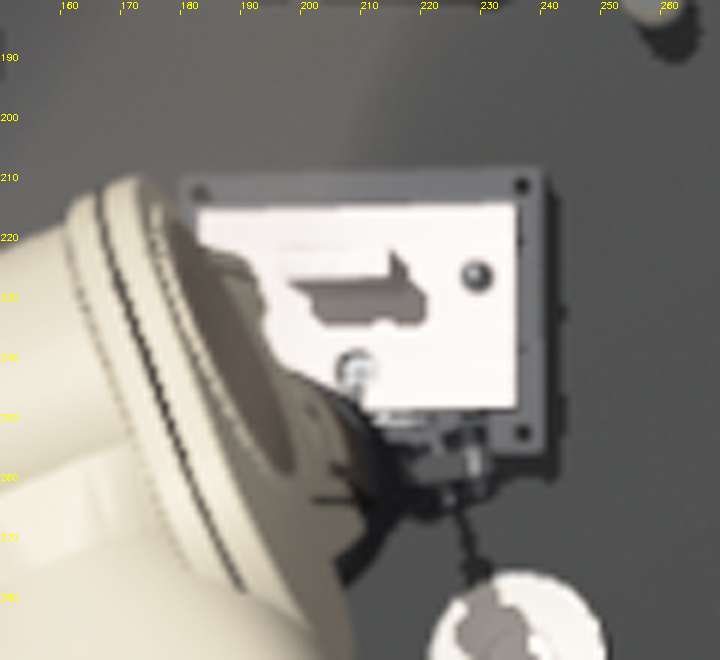

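```bash
python3 - <<'E'
from h import *
c=grab("top");s=grab("side")
o,M,az=st()
crop(c,195,225,235,260,16,"t_o");crop(s,300,270,340,315,13,"s_o")
E
```

```text
t14.42 tcp [0.4497 0.2152 0.1939] jaw az 103.76 down [ 0.038  0.028 -0.999] q [ 0.441  0.222 -0.12   1.183  0.009  0.201] F [-0.6  0.1 -1.6] w 0.0165
```

View pics/t_o.png

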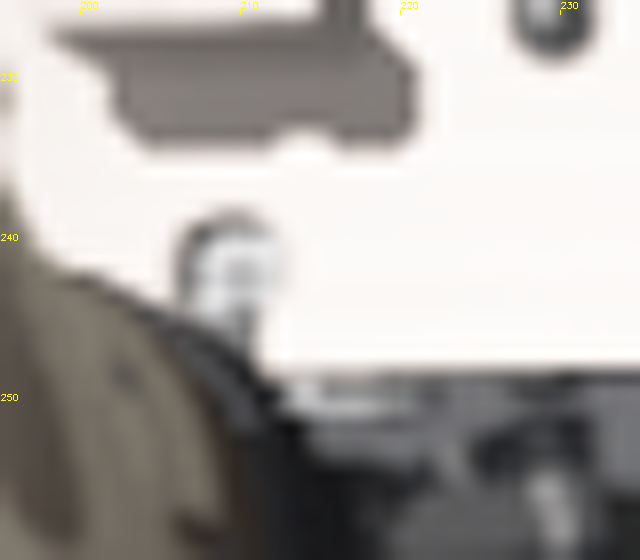

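View pics/s_o.png

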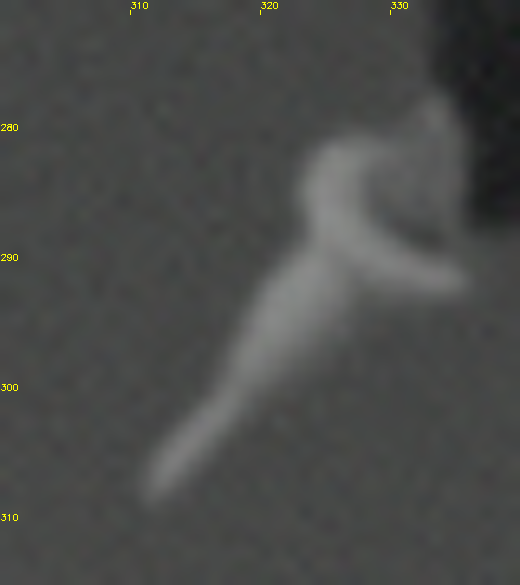

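```bash
cat >> h.py <<'E'
def tip_side(s,uv,o,M):
    g=o["eef_pos"]-.019*M[:,0]; O,d=ray(s,[uv]); d=d[0]; n=M[:,1]
    t=((g-O)@n)/(d@n); tip=O+t*d; tiltinfo(tip,o,M); return tip
E
python3 - <<'E'
from h import *
s=grab("side");o,M,az=st()
t=tip_side(s,f(148,500,13,300,270),o,M)
print(t-o["eef_pos"])
print("hole/cross top",onplane(grab("top"),[f(235,270,16,195,225)],.038)[0],onplane(s,[f(317,697,5,240,200)],.038)[0])
E
```

```text
t14.47 tcp [0.45   0.215  0.1943] jaw az 103.73 down [ 0.038  0.028 -0.999] q [ 0.44   0.221 -0.12   1.183  0.009  0.201] F [ 0.6 -0.6 -2. ] w 0.0167
tip [0.5065 0.2302 0.1221] grip [0.4492 0.2145 0.2132] L 0.1088 axis [-0.527 -0.144  0.838] tilt deg 33.1 az -164.7
[ 0.05656628  0.01517733 -0.07214651]
hole/cross top [0.52064539 0.25037148 0.038     ] [0.52239629 0.25022563 0.038     ]
```

```bash
python3 - <<'E'
from h import *
to([0.4688,0.2368,0.135],103.7)
E
```

```text
t14.52 tcp [0.4502 0.215  0.1946] jaw az 103.71 down [ 0.039  0.029 -0.999] q [ 0.44   0.221 -0.119  1.183  0.009  0.201] F [ 0.4  0.1 -1.7] w 0.0165
roll (rad) 0.0002 alt -3.1414
after roll, tool dx 0.0609 dy 0.0156 dz 0.0205
```

Call:
{"api": "arm_command", "payload": {
  "motion": [
    {"x": 0.02, "y": 0.01, "z": 0.012, "roll": 0, "fingers": 0},
    {"x": 0.02, "y": 0.007, "z": 0.009, "roll": 0, "fingers": 0},
    {"x": 0.018, "y": 0, "z": 0, "roll": 0, "fingers": 0},
    {"x": 0, "y": 0, "z": 0, "roll": 0, "fingers": 0},
    {"x": 0, "y": 0, "z": 0, "roll": 0, "fingers": 0}
  ]
}}

```text
clock: 14.93
eef_pos: [0.4727, 0.2338, 0.1396]
tool_rot: [-0.072, 0.685, 0.089, 0.72]
ft_force: [-0.3, 0.1, -2.3]
grip_width: 0.0168
```

```bash
python3 - <<'E'
from h import *
s=grab("side")
to([0.4688,0.2368,0.127],103.7)
crop(s,270,280,350,370,8,"s_q")
E
```

```text
t14.98 tcp [0.4723 0.2335 0.1395] jaw az 103.09 down [ 0.045  0.03  -0.999] q [ 0.455  0.311 -0.149  1.057  0.007  0.227] F [-1.3  0.4 -2.1] w 0.0164
roll (rad) -0.0106 alt 3.1310
after roll, tool dx 0.0124 dy 0.0038 dz -0.0033
```

View pics/s_q.png

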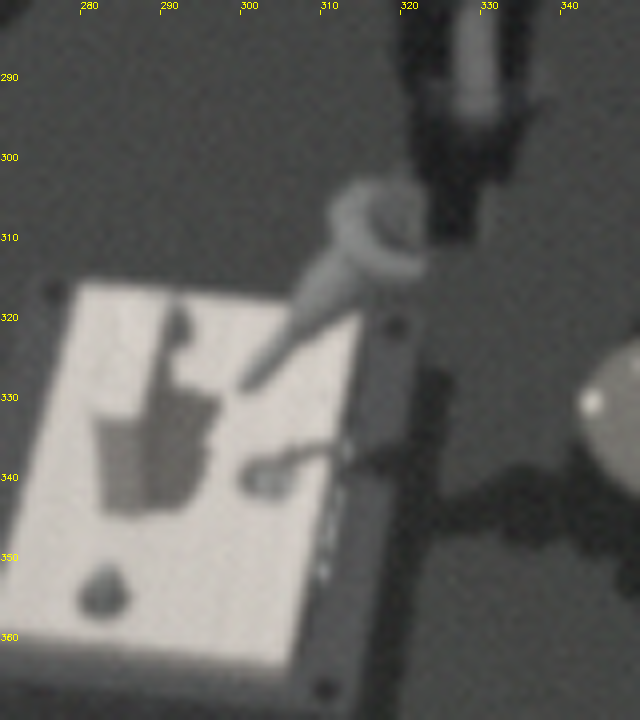

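```bash
python3 - <<'E'
from h import *
s=grab("side");o,M,az=st()
t=tip_side(s,f(246,388,8,270,280),o,M); print(t-o["eef_pos"])
print(onplane(s,[f(268,480,8,270,280)],.038))
E
```

```text
t15.03 tcp [0.4726 0.2339 0.1401] jaw az 103.11 down [ 0.046  0.031 -0.998] q [ 0.455  0.31  -0.148  1.057  0.007  0.227] F [ 1.  -0.4 -2.5] w 0.0167
tip [0.5281 0.2482 0.0717] grip [0.4717 0.2333 0.159 ] L 0.1051 axis [-0.537 -0.142  0.832] tilt deg 33.7 az -165.2
[ 0.05553454  0.01430208 -0.06840606]
[[0.52190191 0.25181983 0.038     ]]
```

```bash
python3 - <<'E'
from h import *
to([0.4688,0.2381,0.113],103.5)
E
```

```text
t15.03 tcp [0.4726 0.2339 0.1401] jaw az 103.11 down [ 0.046  0.031 -0.998] q [ 0.455  0.31  -0.148  1.057  0.007  0.227] F [ 1.  -0.4 -2.5] w 0.0167
roll (rad) -0.0068 alt 3.1348
after roll, tool dx 0.0270 dy 0.0045 dz -0.0041
```

Call:
{"api": "arm_command", "payload": {
  "motion": [
    {"x": 0.012, "y": 0.005, "z": -0.004, "roll": -0.007, "fingers": 0},
    {"x": 0.012, "y": 0.001, "z": -0.002, "roll": 0, "fingers": 0},
    {"x": 0.002, "y": 0, "z": 0, "roll": 0, "fingers": 0}
  ]
}}

```text
clock: 15.28
eef_pos: [0.4695, 0.2392, 0.1186]
tool_rot: [-0.072, 0.682, 0.092, 0.722]
ft_force: [-0.1, 0.0, -1.9]
grip_width: 0.0167
```

```bash
python3 - <<'E'
from h import *
s=grab("side")
to([0.4688,0.2381,0.113],103.5)
crop(s,270,280,350,370,8,"s_r")
E
```

```text
t15.33 tcp [0.4699 0.2393 0.1192] jaw az 103.37 down [ 0.055  0.035 -0.998] q [ 0.467  0.322 -0.191  0.992  0.007  0.235] F [ 0.2 -0.3 -1.2] w 0.0166
roll (rad) -0.0022 alt 3.1394
after roll, tool dx 0.0060 dy -0.0010 dz -0.0017
```

View pics/s_r.png

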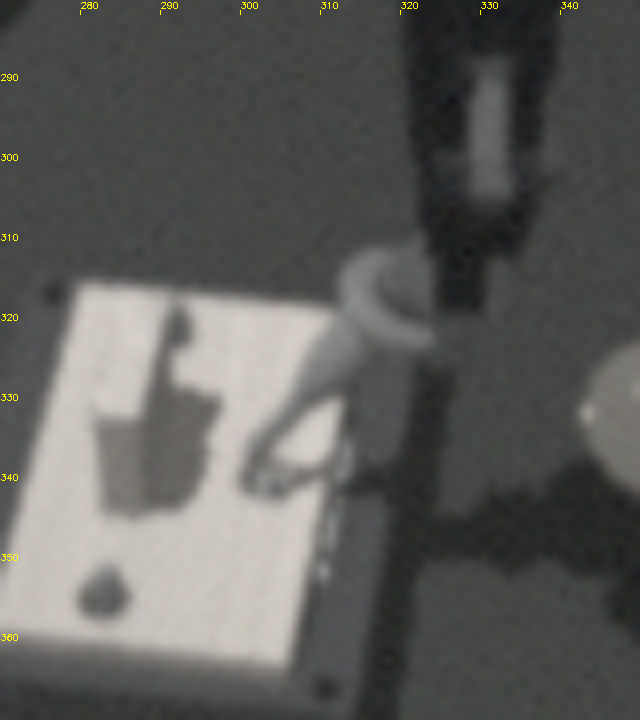

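```bash
python3 - <<'E'
from h import *
s=grab("side");o,M,az=st()
t=tip_side(s,f(252,457,8,270,280),o,M); print(t-o["eef_pos"])
print((np.array(proj(s,[t-[0,0,t[2]-.038],t-[0,0,t[2]-.03]]))-[270,280])*8)
E
```

```text
t15.38 tcp [0.4703 0.2395 0.1197] jaw az 103.37 down [ 0.056  0.035 -0.998] q [ 0.467  0.322 -0.19   0.993  0.006  0.235] F [-0.4  0.3 -2.2] w 0.0162
tip [0.5257 0.2542 0.0498] grip [0.4693 0.2388 0.1386] L 0.1064 axis [-0.531 -0.145  0.835] tilt deg 33.4 az -164.8
[ 0.05537748  0.01471178 -0.06987654]
[[249.71576599 480.94372131]
 [250.53090174 499.34186084]]
```

Call:
{"api": "arm_command", "payload": {
  "motion": [
    {"x": 0.007, "y": -0.002, "z": -0.0025, "roll": 0, "fingers": 0},
    {"x": 0.007, "y": 0, "z": -0.001, "roll": 0, "fingers": 0}
  ]
}}

```text
clock: 15.55
eef_pos: [0.4706, 0.238, 0.1085]
tool_rot: [-0.071, 0.679, 0.093, 0.725]
ft_force: [1.5, 0.0, -2.8]
grip_width: 0.0165
```

```bash
python3 - <<'E'
from h import *
s=grab("side")
to([0.4688,0.2377,0.1],103.5)
crop(s,270,280,350,370,8,"s_t")
E
```

```text
t15.60 tcp [0.47   0.2378 0.1071] jaw az 103.36 down [ 0.06   0.038 -0.997] q [ 0.465  0.329 -0.217  0.953  0.007  0.232] F [ 0.1 -0.3 -3.4] w 0.0167
roll (rad) -0.0025 alt 3.1391
after roll, tool dx 0.0070 dy -0.0000 dz -0.0017
```

View pics/s_t.png

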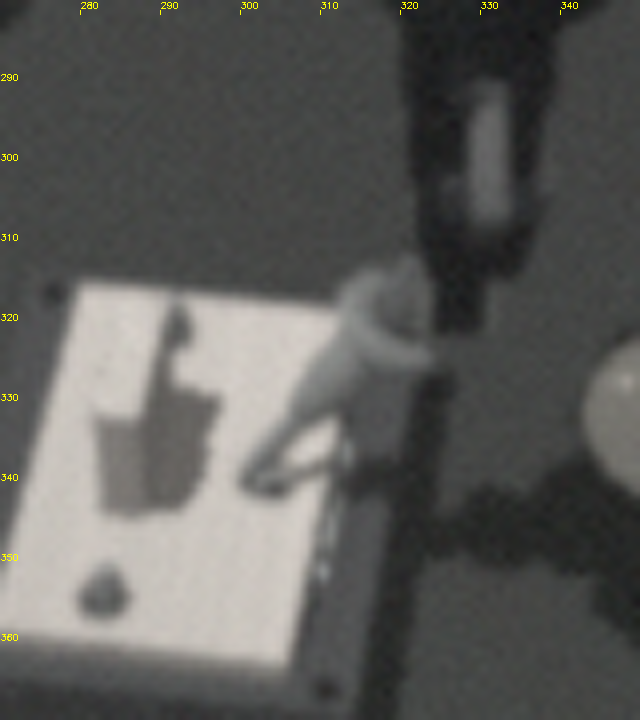

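Call:
{"api": "arm_command", "payload": {
  "motion": [
    {"x": 0.002, "y": 0, "z": -0.003, "roll": 0, "fingers": 0},
    {"x": 0.006, "y": 0, "z": -0.001, "roll": 0, "fingers": 0}
  ]
}}

```text
clock: 15.77
eef_pos: [0.4672, 0.2373, 0.0993]
tool_rot: [-0.071, 0.678, 0.093, 0.725]
ft_force: [-1.2, 0.1, -1.8]
grip_width: 0.0164
```

```bash
python3 - <<'E'
from h import *
s=grab("side")
to([0.4688,0.2377,0.1],103.5)
crop(s,270,280,350,370,8,"s_u")
E
```

```text
t15.82 tcp [0.4668 0.2372 0.0981] jaw az 103.34 down [ 0.061  0.038 -0.997] q [ 0.466  0.333 -0.239  0.927  0.007  0.234] F [-0.   0.2  1.9] w 0.0166
roll (rad) -0.0027 alt 3.1388
after roll, tool dx -0.0017 dy 0.0001 dz 0.0021
```

View pics/s_u.png

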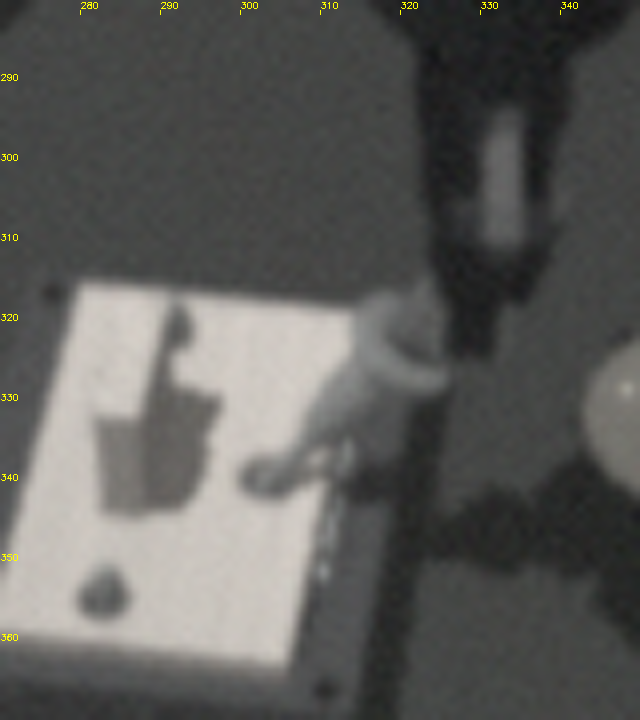

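Call:
{"api": "arm_command", "payload": {
  "motion": [
    {"x": -0.0035, "y": 0, "z": 0.0097, "roll": 0, "fingers": 0},
    {"x": -0.003, "y": 0, "z": 0.0102, "roll": 0, "fingers": 0}
  ]
}}

```text
clock: 15.98
eef_pos: [0.4801, 0.2395, 0.1034]
tool_rot: [-0.072, 0.683, 0.092, 0.721]
ft_force: [-5.5, -1.1, -0.4]
grip_width: 0.0164
```

```bash
python3 - <<'E'
from h import *
s=grab("side")
o,M,az=st()
crop(s,270,280,350,370,8,"s_v")
d=o["eef_pos"]-np.array([.4668,.2372,.0981]);print("dh %.4f dv %.4f"%(d[:2]@np.array([.973,.231]),d[2]))
E
```

```text
t16.03 tcp [0.4821 0.2399 0.104 ] jaw az 103.36 down [ 0.052  0.034 -0.998] q [ 0.457  0.359 -0.181  0.969  0.008  0.225] F [-3.9 -2.1  0.9] w 0.0167
dh 0.0155 dv 0.0059
```

View pics/s_v.png

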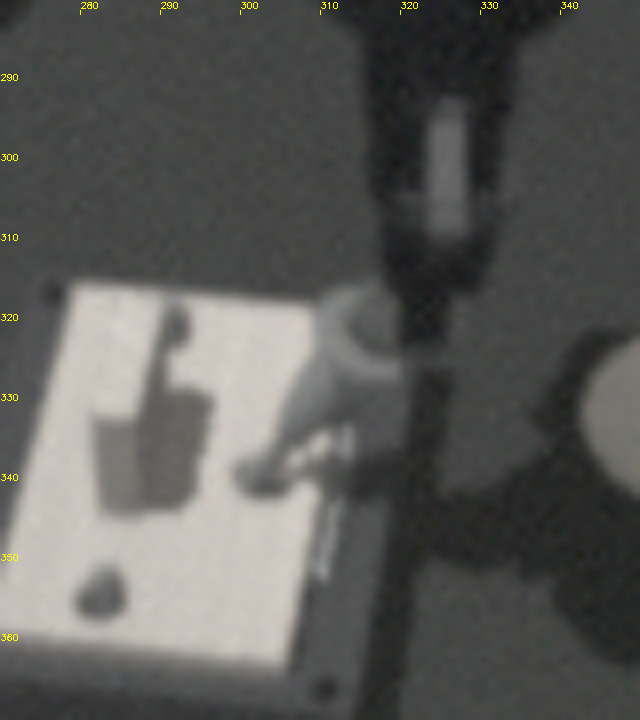

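Call:
{"api": "arm_command", "payload": {
  "motion": [
    {"x": -0.0025, "y": 0, "z": 0.0095, "roll": 0, "fingers": 0},
    {"x": -0.0022, "y": 0, "z": 0.0105, "roll": 0, "fingers": 0},
    {"x": -0.0015, "y": 0, "z": 0.0105, "roll": 0, "fingers": 0}
  ]
}}

```text
clock: 16.28
eef_pos: [0.5009, 0.2441, 0.1085]
tool_rot: [-0.074, 0.69, 0.092, 0.714]
ft_force: [-8.2, 0.1, 6.0]
grip_width: 0.0166
```

```bash
python3 - <<'E'
from h import *
s=grab("side")
o,M,az=st()
crop(s,270,280,350,370,8,"s_w")
d=o["eef_pos"]-np.array([.4668,.2372,.0981]);print("dh %.4f dv %.4f"%(d[:2]@np.array([.973,.231]),d[2]))
E
```

```text
t16.33 tcp [0.5031 0.2448 0.1092] jaw az 103.43 down [ 0.033  0.03  -0.999] q [ 0.446  0.406 -0.093  1.029  0.013  0.212] F [-4.7 -1.5  6.1] w 0.0165
dh 0.0370 dv 0.0111
```

View pics/s_w.png

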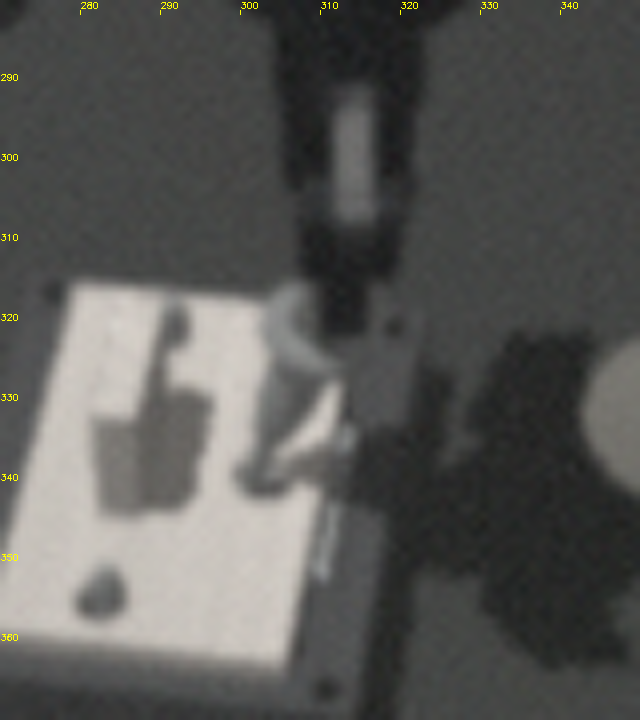

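Call:
{"api": "arm_command", "payload": {
  "motion": [
    {"x": -0.003, "y": 0, "z": 0.0115, "roll": 0, "fingers": 0},
    {"x": -0.0015, "y": 0, "z": 0.011, "roll": 0, "fingers": 0}
  ]
}}

```text
clock: 16.5
eef_pos: [0.5187, 0.2482, 0.1135]
tool_rot: [-0.074, 0.694, 0.091, 0.71]
ft_force: [-7.4, -0.3, 1.7]
grip_width: 0.0169
```

```bash
python3 - <<'E'
from h import *
s=grab("side")
c=grab("top")
o,M,az=st()
crop(s,270,270,350,370,8,"s_x");crop(c,180,210,240,260,10,"t_x")
d=o["eef_pos"]-np.array([.4668,.2372,.0981]);print("dh %.4f dv %.4f"%(d[:2]@np.array([.973,.231]),d[2]))
E
```

```text
t16.60 tcp [0.5198 0.2483 0.1132] jaw az 103.44 down [ 0.022  0.027 -0.999] q [ 0.438  0.44  -0.027  1.073  0.015  0.204] F [-4.4 -2.   2.6] w 0.0169
dh 0.0541 dv 0.0151
```

View pics/s_x.png

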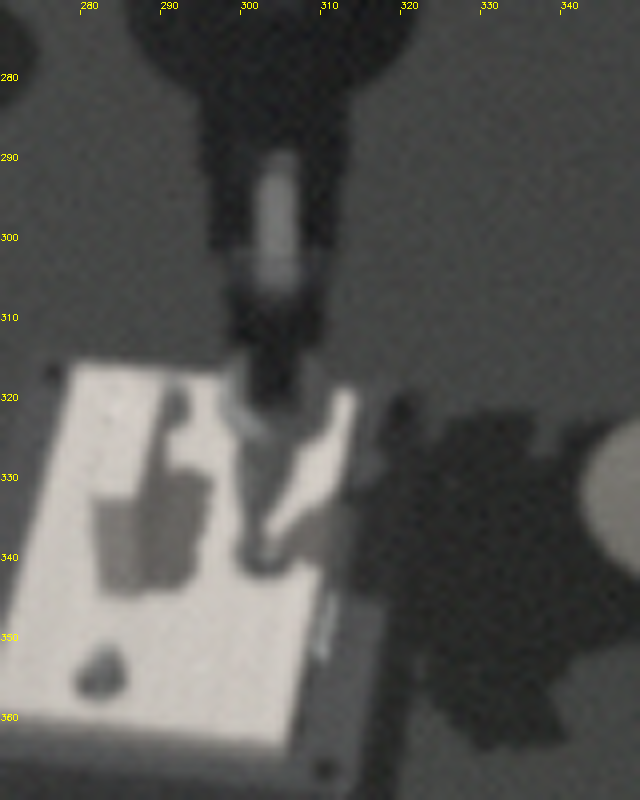

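View pics/t_x.png

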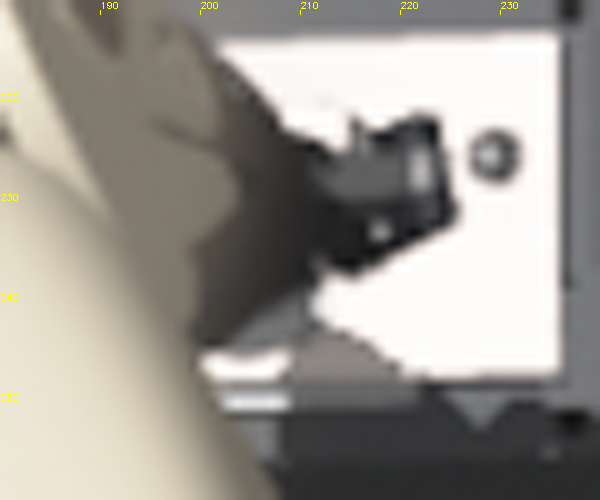

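```bash
python3 - <<'E'
from h import *
s=grab("side");o,M,az=st()
for b in([.5235,.2515],[.519,.2485]):
    print((proj(s,[[*b,.03],[*b,.038],[*b,.076],[*b,.1]])-[270,270])*8)
g=o["eef_pos"]-.019*M[:,0];print(g,(proj(s,[g,o["eef_pos"]])-[270,270])*8)
E
```

```text
t16.65 tcp [0.5197 0.2483 0.1131] jaw az 103.45 down [ 0.023  0.027 -0.999] q [ 0.438  0.44  -0.028  1.071  0.015  0.204] F [-3.6 -1.9  3. ] w 0.0164
[[260.04286061 573.23414444]
 [259.26918874 554.83605193]
 [255.50360484 465.26685961]
 [253.04529981 406.77258978]]
[[277.59699443 567.52576787]
 [276.8985894  549.12701151]
 [273.499369   459.55756795]
 [271.28026383 401.06580276]]
[0.51924554 0.24777409 0.13213143] [[267.90266038 318.26523046]
 [267.80634294 367.46562495]]
```

Call:
{"api": "arm_command", "payload": {
  "motion": [
    {"x": -0.0005, "y": 0, "z": 0.01, "roll": 0, "fingers": 0},
    {"x": -0.001, "y": 0, "z": 0.003, "roll": 0, "fingers": 0},
    {"x": -0.002, "y": 0, "z": -0.004, "roll": 0, "fingers": 0}
  ]
}}

```text
clock: 16.9
eef_pos: [0.5255, 0.2498, 0.1158]
tool_rot: [-0.075, 0.695, 0.091, 0.71]
ft_force: [0.1, -0.2, -2.6]
grip_width: 0.0164
```

```bash
python3 - <<'E'
from h import *
s=grab("side")
o,M,az=st()
crop(s,280,300,330,355,14,"s_y")
d=o["eef_pos"]-np.array([.4668,.2372,.0981]);print("dh %.4f dv %.4f"%(d[:2]@np.array([.973,.231]),d[2]))
g=o["eef_pos"]-.019*M[:,0]
print(g,(proj(s,[[*g[:2],z] for z in (.03,.038,.06,.076,.1)])+.5-[280,300])*14)
E
```

```text
t16.95 tcp [0.5246 0.2496 0.1163] jaw az 103.48 down [ 0.018  0.026 -1.   ] q [ 0.436  0.45  -0.003  1.091  0.016  0.201] F [-1.   0.7 -2. ] w 0.0166
dh 0.0591 dv 0.0182
[0.524308   0.24908228 0.13524411] [[320.42082515 578.17963861]
 [319.06216611 545.98506122]
 [315.26636115 456.02542122]
 [312.44964452 389.25582147]
 [308.13301648 286.90784932]]
```

View pics/s_y.png

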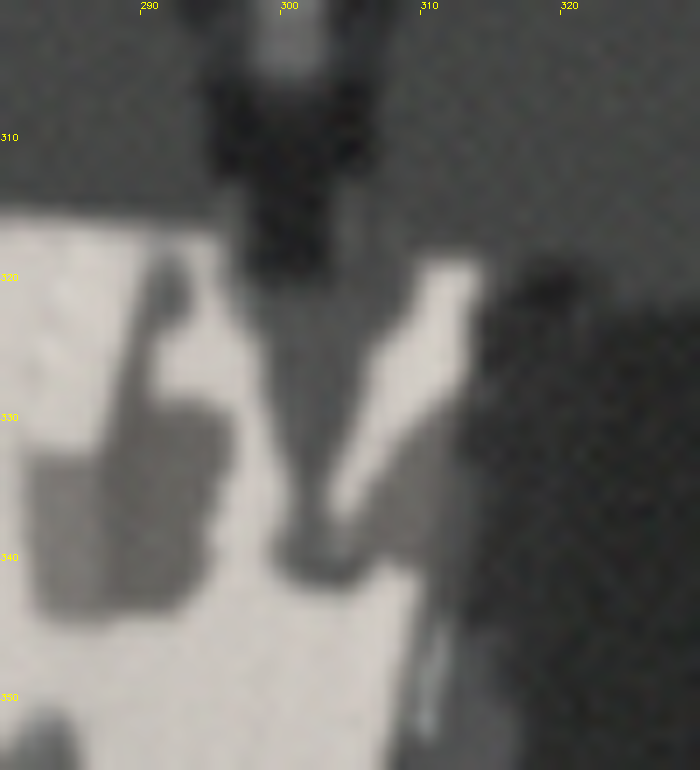

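Call:
{"api": "arm_command", "payload": {
  "motion": [
    {"x": 0.001, "y": 0, "z": 0.011, "roll": 0, "fingers": 0},
    {"x": 0.0005, "y": 0, "z": 0.007, "roll": 0, "fingers": 0},
    {"x": 0, "y": 0, "z": -0.008, "roll": 0, "fingers": 0},
    {"x": 0, "y": 0, "z": 0, "roll": 0, "fingers": 0}
  ]
}}

```text
clock: 17.28
eef_pos: [0.5321, 0.2512, 0.1138]
tool_rot: [-0.075, 0.696, 0.091, 0.709]
ft_force: [-0.4, 0.0, -1.2]
grip_width: 0.0165
```

```bash
cat > pa.py <<'E'
from h import *
import sys
n=sys.argv[1]
s=grab("side")
o,M,az=st()
crop(s,280,300,330,355,14,n)
g=o["eef_pos"]-.019*M[:,0]
print("grip",g,"vertical thru grip:",np.round((proj(s,[[*g[:2],z] for z in (.03,.038,.06,.076,.1)])+.5-[280,300])*14))
print("cross",np.round((proj(s,[[.5205,.2495,.03]])+.5-[280,300])*14))
E
python3 pa.py s_z
```

```text
t17.33 tcp [0.5333 0.2516 0.1141] jaw az 103.51 down [ 0.018  0.025 -1.   ] q [0.433 0.468 0.021 1.097 0.015 0.198] F [ 0.4 -0.1 -2. ] w 0.0164
grip [0.53296962 0.25109337 0.13305098] vertical thru grip: [[266. 580.]
 [265. 548.]
 [260. 458.]
 [257. 391.]
 [252. 289.]]
cross [[343. 583.]]
```

View pics/s_z.png

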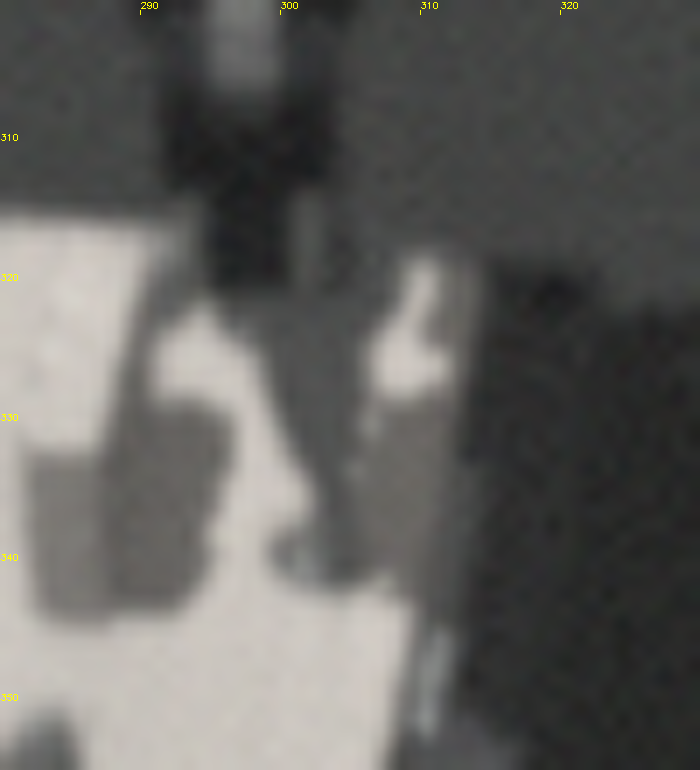

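Call:
{"api": "arm_command", "payload": {
  "motion": [
    {"x": 0.0005, "y": 0, "z": -0.008, "roll": 0, "fingers": 0},
    {"x": 0, "y": 0, "z": -0.005, "roll": 0, "fingers": 0},
    {"x": 0, "y": 0, "z": 0, "roll": 0, "fingers": 0}
  ]
}}

```text
clock: 17.58
eef_pos: [0.5238, 0.2497, 0.1144]
tool_rot: [-0.074, 0.692, 0.092, 0.713]
ft_force: [1.0, 0.1, -3.0]
grip_width: 0.0164
```

```bash
python3 pa.py s_aa
```

```text
t17.63 tcp [0.5238 0.2496 0.1145] jaw az 103.49 down [ 0.026  0.028 -0.999] q [ 0.437  0.444 -0.017  1.074  0.014  0.202] F [ 0.9  0.3 -2.6] w 0.0168
grip [0.5233264  0.24911706 0.13345296] vertical thru grip: [[326. 579.]
 [325. 547.]
 [321. 457.]
 [318. 390.]
 [314. 288.]]
cross [[343. 583.]]
```

View pics/s_aa.png

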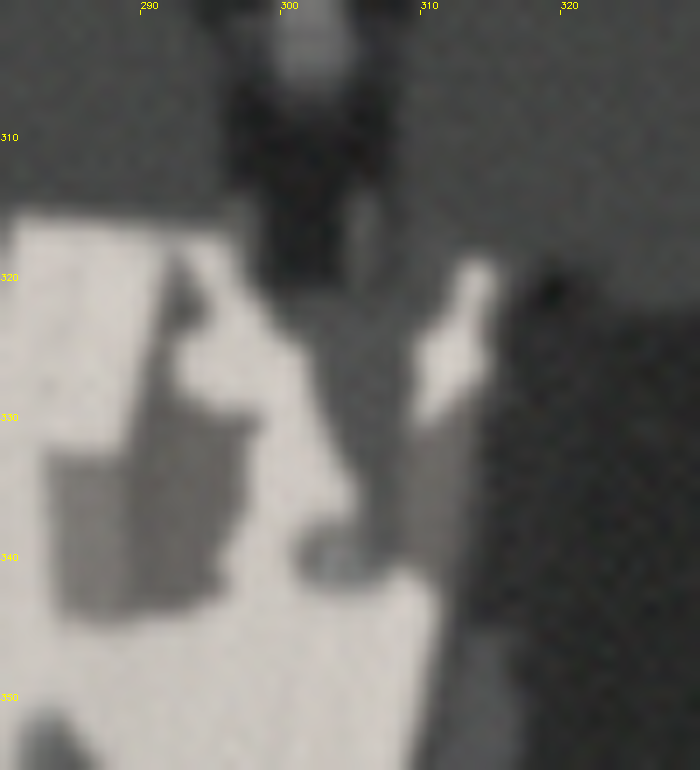

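Call:
{"api": "arm_command", "payload": {
  "motion": [
    {"x": 0.0, "y": 0, "z": -0.007, "roll": 0, "fingers": 0},
    {"x": 0, "y": 0, "z": -0.003, "roll": 0, "fingers": 0},
    {"x": 0, "y": 0, "z": 0.006, "roll": 0, "fingers": 0},
    {"x": 0, "y": 0, "z": 0, "roll": 0, "fingers": 0}
  ]
}}

```text
clock: 17.97
eef_pos: [0.522, 0.2493, 0.1159]
tool_rot: [-0.074, 0.689, 0.092, 0.715]
ft_force: [-0.3, 0.1, -1.0]
grip_width: 0.0164
```

```bash
python3 pa.py s_ab
```

```text
t18.02 tcp [0.5212 0.249  0.1156] jaw az 103.49 down [ 0.031  0.029 -0.999] q [ 0.439  0.435 -0.029  1.067  0.013  0.204] F [-0.6 -0.7 -1.5] w 0.0167
grip [0.52059224 0.24844931 0.13457408] vertical thru grip: [[343. 579.]
 [342. 546.]
 [339. 456.]
 [336. 390.]
 [332. 287.]]
cross [[343. 583.]]
```

View pics/s_ab.png

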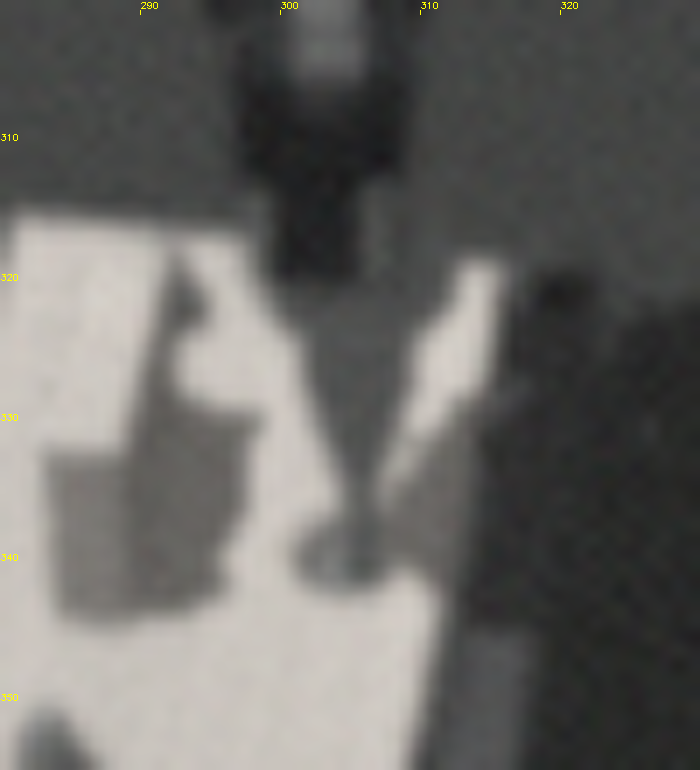

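Call:
{"api": "arm_command", "payload": {
  "motion": [
    {"x": 0.0, "y": 0, "z": 0.004, "roll": 0, "fingers": 0},
    {"x": 0.001, "y": 0, "z": 0, "roll": 0, "fingers": 0}
  ]
}}

```text
clock: 18.18
eef_pos: [0.5242, 0.2498, 0.1143]
tool_rot: [-0.074, 0.691, 0.092, 0.713]
ft_force: [0.3, 0.2, -0.5]
grip_width: 0.0162
```

```bash
python3 pa.py s_ac
```

```text
t18.23 tcp [0.524  0.2498 0.1141] jaw az 103.50 down [ 0.028  0.028 -0.999] q [ 0.438  0.444 -0.019  1.071  0.014  0.203] F [-0.4 -0.4  1.3] w 0.0166
grip [0.52347635 0.24922119 0.1330624 ] vertical thru grip: [[325. 580.]
 [324. 547.]
 [320. 457.]
 [317. 391.]
 [313. 288.]]
cross [[343. 583.]]
```

View pics/s_ac.png

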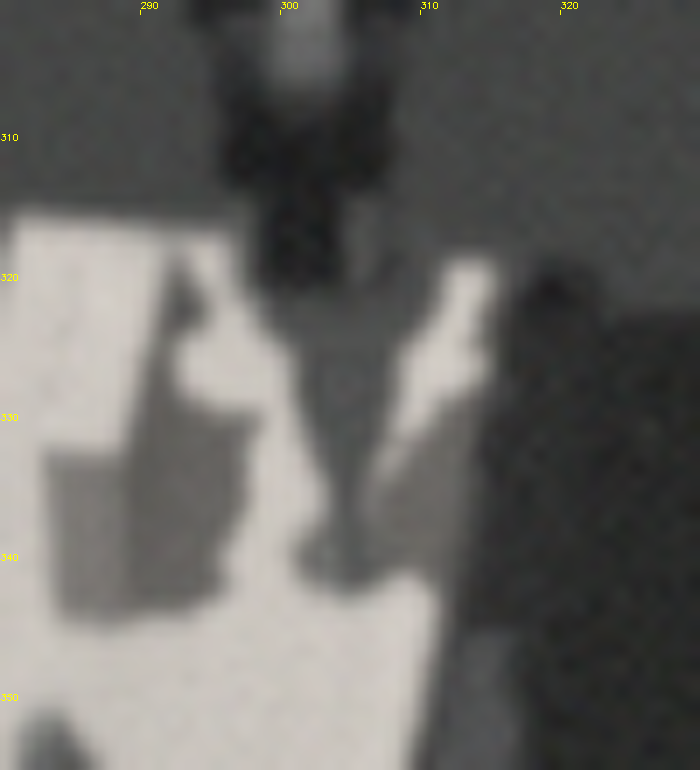

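Call:
{"api": "arm_command", "payload": {
  "motion": [
    {"x": 0.004, "y": 0, "z": 0, "roll": 0, "fingers": 0},
    {"x": 0.004, "y": 0, "z": 0, "roll": 0, "fingers": 0}
  ]
}}

```text
clock: 18.4
eef_pos: [0.5253, 0.2503, 0.1085]
tool_rot: [-0.074, 0.69, 0.092, 0.714]
ft_force: [-3.9, -2.5, 12.5]
grip_width: 0.0167
```

```bash
python3 pa.py s_ad
```

```text
t18.45 tcp [0.5251 0.2502 0.1082] jaw az 103.49 down [ 0.03   0.029 -0.999] q [ 0.438  0.449 -0.027  1.055  0.014  0.203] F [-2.5 -2.6 12.1] w 0.0166
grip [0.52448678 0.24965277 0.12722048] vertical thru grip: [[319. 581.]
 [317. 548.]
 [313. 459.]
 [311. 392.]
 [306. 289.]]
cross [[343. 583.]]
```

View pics/s_ad.png

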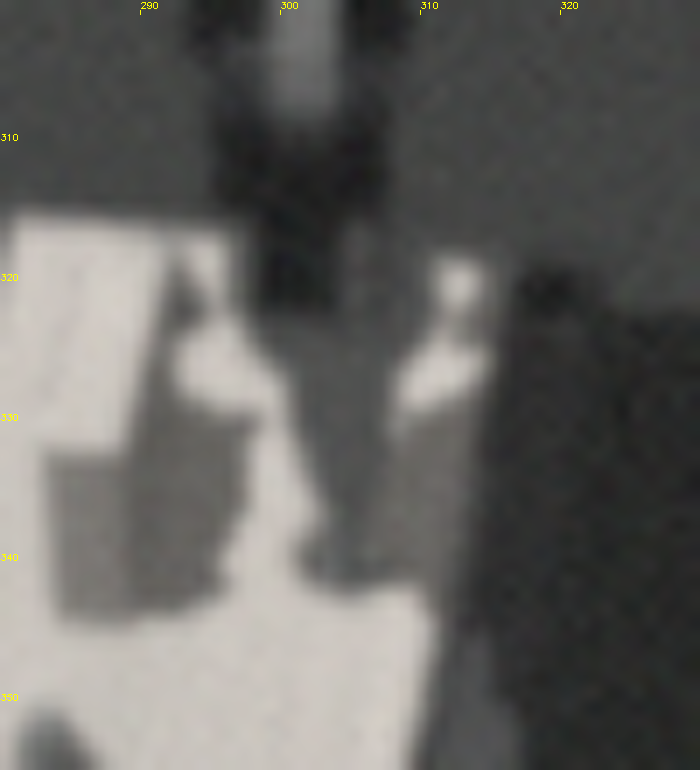

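Call:
{"api": "arm_command", "payload": {
  "motion": [
    {"x": 0.004, "y": 0, "z": 0, "roll": 0, "fingers": 0},
    {"x": 0.004, "y": 0, "z": 0, "roll": 0, "fingers": 0}
  ]
}}

```text
clock: 18.62
eef_pos: [0.5255, 0.2504, 0.1044]
tool_rot: [-0.074, 0.689, 0.092, 0.715]
ft_force: [-5.0, -3.3, 20.7]
grip_width: 0.0162
```

```bash
python3 pa.py s_ae
```

```text
t18.67 tcp [0.5255 0.2504 0.1045] jaw az 103.48 down [ 0.033  0.03  -0.999] q [ 0.438  0.451 -0.034  1.043  0.014  0.203] F [-4.5 -2.5 12.8] w 0.0167
grip [0.52489445 0.2498324  0.12344149] vertical thru grip: [[316. 581.]
 [315. 549.]
 [311. 459.]
 [308. 392.]
 [303. 290.]]
cross [[343. 583.]]
```

View pics/s_ae.png

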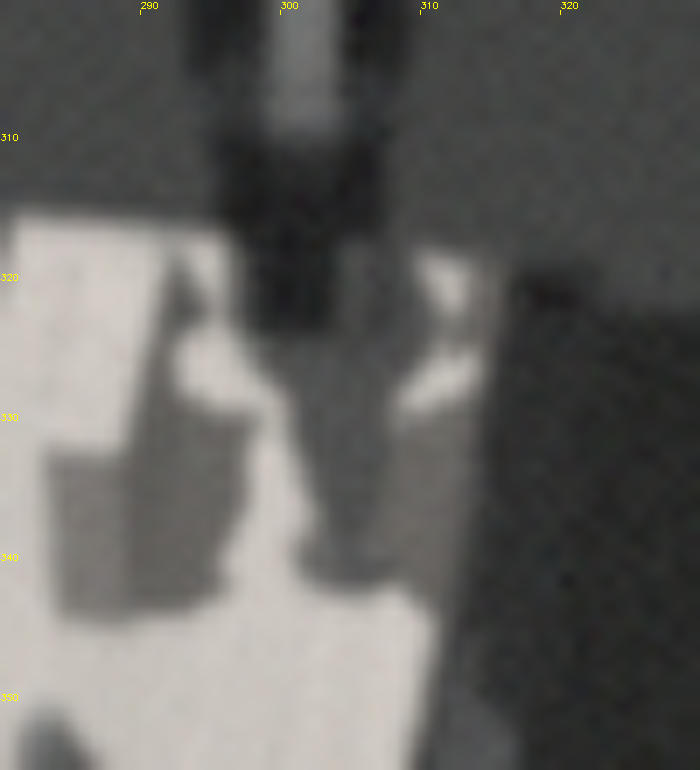

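Call:
{"api": "arm_command", "payload": {
  "motion": [
    {"x": 0.004, "y": 0, "z": 0, "roll": 0, "fingers": 0},
    {"x": 0.002, "y": 0, "z": 0, "roll": 0, "fingers": 0}
  ]
}}

```text
clock: 18.83
eef_pos: [0.5263, 0.251, 0.1045]
tool_rot: [-0.073, 0.688, 0.093, 0.716]
ft_force: [-3.1, -1.6, 6.1]
grip_width: 0.0162
```

```bash
python3 pa.py s_af
```

```text
t18.88 tcp [0.5262 0.251  0.1044] jaw az 103.49 down [ 0.037  0.033 -0.999] q [ 0.438  0.449 -0.038  1.036  0.014  0.203] F [-3.2 -1.7 12.1] w 0.0165
grip [0.52550021 0.25042337 0.12341147] vertical thru grip: [[312. 583.]
 [310. 551.]
 [306. 461.]
 [303. 394.]
 [299. 292.]]
cross [[343. 583.]]
```

View pics/s_af.png

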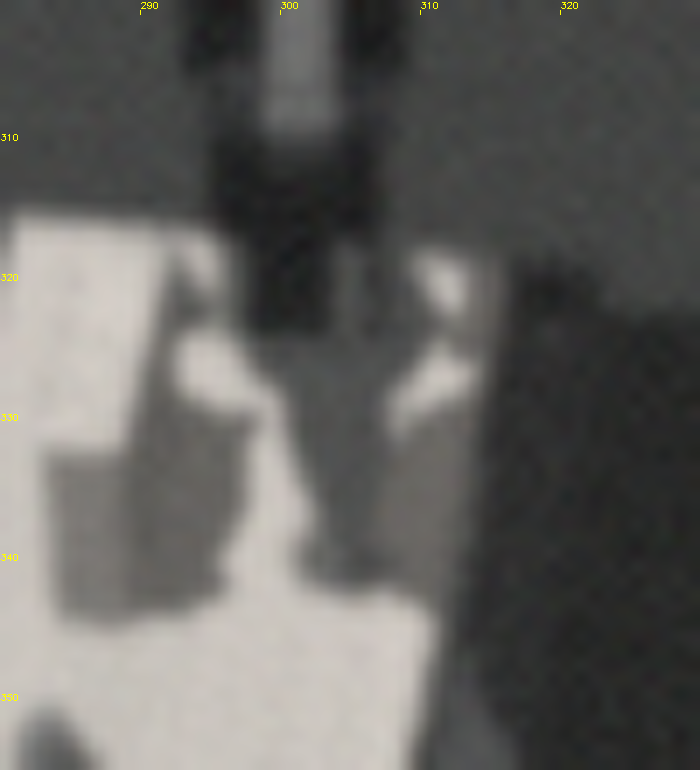

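Call:
{"api": "arm_command", "payload": {
  "motion": [
    {"x": -0.006, "y": 0, "z": 0, "roll": 0, "fingers": 0},
    {"x": -0.003, "y": 0, "z": 0, "roll": 0, "fingers": 0},
    {"x": 0, "y": 0, "z": -0.008, "roll": 0, "fingers": 0},
    {"x": 0.0005, "y": 0, "z": -0.011, "roll": 0, "fingers": 0},
    {"x": 0.0015, "y": 0, "z": -0.011, "roll": 0, "fingers": 0}
  ]
}}

```text
clock: 19.3
eef_pos: [0.5023, 0.2454, 0.1143]
tool_rot: [-0.071, 0.682, 0.093, 0.722]
ft_force: [3.9, -1.0, 0.6]
grip_width: 0.0166
```

```bash
sed -i 's/280,300,330,355,14/280,290,345,360,11/; s/280,300\])\*14/280,290])*11/g' pa.py; python3 pa.py s_ag
```

```text
t19.35 tcp [0.4997 0.2446 0.1136] jaw az 103.45 down [ 0.048  0.036 -0.998] q [ 0.449  0.384 -0.115  1.012  0.012  0.215] F [ 2.3  0.  -1.3] w 0.0165
grip [0.49878641 0.24389936 0.13251939] vertical thru grip: [[376. 563.]
 [376. 538.]
 [374. 467.]
 [373. 415.]
 [372. 334.]]
cross [[269. 568.]]
```

View pics/s_ag.png

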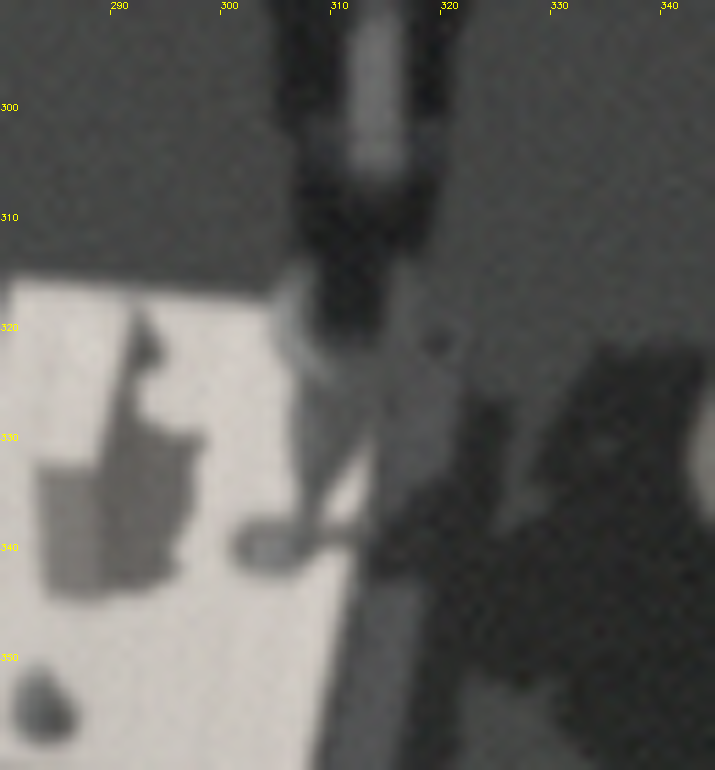

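```bash
python3 - <<'E'
from h import *
s=grab("side");o,M,az=st()
im=s["frame"].copy()
crop(s,295,315,325,345,24,"s_ah")
E
```

```text
t19.40 tcp [0.5002 0.2448 0.1136] jaw az 103.47 down [ 0.048  0.036 -0.998] q [ 0.449  0.385 -0.113  1.014  0.012  0.215] F [ 3.  -0.4 -1.2] w 0.0164
```

View pics/s_ah.png

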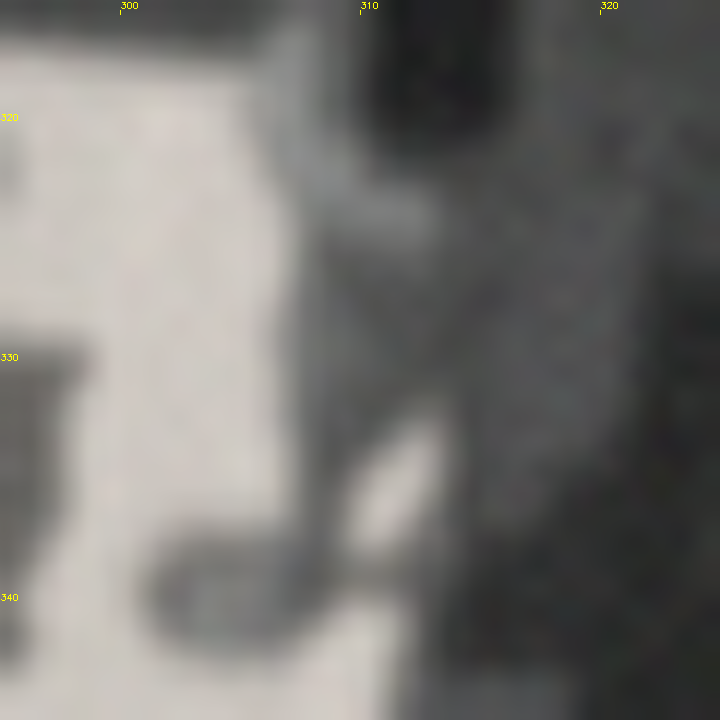

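Call:
{"api": "arm_command", "payload": {
  "motion": [
    {"x": 0.002, "y": 0, "z": -0.011, "roll": 0, "fingers": 0},
    {"x": 0.003, "y": 0, "z": -0.011, "roll": 0, "fingers": 0}
  ]
}}

```text
clock: 19.57
eef_pos: [0.4848, 0.2415, 0.1096]
tool_rot: [-0.071, 0.679, 0.094, 0.725]
ft_force: [3.6, -0.5, 3.1]
grip_width: 0.0164
```

```bash
python3 pa.py s_ai
```

```text
t19.62 tcp [0.4823 0.2407 0.1087] jaw az 103.44 down [ 0.057  0.039 -0.998] q [ 0.457  0.352 -0.179  0.972  0.01   0.224] F [ 1.9 -0.3  0.9] w 0.0162
grip [0.48124257 0.2400094  0.1276429 ] vertical thru grip: [[463. 561.]
 [462. 536.]
 [462. 465.]
 [462. 413.]
 [461. 332.]]
cross [[269. 568.]]
```

View pics/s_ai.png

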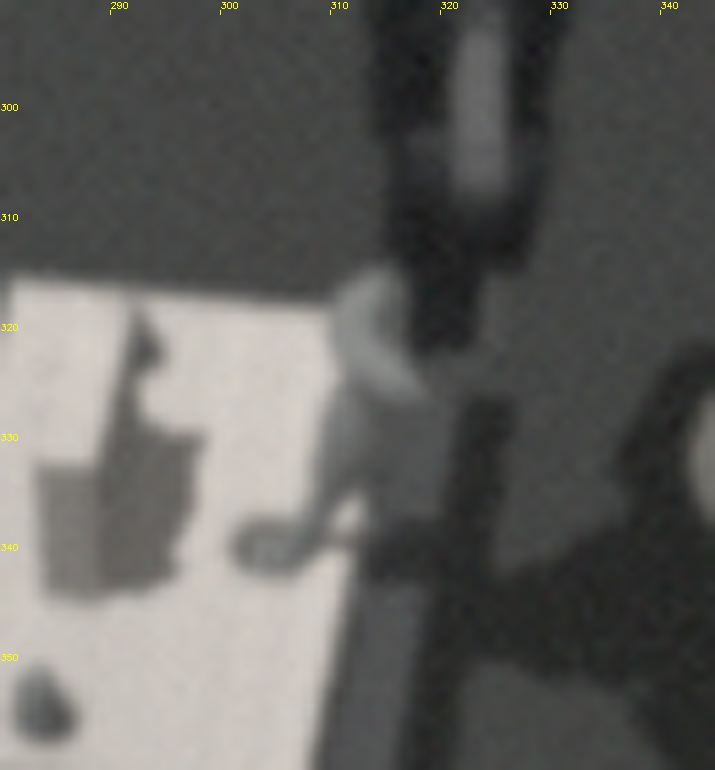

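Call:
{"api": "arm_command", "payload": {
  "motion": [
    {"x": 0.004, "y": 0, "z": -0.011, "roll": 0, "fingers": 0},
    {"x": 0.004, "y": 0, "z": -0.008, "roll": 0, "fingers": 0}
  ]
}}

```text
clock: 19.78
eef_pos: [0.4693, 0.2379, 0.102]
tool_rot: [-0.07, 0.676, 0.094, 0.727]
ft_force: [2.7, -1.0, 4.1]
grip_width: 0.0169
```

```bash
python3 pa.py s_aj
```

```text
t19.83 tcp [0.4676 0.2374 0.1012] jaw az 103.40 down [ 0.065  0.04  -0.997] q [ 0.466  0.328 -0.237  0.929  0.007  0.233] F [ 0.9 -0.4  3.8] w 0.0165
grip [0.46638136 0.23664325 0.12012112] vertical thru grip: [[536. 559.]
 [536. 534.]
 [536. 463.]
 [536. 410.]
 [537. 330.]]
cross [[269. 568.]]
```

View pics/s_aj.png

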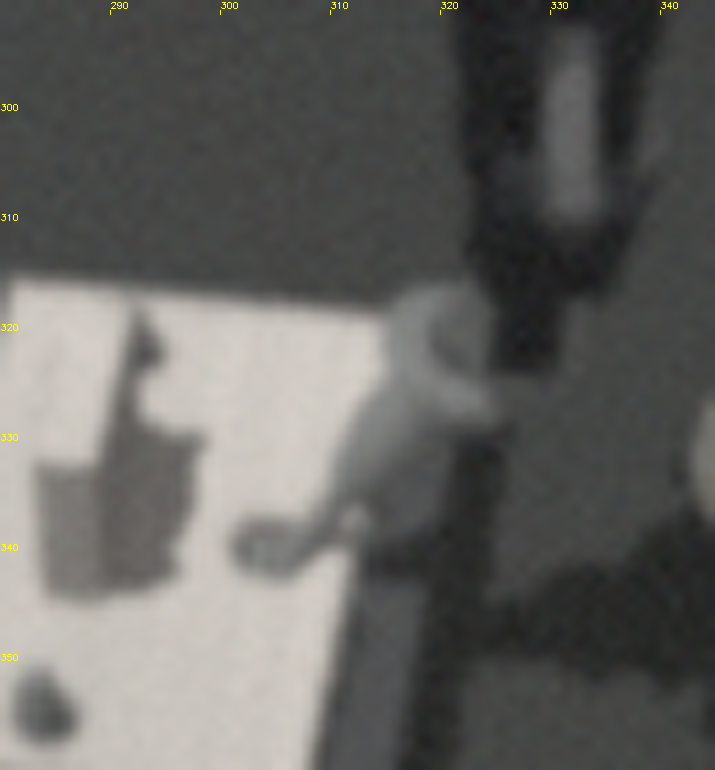

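Call:
{"api": "arm_command", "payload": {
  "motion": [
    {"x": 0.003, "y": 0, "z": -0.009, "roll": 0, "fingers": 0},
    {"x": 0.003, "y": 0, "z": -0.006, "roll": 0, "fingers": 0}
  ]
}}

```text
clock: 20.0
eef_pos: [0.4574, 0.2354, 0.0956]
tool_rot: [-0.07, 0.674, 0.094, 0.729]
ft_force: [5.2, 0.0, 4.6]
grip_width: 0.0164
```

```bash
python3 pa.py s_ak
```

```text
t20.05 tcp [0.4562 0.2351 0.0949] jaw az 103.38 down [ 0.071  0.042 -0.997] q [ 0.473  0.311 -0.282  0.896  0.005  0.24 ] F [4.4 0.7 0.7] w 0.0165
grip [0.45488225 0.23427013 0.11384669] vertical thru grip: [[592. 558.]
 [592. 533.]
 [593. 462.]
 [594. 410.]
 [595. 329.]]
cross [[269. 568.]]
```

View pics/s_ak.png

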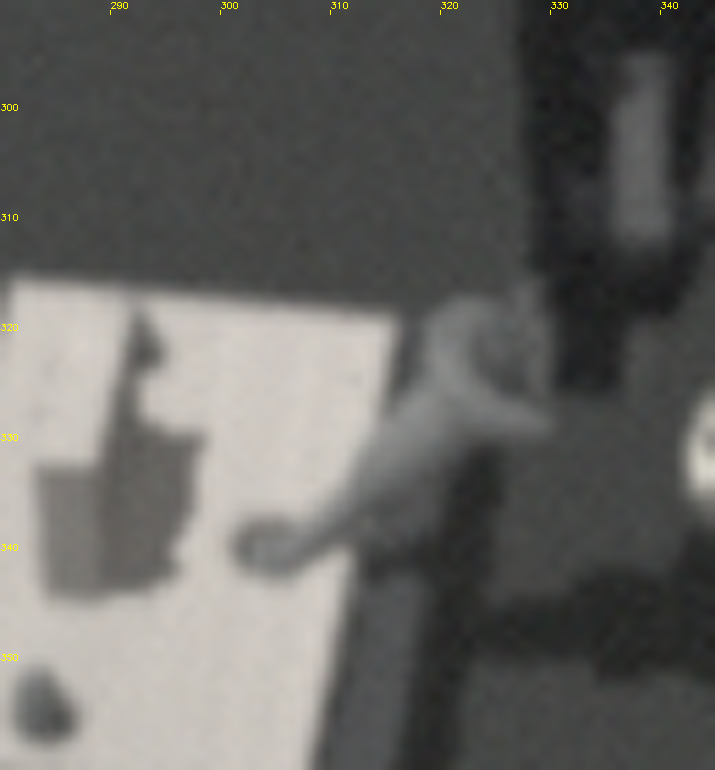

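Call:
{"api": "arm_command", "payload": {
  "motion": [
    {"x": -0.003, "y": 0, "z": 0.001, "roll": 0, "fingers": 0},
    {"x": -0.012, "y": 0, "z": -0.006, "roll": 0, "fingers": 0},
    {"x": -0.025, "y": 0, "z": -0.01, "roll": 0, "fingers": 0},
    {"x": -0.035, "y": 0, "z": -0.005, "roll": 0, "fingers": 0},
    {"x": -0.03, "y": 0, "z": 0, "roll": 0, "fingers": 0},
    {"x": 0, "y": 0, "z": 0, "roll": 0, "fingers": 0}
  ]
}}

```text
clock: 20.55
eef_pos: [0.4153, 0.2217, 0.1945]
tool_rot: [-0.073, 0.689, 0.092, 0.715]
ft_force: [0.6, 0.9, -1.4]
grip_width: 0.0163
```

```bash
python3 - <<'E'
from h import *
s=grab("side");o,M,az=st()
crop(s,270,220,380,370,5,"s_al")
E
```

```text
t20.60 tcp [0.4143 0.2211 0.192 ] jaw az 103.45 down [ 0.031  0.029 -0.999] q [ 0.483  0.171 -0.189  1.17   0.011  0.249] F [-0.2  0.1 -2.5] w 0.0166
```

View pics/s_al.png

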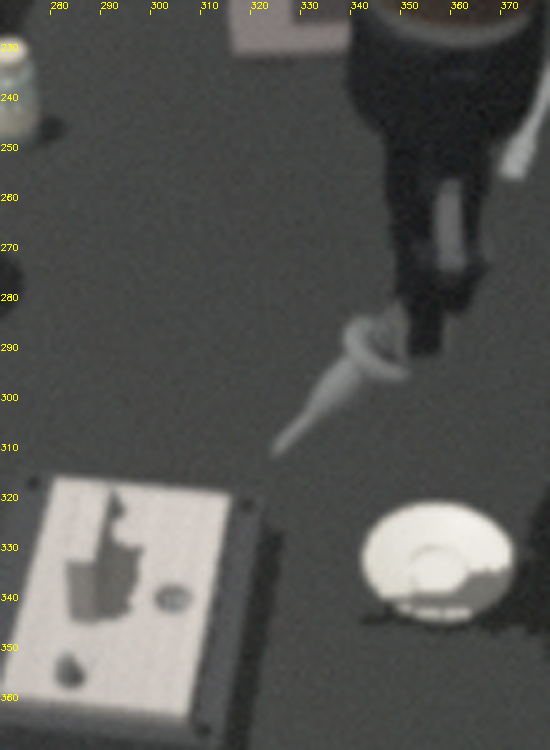

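```bash
python3 - <<'E'
from h import *
s=grab("side");o,M,az=st()
crop(s,315,270,360,315,14,"s_am")
t=tip_side(s,f(274,455,5,270,220),o,M)
E
```

```text
t20.65 tcp [0.4139 0.2207 0.19  ] jaw az 103.44 down [ 0.029  0.028 -0.999] q [ 0.483  0.173 -0.192  1.167  0.011  0.249] F [-0.8 -0.3 -3. ] w 0.0161
tip [0.4751 0.2367 0.1267] grip [0.4134 0.2202 0.209 ] L 0.1042 axis [-0.592 -0.158  0.79 ] tilt deg 37.8 az -165.1
```

View pics/s_am.png

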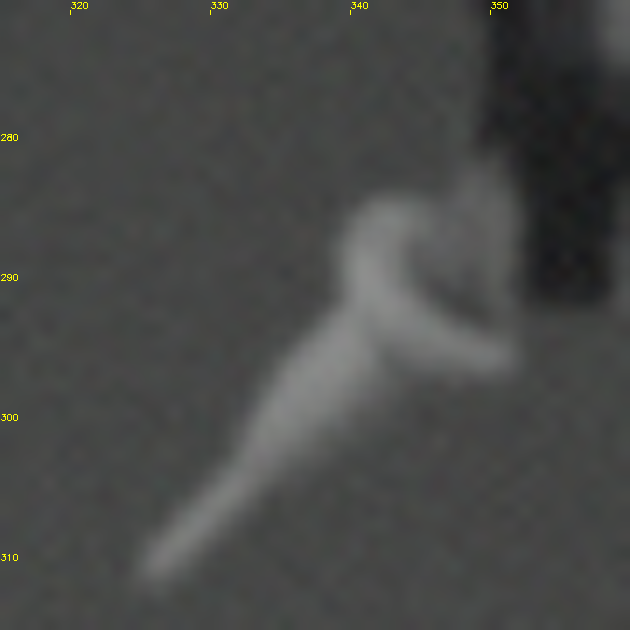

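```bash
python3 - <<'E'
from h import *
to([0.435,-0.2665,0.2],103.5)
E
```

```text
t20.65 tcp [0.4139 0.2207 0.19  ] jaw az 103.44 down [ 0.029  0.028 -0.999] q [ 0.483  0.173 -0.192  1.167  0.011  0.249] F [-0.8 -0.3 -3. ] w 0.0161
roll (rad) -0.0011 alt 3.1405
after roll, tool dx -0.0229 dy -0.4784 dz -0.0925
```

Call:
{"api": "arm_command", "payload": {
  "motion": [
    {"x": -0.004, "y": -0.039, "z": -0.0075, "roll": 0, "fingers": 0},
    {"x": -0.004, "y": -0.039, "z": -0.0075, "roll": 0, "fingers": 0},
    {"x": -0.004, "y": -0.039, "z": -0.0075, "roll": 0, "fingers": 0},
    {"x": -0.002, "y": -0.039, "z": -0.0075, "roll": 0, "fingers": 0},
    {"x": -0.002, "y": -0.039, "z": -0.0075, "roll": 0, "fingers": 0},
    {"x": -0.002, "y": -0.039, "z": -0.0075, "roll": 0, "fingers": 0},
    {"x": -0.002, "y": -0.039, "z": -0.0075, "roll": 0, "fingers": 0},
    {"x": -0.001, "y": -0.039, "z": -0.0075, "roll": 0, "fingers": 0},
    {"x": -0.001, "y": -0.039, "z": -0.0075, "roll": 0, "fingers": 0},
    {"x": -0.001, "y": -0.039, "z": -0.0075, "roll": 0, "fingers": 0},
    {"x": 0, "y": -0.035, "z": -0.007, "roll": 0, "fingers": 0},
    {"x": 0, "y": -0.02, "z": -0.004, "roll": 0, "fingers": 0},
    {"x": 0, "y": 0, "z": 0, "roll": 0, "fingers": 0},
    {"x": 0, "y": 0, "z": 0, "roll": 0, "fingers": 0}
  ]
}}

```text
clock: 21.82
eef_pos: [0.4124, -0.2439, 0.169]
tool_rot: [-0.067, 0.713, 0.106, 0.69]
ft_force: [-0.5, 0.3, -2.4]
grip_width: 0.0164
```

```bash
python3 - <<'E'
from h import *
s=grab("side");c=grab("top");to([0.4486,-0.2665,0.165],103.5)
crop(s,310,120,400,240,6,"s_an");crop(c,380,220,450,290,9,"t_an");crop(c,170,190,260,270,7,"t_fx")
E
```

```text
t21.92 tcp [ 0.4127 -0.2428  0.1694] jaw az 104.09 down [-0.038  0.05  -0.998] q [-0.546  0.282 -0.107  1.24   0.023 -0.794] F [ 0.7  0.7 -2.2] w 0.0165
roll (rad) 0.0103 alt -3.1313
after roll, tool dx 0.0018 dy -0.0316 dz 0.0294
```

View pics/s_an.png

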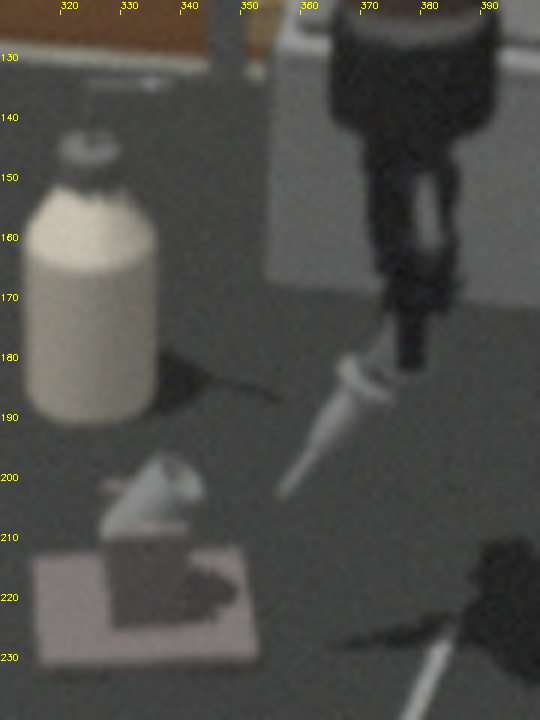

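View pics/t_an.png

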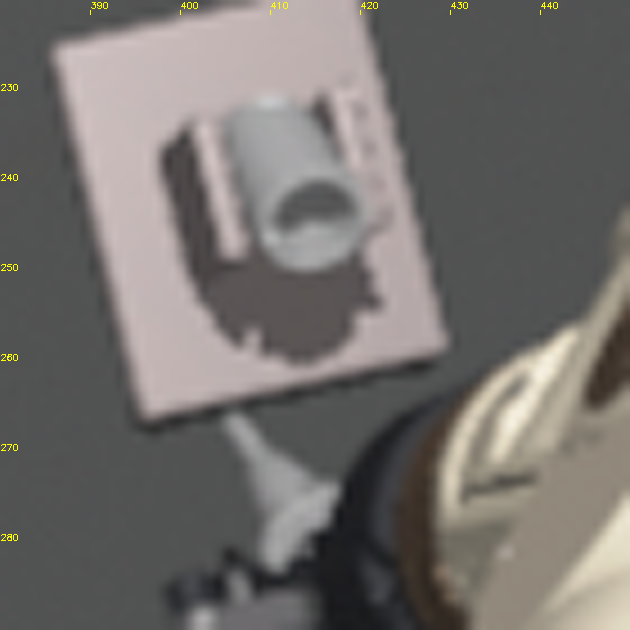

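View pics/t_fx.png

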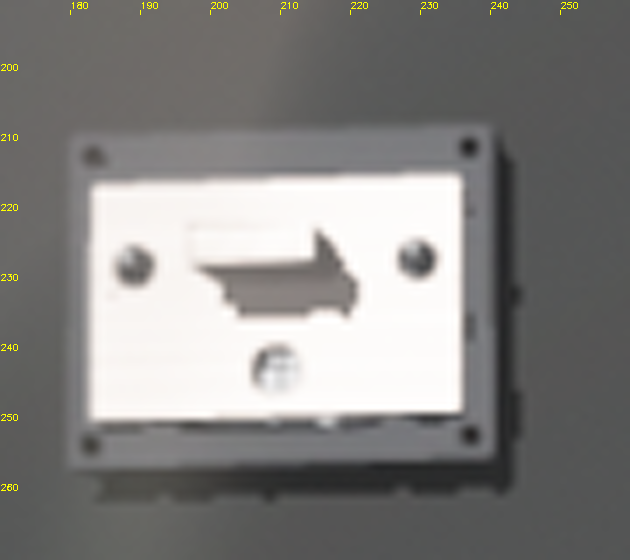

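```bash
python3 - <<'E'
from h import *
c=grab("top");s=grab("side");o,M,az=st()
S=f(281,493,6,310,120);T=f(233,416,9,380,220)
p,e=tri(c,[T],s,[S]);print(p,e);tiltinfo(p,o,M)
t=tip_side(s,S,o,M)
print("mouth top",onplane(c,[f(312,222,9,380,220)],.088)[0],"side",onplane(s,[f(182,478,6,310,120)],.088)[0])
tt=f(312,222,9,380,220);ss=f(182,478,6,310,120);print(tri(c,[tt],s,[ss]))
E
```

```text
t22.02 tcp [ 0.4137 -0.2424  0.1707] jaw az 104.20 down [-0.035  0.048 -0.998] q [-0.545  0.28  -0.106  1.24   0.023 -0.794] F [-0.3  0.3 -1.4] w 0.0167
[ 0.46586808 -0.22472124  0.10204199] 0.001816647073742327
tip [ 0.4659 -0.2247  0.102 ] grip [ 0.4144 -0.2434  0.1897] L 0.1033 axis [-0.498 -0.18   0.848] tilt deg 32.0 az -160.1
tip [ 0.4668 -0.2251  0.1019] grip [ 0.4144 -0.2434  0.1897] L 0.1039 axis [-0.504 -0.176  0.845] tilt deg 32.3 az -160.7
mouth top [ 0.51835055 -0.24823935  0.088     ] side [ 0.51861767 -0.24924667  0.088     ]
(array([ 0.51834558, -0.24808754,  0.08879338]), np.float64(0.00019799931358097905))
```

```bash
python3 - <<'E'
from h import *
to([0.4579,-0.2681,0.172],103.5)
E
```

```text
t22.02 tcp [ 0.4137 -0.2424  0.1707] jaw az 104.20 down [-0.035  0.048 -0.998] q [-0.545  0.28  -0.106  1.24   0.023 -0.794] F [-0.3  0.3 -1.4] w 0.0167
roll (rad) 0.0122 alt -3.1293
after roll, tool dx -0.0041 dy -0.0351 dz 0.0369
```

Call:
{"api": "arm_command", "payload": {
  "motion": [
    {"x": -0.004, "y": -0.018, "z": 0.01, "roll": 0.012, "fingers": 0},
    {"x": -0.002, "y": -0.017, "z": 0.012, "roll": 0, "fingers": 0},
    {"x": 0, "y": -0.002, "z": 0.012, "roll": 0, "fingers": 0},
    {"x": 0, "y": 0, "z": 0, "roll": 0, "fingers": 0},
    {"x": 0, "y": 0, "z": 0, "roll": 0, "fingers": 0}
  ]
}}

```text
clock: 22.43
eef_pos: [0.457, -0.2636, 0.1746]
tool_rot: [-0.068, 0.712, 0.106, 0.69]
ft_force: [-0.3, 0.2, -1.1]
grip_width: 0.0168
```

```bash
python3 - <<'E'
from h import *
s=grab("side");c=grab("top");to([0.4579,-0.2681,0.1671],103.5)
crop(s,320,150,390,220,9,"s_ao");crop(c,390,225,450,285,10,"t_ao")
E
```

```text
t22.53 tcp [ 0.4565 -0.2636  0.1746] jaw az 104.08 down [-0.038  0.051 -0.998] q [-0.538  0.371  0.034  1.292  0.024 -0.785] F [ 0.6  0.3 -2. ] w 0.0162
roll (rad) 0.0101 alt -3.1315
after roll, tool dx 0.0072 dy -0.0051 dz 0.0005
```

View pics/s_ao.png

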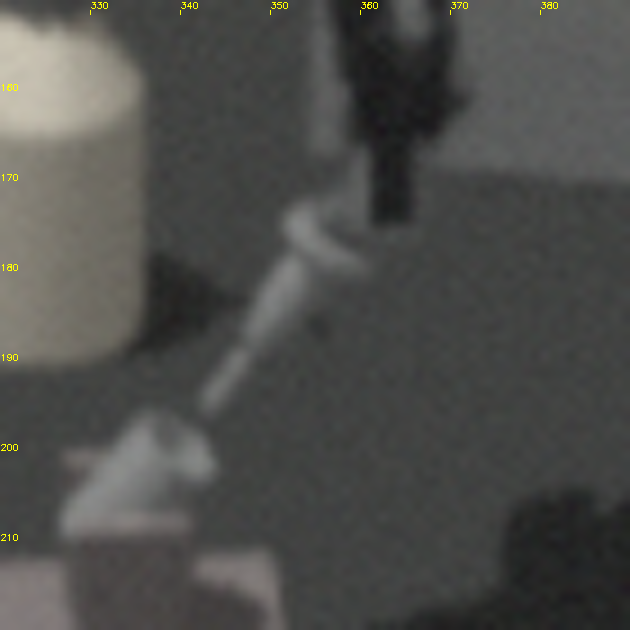

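View pics/t_ao.png

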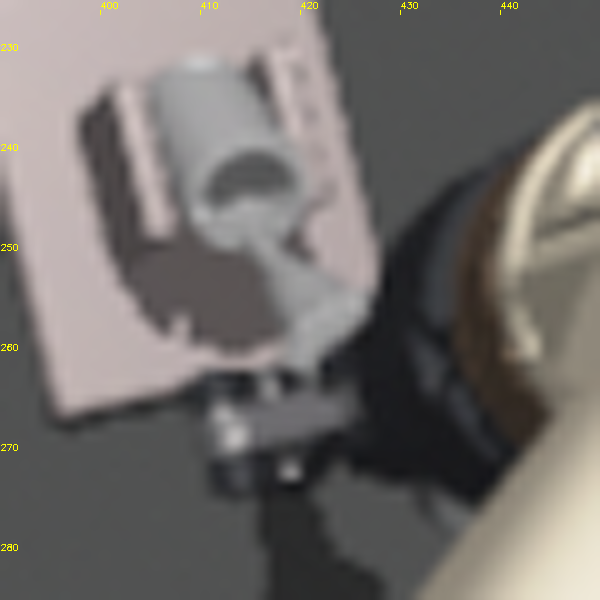

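```bash
python3 - <<'E'
from h import *
c=grab("top");s=grab("side");o,M,az=st()
S=f(206,410,9,320,150);T=f(254,237,10,390,225)
p,e=tri(c,[T],s,[S]);print(p,e);tiltinfo(p,o,M)
t=tip_side(s,S,o,M)
u=np.array([-.5577,-.1339,.819])
for mc in([.5172,-.2490,.0885],[.5184,-.2481,.0888]):
    d=t-np.array(mc);print("along %.4f"%(d@u),"perp",np.round(d-(d@u)*u,4))
to(o["eef_pos"]+u*0.0)
d=np.array([.5172,-.2490,.0885])+.005*u-t;print("tool delta to 5mm above mouth",np.round(M.T@d,4),"u in tool",np.round(M.T@u,3))
E
```

```text
t22.63 tcp [ 0.4562 -0.2641  0.1746] jaw az 104.02 down [-0.038  0.051 -0.998] q [-0.539  0.37   0.034  1.292  0.024 -0.785] F [ 0.   0.3 -1.4] w 0.0165
[ 0.50879256 -0.2466304   0.10515977] 0.004444476114183285
tip [ 0.5088 -0.2466  0.1052] grip [ 0.4569 -0.265   0.1936] L 0.1042 axis [-0.498 -0.177  0.849] tilt deg 31.9 az -160.5
tip [ 0.511  -0.2462  0.1056] grip [ 0.4569 -0.265   0.1936] L 0.1050 axis [-0.515 -0.179  0.838] tilt deg 33.0 az -160.8
along 0.0171 perp [0.0033 0.0051 0.0031]
along 0.0176 perp [0.0024 0.0042 0.0023]
t22.63 tcp [ 0.4562 -0.2641  0.1746] jaw az 104.02 down [-0.038  0.051 -0.998] q [-0.539  0.37   0.034  1.292  0.024 -0.785] F [ 0.   0.3 -1.4] w 0.0165
after roll, tool dx 0.0000 dy 0.0000 dz 0.0000
tool delta to 5mm above mouth [ 0.0126 -0.0049  0.0028] u in tool [-0.803  0.053 -0.593]
```

Call:
{"api": "arm_command", "payload": {
  "motion": [
    {"x": 0.0, "y": 0, "z": 0, "roll": 0.1, "fingers": 0},
    {"x": 0.006, "y": 0, "z": 0, "roll": 0, "fingers": 0},
    {"x": 0.005, "y": 0, "z": 0, "roll": 0, "fingers": 0},
    {"x": 0, "y": 0, "z": 0, "roll": 0, "fingers": 0}
  ]
}}

```text
clock: 22.97
eef_pos: [0.4539, -0.2626, 0.1634]
tool_rot: [-0.033, 0.717, 0.07, 0.693]
ft_force: [-0.3, 0.0, -1.7]
grip_width: 0.0164
```

```bash
python3 - <<'E'
from h import *
s=grab("side");c=grab("top");st()
crop(s,320,150,390,220,9,"s_ap");crop(c,390,225,450,285,10,"t_ap")
E
```

```text
t23.07 tcp [ 0.4543 -0.2628  0.1641] jaw az 98.28 down [-0.037  0.05  -0.998] q [-0.538  0.372  0.008  1.264  0.024 -0.684] F [-0.4 -0.1 -1. ] w 0.0164
```

View pics/s_ap.png

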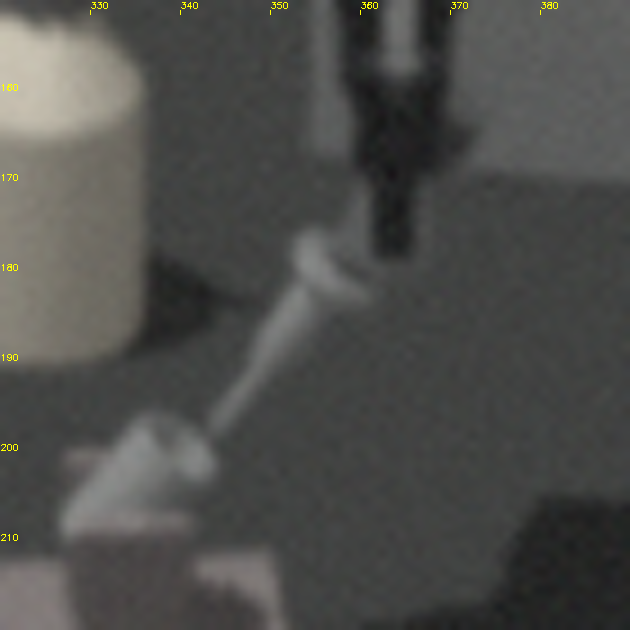

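View pics/t_ap.png

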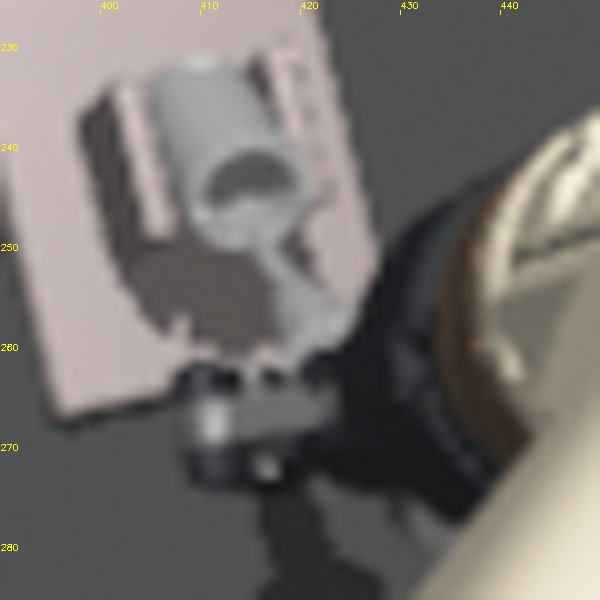

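```bash
cat > tp.py <<'E'
from h import *
import sys
def go(S,T):
    c=grab("top");s=grab("side");o,M,az=st()
    p,e=tri(c,[T],s,[S]);tiltinfo(p,o,M);print("gap",e)
    t=tip_side(s,S,o,M)
    u=np.array([-.5577,-.1339,.819])
    for tt in(p,t):
        d=tt-np.array([.5175,-.2487,.0885]);pp=d-(d@u)*u
        print("along %.4f"%(d@u),"perp",np.round(pp,4),"tool corr",np.round(M.T@-pp,4))
    print("u in tool",np.round(M.T@u,3))
E
python3 - <<'E'
from tp import *
go(f(213,434,9,320,150),f(264,246,10,390,225))
E
```

```text
t23.17 tcp [ 0.4548 -0.2631  0.1646] jaw az 98.26 down [-0.036  0.049 -0.998] q [-0.538  0.372  0.009  1.264  0.024 -0.684] F [ 0.3  0.  -1.9] w 0.0168
tip [ 0.5076 -0.2513  0.0929] grip [ 0.4555 -0.264   0.1835] L 0.1053 axis [-0.494 -0.12   0.861] tilt deg 30.6 az -166.3
gap 0.0031980961533722616
tip [ 0.5092 -0.2513  0.093 ] grip [ 0.4555 -0.264   0.1835] L 0.1060 axis [-0.506 -0.12   0.854] tilt deg 31.4 az -166.7
along 0.0095 perp [-0.0046 -0.0014 -0.0034] tool corr [-0.0035  0.0009  0.0047]
along 0.0087 perp [-0.0035 -0.0014 -0.0026] tool corr [-0.0026  0.001   0.0036]
u in tool [-0.804 -0.008 -0.594]
```

Call:
{"api": "arm_command", "payload": {
  "motion": [
    {"x": -0.003, "y": 0.001, "z": 0.004, "roll": 0, "fingers": 0},
    {"x": 0.008, "y": 0, "z": 0.006, "roll": 0, "fingers": 0},
    {"x": 0.008, "y": 0, "z": 0.006, "roll": 0, "fingers": 0},
    {"x": 0.008, "y": 0, "z": 0.006, "roll": 0, "fingers": 0}
  ]
}}

```text
clock: 23.5
eef_pos: [0.4785, -0.2589, 0.1443]
tool_rot: [-0.034, 0.715, 0.068, 0.695]
ft_force: [0.7, 0.1, -2.2]
grip_width: 0.0165
```

```bash
cat > ins.py <<'E'
from h import *
import sys
s=grab("side");c=grab("top");o,M,az=st()
crop(s,320,150,390,220,9,"s_"+sys.argv[1]);crop(c,390,225,450,285,10,"t_"+sys.argv[1])
u=np.array([-.5577,-.1339,.819])
g=o["eef_pos"]-.019*M[:,0]
d=g-np.array([.4975,-.2548,.1169]);pp=d-(d@u)*u   # seated grip
print("grip to seat: along %.4f"%(d@u),"perp",np.round(pp,4),"tool corr",np.round(M.T@-pp,4),"u tool",np.round(M.T@u,3))
E
python3 ins.py aq
```

```text
t23.60 tcp [ 0.4776 -0.2579  0.1425] jaw az 98.30 down [-0.035  0.049 -0.998] q [-0.51   0.419  0.02   1.226  0.026 -0.656] F [-1.1 -0.2 -2.1] w 0.0164
grip to seat: along 0.0478 perp [0.0074 0.0023 0.0054] tool corr [ 0.0055 -0.0015 -0.0075] u tool [-0.805 -0.008 -0.593]
```

View pics/s_aq.png

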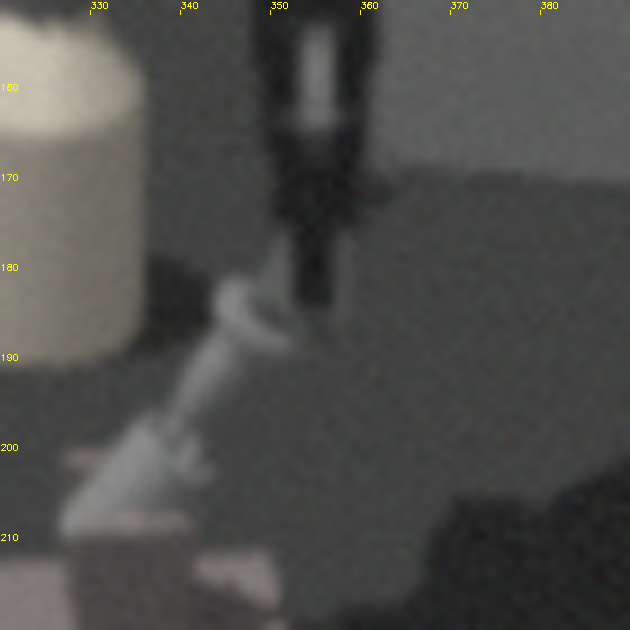

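View pics/t_aq.png

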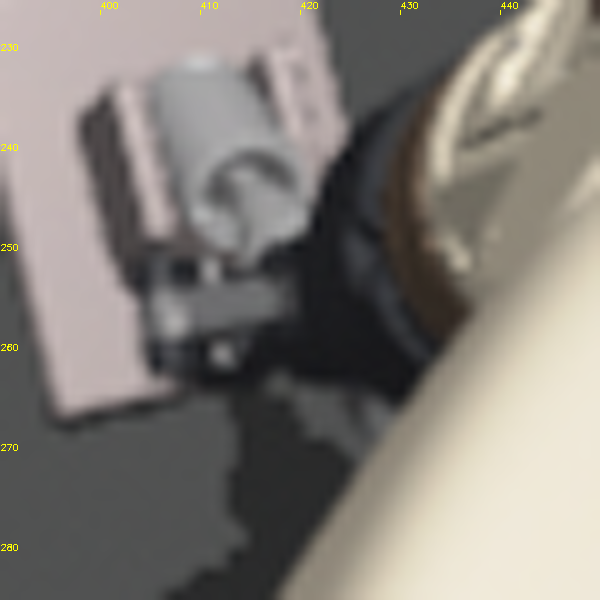

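Call:
{"api": "arm_command", "payload": {
  "motion": [
    {"x": 0.0095, "y": 0, "z": 0.0057, "roll": 0, "fingers": 0},
    {"x": 0.0095, "y": 0, "z": 0.0055, "roll": 0, "fingers": 0}
  ]
}}

```text
clock: 23.77
eef_pos: [0.489, -0.2556, 0.123]
tool_rot: [-0.034, 0.715, 0.069, 0.694]
ft_force: [-0.2, -0.8, -2.5]
grip_width: 0.0167
```

```bash
python3 ins.py ar
```

```text
t23.87 tcp [ 0.4882 -0.2549  0.1216] jaw az 98.33 down [-0.036  0.049 -0.998] q [-0.496  0.452  0.014  1.188  0.026 -0.642] F [-2.   0.2 -2.5] w 0.0161
grip to seat: along 0.0243 perp [0.005  0.0022 0.0037] tool corr [ 0.0038 -0.0016 -0.0051] u tool [-0.804 -0.007 -0.595]
```

View pics/s_ar.png

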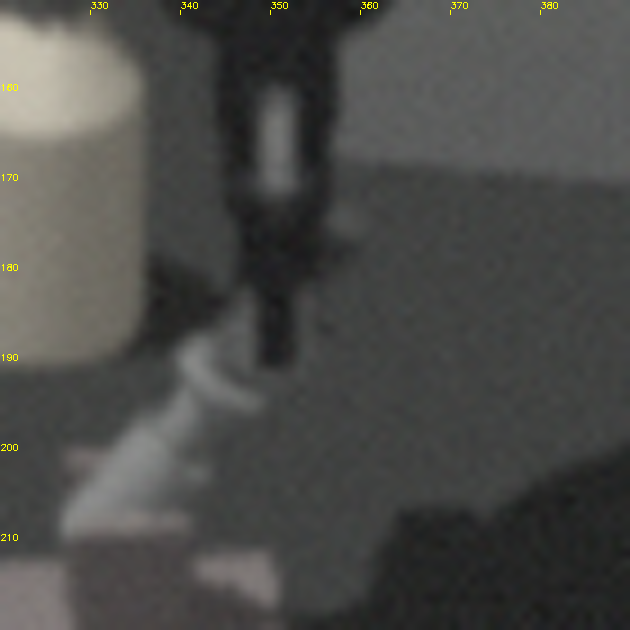

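Call:
{"api": "arm_command", "payload": {
  "motion": [
    {"x": 0.005, "y": -0.0005, "z": 0.0, "roll": 0, "fingers": 0},
    {"x": 0.0065, "y": 0, "z": 0.004, "roll": 0, "fingers": 0}
  ]
}}

```text
clock: 24.03
eef_pos: [0.4923, -0.2547, 0.11]
tool_rot: [-0.034, 0.716, 0.069, 0.694]
ft_force: [-0.6, 0.4, -1.0]
grip_width: 0.0167
```

```bash
python3 ins.py as
```

```text
t24.13 tcp [ 0.4928 -0.2544  0.1092] jaw az 98.36 down [-0.036  0.049 -0.998] q [-0.491  0.468  0.006  1.163  0.026 -0.638] F [ 0.7 -1.4 -1.9] w 0.0166
grip to seat: along 0.0116 perp [0.0024 0.001  0.0018] tool corr [ 0.0019 -0.0008 -0.0025] u tool [-0.804 -0.008 -0.594]
```

View pics/s_as.png

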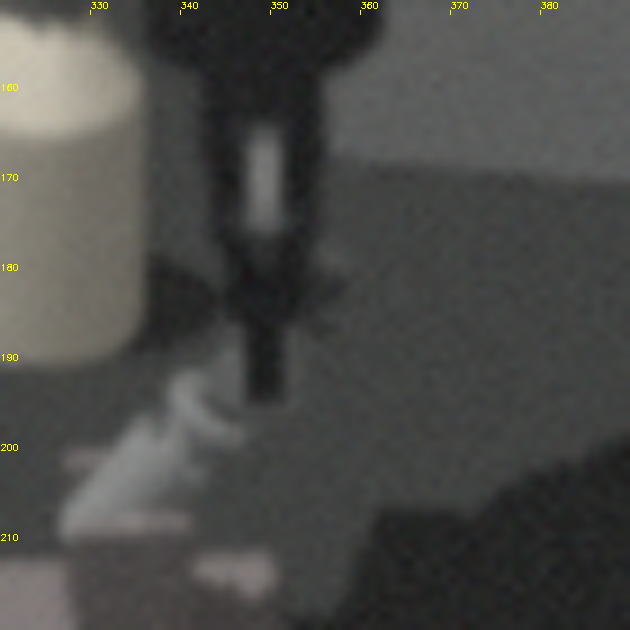

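Call:
{"api": "arm_command", "payload": {
  "motion": [
    {"x": 0.006, "y": -0.0003, "z": 0.002, "roll": 0, "fingers": 0},
    {"x": 0.004, "y": 0, "z": 0.002, "roll": 0, "fingers": 0}
  ]
}}

```text
clock: 24.3
eef_pos: [0.4983, -0.2541, 0.1003]
tool_rot: [-0.034, 0.715, 0.069, 0.695]
ft_force: [1.8, 1.4, -0.1]
grip_width: 0.0166
```

```bash
python3 ins.py at
```

```text
t24.40 tcp [ 0.4983 -0.254   0.1   ] jaw az 98.38 down [-0.031  0.048 -0.998] q [-0.486  0.482  0.002  1.141  0.028 -0.634] F [ 2.6  0.6 -0.4] w 0.0167
grip to seat: along 0.0009 perp [0.0019 0.     0.0013] tool corr [ 0.0014  0.0002 -0.0019] u tool [-0.807 -0.009 -0.591]
```

View pics/s_at.png

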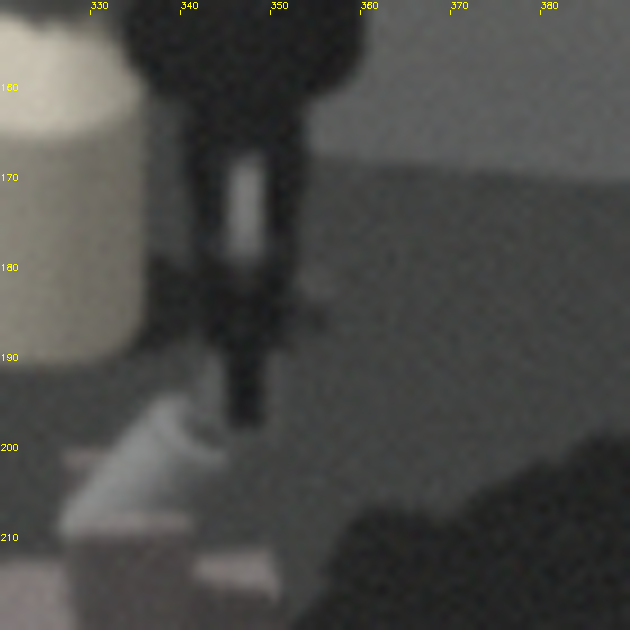

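Call:
{"api": "arm_command", "payload": {
  "motion": [
    {"x": 0.003, "y": 0, "z": 0.001, "roll": 0, "fingers": 0},
    {"x": 0, "y": 0, "z": 0, "roll": 0, "fingers": 0}
  ]
}}

```text
clock: 24.57
eef_pos: [0.4995, -0.254, 0.0986]
tool_rot: [-0.035, 0.714, 0.069, 0.695]
ft_force: [0.6, 0.8, -2.0]
grip_width: 0.0166
```

```bash
python3 ins.py au
```

```text
t24.67 tcp [ 0.4995 -0.2541  0.0985] jaw az 98.38 down [-0.03   0.047 -0.998] q [-0.485  0.484  0.002  1.137  0.027 -0.633] F [0.3 0.2 2.9] w 0.0165
grip to seat: along -0.0010 perp [ 0.002  -0.0003  0.0013] tool corr [ 0.0014  0.0005 -0.0019] u tool [-0.807 -0.01  -0.59 ]
```

View pics/s_au.png

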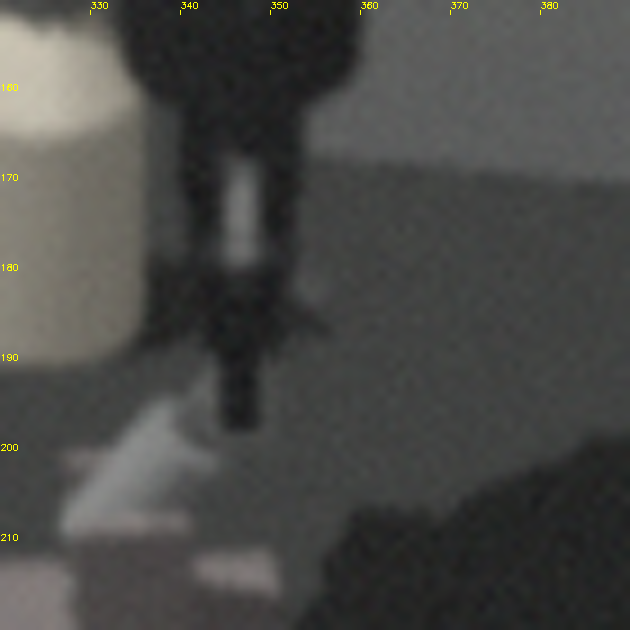

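Call:
{"api": "arm_command", "payload": {
  "motion": [
    {"x": 0, "y": 0, "z": 0, "roll": 0, "fingers": 0.6},
    {"x": 0, "y": 0, "z": 0, "roll": 0, "fingers": 0.6},
    {"x": 0, "y": 0, "z": 0, "roll": 0, "fingers": 0.6},
    {"x": 0, "y": 0, "z": 0, "roll": 0, "fingers": 0.6},
    {"x": 0, "y": 0, "z": 0, "roll": 0, "fingers": 0.6}
  ]
}}

```text
clock: 25.08
eef_pos: [0.4977, -0.2541, 0.0977]
tool_rot: [-0.034, 0.716, 0.069, 0.694]
ft_force: [0.2, -0.1, 0.1]
grip_width: 0.0514
```

```bash
python3 ins.py av
```

```text
t25.18 tcp [ 0.4978 -0.2541  0.0978] jaw az 98.34 down [-0.034  0.046 -0.998] q [-0.486  0.484 -0.     1.138  0.025 -0.633] F [ 0.2 -1.1 -0.3] w 0.0512
grip to seat: along -0.0006 perp [ 0.0006 -0.0003  0.0003] tool corr [ 0.0004  0.0003 -0.0005] u tool [-0.805 -0.01  -0.593]
```

View pics/s_av.png

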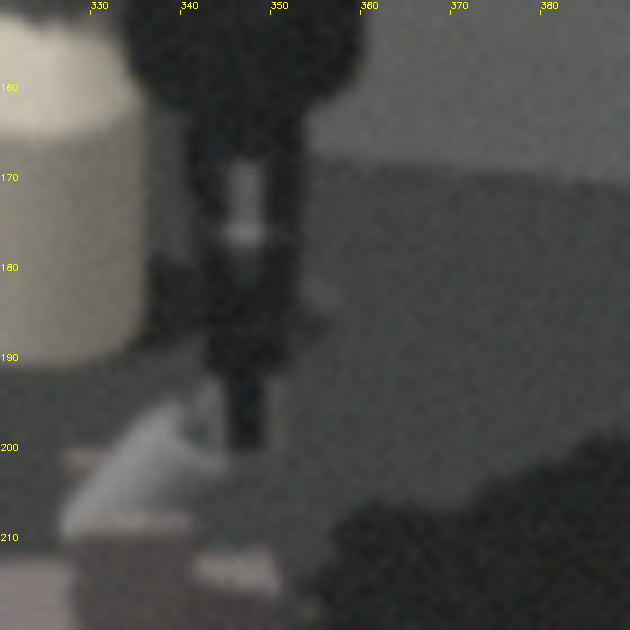

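Call:
{"api": "arm_command", "payload": {
  "motion": [
    {"x": -0.015, "y": 0, "z": 0, "roll": 0, "fingers": 0.6},
    {"x": -0.03, "y": 0, "z": 0, "roll": 0, "fingers": 0.6},
    {"x": -0.035, "y": 0, "z": 0, "roll": 0, "fingers": 0.6},
    {"x": -0.035, "y": 0, "z": 0, "roll": 0, "fingers": 0.6},
    {"x": -0.03, "y": 0, "z": -0.01, "roll": 0, "fingers": 0.6},
    {"x": 0, "y": 0, "z": -0.03, "roll": 0, "fingers": 0.6},
    {"x": 0, "y": 0, "z": -0.03, "roll": 0, "fingers": 0.6},
    {"x": 0, "y": 0, "z": -0.03, "roll": 0, "fingers": 0.6},
    {"x": 0, "y": 0, "z": 0, "roll": 0, "fingers": 0.6},
    {"x": 0, "y": 0, "z": 0, "roll": 0, "fingers": 0.6}
  ]
}}

```text
clock: 26.02
eef_pos: [0.4005, -0.2759, 0.2511]
tool_rot: [-0.035, 0.717, 0.07, 0.693]
ft_force: [0.2, -0.0, -0.4]
grip_width: 0.0512
```

```bash
python3 - <<'E'
from h import *
s=grab("side","side_end");c=grab("top","top_end");st()
crop(s,300,160,380,240,9,"s_end");crop(c,170,190,260,270,8,"t_endfx");crop(c,370,200,450,290,6,"t_endp")
import pickle;pickle.dump((c,s),open("c1.pkl","wb"))
E
```

```text
t26.12 tcp [ 0.4012 -0.2758  0.2508] jaw az 98.53 down [-0.038  0.046 -0.998] q [-0.612  0.254  0.071  1.446  0.016 -0.762] F [-0.2  0.5 -0.1] w 0.0510
```

View pics/s_end.png

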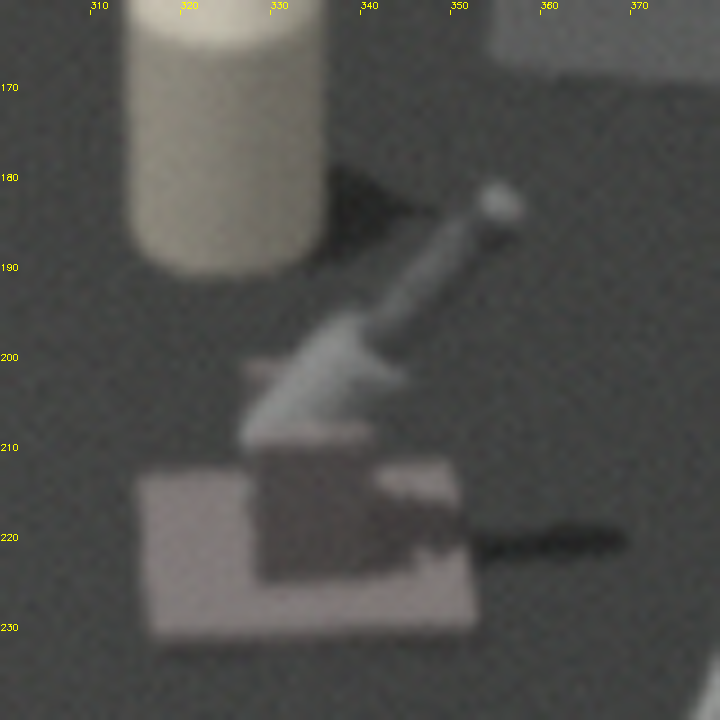

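View pics/t_endfx.png

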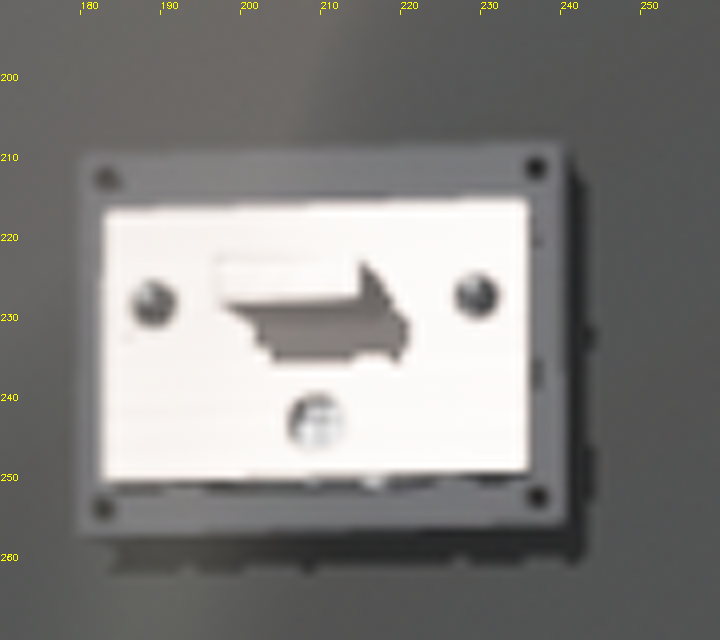

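View pics/t_endp.png

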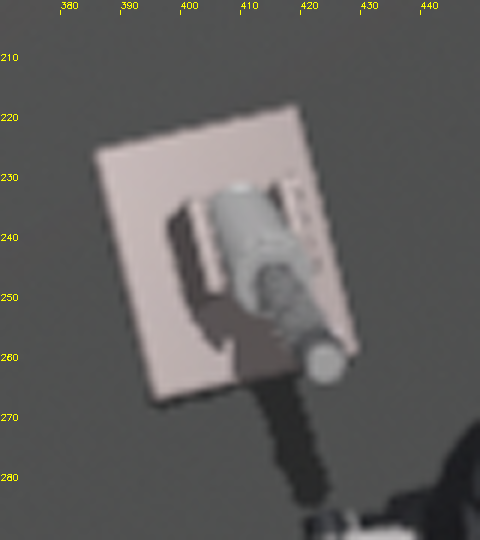

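View pics/side_end.png

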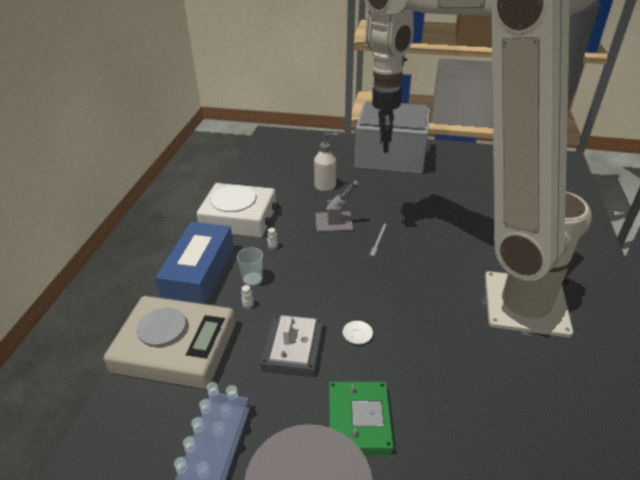

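View pics/top_end.png

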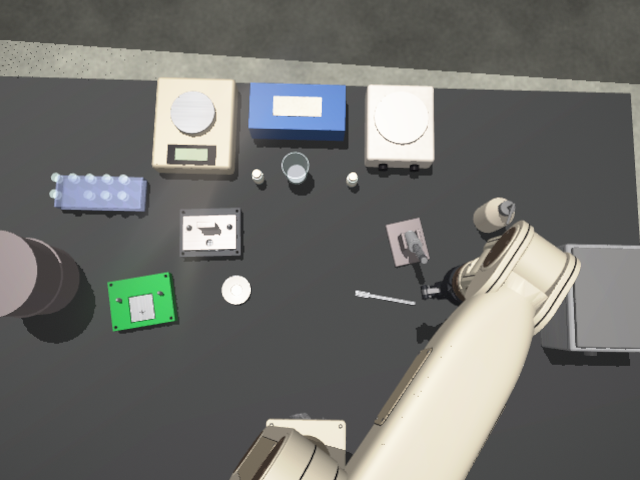

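```bash
python3 - <<'E'
from h import *
import pickle
c,s=pickle.load(open("c1.pkl","rb"))
h=onplane(c,[f(316,422,8,170,190)],.038)[0];x=onplane(c,[f(160,211,4,170,190)],.03)[0]
print("hole",h,"cross",x,"dist mm",1000*np.hypot(*(h-x)[:2]))
e=tri(c,[f(325,363,6,370,200)],s,[f(500,203,9,300,160)]);print("punch end",e,"start .4758 -.2598 .1459")
from workcell import job_done
print(job_done())
E
```

```text
hole [0.51838085 0.25064274 0.038     ] cross [0.51927016 0.2508573  0.03      ] dist mm 0.9148361411432037
punch end (array([ 0.47585514, -0.25895328,  0.14617376]), np.float64(0.0020361138647041633)) start .4758 -.2598 .1459
the job is handed in; nothing more can be done
None
```

The job is handed in after about 26 s of the 64 s, and by my own checks every step was met; `job_done()` reports no verdict.

**What I did**
- **Template:** I gripped it by its bar, lowered it over both pins and released it.
- **Punch out:** I drew the punch out along its slanted tube. The tool can only roll about its own axis, so I turned the punch upright between the pads by levering its point in the marking hole.
- **Press:** I pressed straight down until it tripped. I then tilted it back the same way, put it into the holder and let go.

**What the checks showed**
- **Template seat:** The last pictures show it flat over both pins. The marking hole measures about 0.9 mm from the cross. Levering the punch pushed the template back and forth within its pin clearance.
- **Trip:** The plunger joint cannot be read directly, so this is inferred. Resistance was about 14.5 N after roughly 6 mm. It then moved about 4 mm more to a rigid stop, about 9.7 mm in all, where a further push did not move it. In the side view the punch stood within about 2° of upright and its point was within about 1 mm of the cross; across that view (roughly y) my estimate is 1–2 mm.
- **Punch in holder:** The blunt end is within 1 mm of where it started, so the flange is on the rim.
- **Bystanders:** They look unmoved in the final views, and the gripper is open and clear of everything.

**What disagreed**
- The two cameras differed by about 1.5–2 mm.
- My estimates of the tube mouth differed by about 4 mm, partly because the punch sits against the low side of the bore.
- The tool drifted up to about 5° from vertical during the run. I allowed for this in the moves.

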